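Weigh a batch of toppled support pillars on the beam scale

ROBOT

A 6-joint arm with a two-finger parallel gripper is mounted at the origin on the work surface. World frame = base frame: x ahead of the robot, y to its left, z up, the work surface at z = 0. Lengths are in mm, angles in rad, forces in N, time in s.
With the tool pointing down it reaches from about 375 to 900 mm from the base axis. Payload 3.1 kg.
Tool frame: the origin (TCP) lies at the centre of the arm's flange, where the gripper is bolted on; the fingertips stand 173 mm ahead of it and the grasp point (between the pads) lies 155 mm ahead of it; x points along the fingers, y is the direction in which the jaws open and shut, and the axes are right-handed (so a half turn about x gives the same grasp; the last joint's range is limited). The gripper opens to 85 mm and grips with 20 to 120 N. Pads are 22 mm wide; open, the fingers measure 114 mm over their backs; the gripper's body (76 mm by 85 mm) begins 54 mm behind the grasp point. The pads swing forward as they close: fully open they stand 13 mm farther back than shut.
Start: joints at [-1.484, 0.527, 1.433, -0, 1.181, -0.178], TCP at [164.2, -603.023, 404.71] pointing down, gripper open.
Joint ranges: [-3.08, 3.08], [-0.75, 2.2], [0.22, 2.44], [-1.43, 4.57], [0, 2.65], [-2.85, 2.85]. Speed limits (rad/s): [2.79, 2.79, 3.14, 3.14, 3.14, 3.14].

INTERFACE

Orientations are given as a rotation vector (axis times angle).
In Python, from rig import observe, optics, manip gives the robot as it stands.
- The arm moves only by the tool servo_tool, never from a script. Its argument "motion" is a list that holds one entry, the list of rows, each a list of 6 numbers: the shift along the tool's x, y, z normalised to -1 to 1, where 1 is 0.025 m, then the turn, a rotation vector about the tool's x, y, z normalised to -1 to 1, where 1 is 4 degrees. A call has 1 to 10 rows; each row shifts and turns the pose as measured when the row begins, along the tool's axes as they then stand; what a row does not reach is not made up. A row lasts 1/12 s, in which the tool goes at most 41.7 mm and 7.16 degrees, less where a joint would pass 70% of its speed; a pose out of reach is approached as far as the arm can. A call with a number of a shift or a turn outside -1 to 1 is refused whole. A call with a gripper value outside its range is refused whole. "gripper" is the opening in per cent of the stroke, from 0 (shut) to 100 (fully open), set as the call begins (left out, the last holds). The fingers move at their own pace and stop on an object; "newtons" is the grip in N (left out, the last holds). Time passes only in rows, so rows that do not move let the fingers close. It gives the time, the measured TCP pose, the force and the opening at its end, in the units of the state.
- observe(): the state, without advancing time (a new reading comes with each control period).
- optics.grab_frame(name): name is "scene" or "top" or "wrist"; returns a dict with "pixels" (400x640x3 uint8, red, green, blue), "fx", "fy", "cx", "cy" (pixels), "xyz" and "rotation" of the camera in the world. Camera axes: x right, y down, z forward; pixel columns grow to the right and rows downward; lengths in mm; the calibration is good to about 2 mm. A picture is of the moment at which its call begins. There is no depth.
- manip.close_job(): hands the job in, once; it reports no verdict.
The state is a dict: "clock": time; "q": joint angles; "qvel": joint speeds; "joint_torque": joint torques, N m; "position": TCP position; "orientation": TCP orientation; "wrist_force": force on the tool from outside, world axes, zero at the start; "wrist_torque": the same for the moment, N m; "opening": opening from 0.0 (shut) to 1.0 (fully open).
Only numpy, scipy, OpenCV 4.12 (cv2) and the standard library are available. Lean on these libraries where they do the work, as an engineer would, in place of code of your own. Each camera call takes 0.05 s, during which the arm holds its last target.

TASK

Stand all the toppled support pillars upright on the platform of the arrested beam scale. Then throw the red-balled lever fully over to free the beam, let the loaded platform sink and rest for two seconds, and throw the lever fully back to arrest it; do not touch the pillars while the beam is free. Finally stand every pillar upright, foot down, on the green mat, leaving the beam arrested and everything else on the bench where it is.

Things in the scene. Friction and masses are not known exactly. Their poses are not given: they have to be found in the camera images.
- pillar1: support pillar, 112 mm tall, up to 3 alike (None if absent): dark SQUARE foot 56x56x18 mm, round aluminium shank 42 mm dia. (18 to 98 mm up), red nose 24 mm dia. (98 to 112 mm). Origin: centre of the foot's underside; z axis runs from foot to nose. 0.27-0.43 kg, centre of mass 29 mm from the foot. At first it lies on the mat on foot and shank, origin 30 mm above the mat, nose 5 degrees down
- pillar2: support pillar, 112 mm tall, up to 3 alike (None if absent): dark SQUARE foot 56x56x18 mm, round aluminium shank 42 mm dia. (18 to 98 mm up), red nose 24 mm dia. (98 to 112 mm). Origin: centre of the foot's underside; z axis runs from foot to nose. 0.27-0.43 kg, centre of mass 29 mm from the foot. At first it lies on the mat on foot and shank, origin 30 mm above the mat, nose 5 degrees down
- pillar3: support pillar, 112 mm tall, up to 3 alike (None if absent): dark SQUARE foot 56x56x18 mm, round aluminium shank 42 mm dia. (18 to 98 mm up), red nose 24 mm dia. (98 to 112 mm). Origin: centre of the foot's underside; z axis runs from foot to nose. 0.27-0.43 kg, centre of mass 29 mm from the foot. At first it lies on the mat on foot and shank, origin 30 mm above the mat, nose 5 degrees down
- mat: green mat fixed on the bench, 280 (x) x 400 (y) x 4 mm thick; origin at the centre of its underside, so its top is 4 mm above the origin
- scale: the fixed blue base of the beam scale; origin under its centre on the bench, x axis pointing from the platform towards the counterweight (away from the robot, within about 15 degrees), z up. The beam's pivot is 90 mm along its x, 62 mm up
- platform (a point): centre of the white, orange-edged weighing platform's top face, on the near end of the beam: 130 mm (x) x 270 mm (y), flat, without a raised rim; top 75 mm above the bench when the beam is level. x and y axes as those of the scale base (tilting with the beam). Pivot posts behind it (+x) reach 87 mm above the bench
- beam (a joint): tilt of the beam (rad): 0 level, positive = loaded platform sunk, limits -0.05 to 0.05. Empty and free it goes to -0.05 (counterweight down); two or more pillars sink it to +0.05. Held within 0.02 of level while the lever is at its arrested end
- arrest (a joint): arrest lever (rad): 0 = beam arrested, lever leaning towards the robot; 1.0 = beam free, lever leaning away from the robot. Stays where it is left (friction about 5 N at the ball); hard stops at 0 and 1.0. Starts between 0 and 0.1
- lever_tip (a point): centre of the red ball (28 mm diameter) on the tip of the arrest lever, to the right (-y) of the platform; 145 mm above the bench at either end of its swing, 156 mm in mid-swing. Lever rod is 10 mm thick
- lever_hinge (a point): hinge of the arrest lever, 90 mm from the ball's centre; hinge axis along the scale's y axis; it lies 66 mm above the bench on the top of a 50 mm wide grey block; with rising joint value the ball moves towards the scale's +x
- tape: bystander: yellow tape roll lying flat, 100 mm diameter, 45 mm high; leave alone
- oil: bystander: blue oil bottle, 64 mm diameter, 170 mm high, standing; leave alone
- wrench: bystander: wrench 180 mm long lying flat; leave alone
- disc: bystander: polished steel disc 90 mm diameter, 12 mm thick; leave alone
- brush: bystander: brush 180 mm long lying flat; leave alone
- cup: bystander: orange cup 80 mm diameter, 90 mm high; leave alone

How it is judged (in metres and radians):
On the way, in this order (a step that is already met when the one before it is completed fails the run):
1. all the pillars stand upright on the platform, let go, with the beam arrested (angle between each of pillar1, pillar2, pillar3's own z axis and vertical below 0.2 rad and x of pillar1 in the frame of platform between -0.065 and 0.065 m and y of pillar1 in the frame of platform between -0.135 and 0.135 m and z of pillar1 in the frame of platform between -0.012 and 0.012 m and x of pillar2 in the frame of platform between -0.065 and 0.065 m and y of pillar2 in the frame of platform between -0.135 and 0.135 m and z of pillar2 in the frame of platform between -0.012 and 0.012 m and x of pillar3 in the frame of platform between -0.065 and 0.065 m and y of pillar3 in the frame of platform between -0.135 and 0.135 m and z of pillar3 in the frame of platform between -0.012 and 0.012 m and contact force between the fingers and pillar1 below 0.2 N and contact force between the fingers and pillar2 below 0.2 N and contact force between the fingers and pillar3 below 0.2 N and value of joint arrest below 0.15 rad and value of joint beam between -0.025 and 0.025 rad), for 0.3 s.
2. lever thrown over, beam free and platform sunk with all the pillars standing on it, for 1 s (angle between each of pillar1, pillar2, pillar3's own z axis and vertical below 0.2 rad and x of pillar1 in the frame of platform between -0.065 and 0.065 m and y of pillar1 in the frame of platform between -0.135 and 0.135 m and z of pillar1 in the frame of platform between -0.012 and 0.012 m and x of pillar2 in the frame of platform between -0.065 and 0.065 m and y of pillar2 in the frame of platform between -0.135 and 0.135 m and z of pillar2 in the frame of platform between -0.012 and 0.012 m and x of pillar3 in the frame of platform between -0.065 and 0.065 m and y of pillar3 in the frame of platform between -0.135 and 0.135 m and z of pillar3 in the frame of platform between -0.012 and 0.012 m and value of joint arrest above 0.8 rad and value of joint beam above 0.035 rad), for 1 s.
3. lever thrown back, beam arrested level with all the pillars standing on the platform (angle between each of pillar1, pillar2, pillar3's own z axis and vertical below 0.2 rad and x of pillar1 in the frame of platform between -0.065 and 0.065 m and y of pillar1 in the frame of platform between -0.135 and 0.135 m and z of pillar1 in the frame of platform between -0.012 and 0.012 m and x of pillar2 in the frame of platform between -0.065 and 0.065 m and y of pillar2 in the frame of platform between -0.135 and 0.135 m and z of pillar2 in the frame of platform between -0.012 and 0.012 m and x of pillar3 in the frame of platform between -0.065 and 0.065 m and y of pillar3 in the frame of platform between -0.135 and 0.135 m and z of pillar3 in the frame of platform between -0.012 and 0.012 m and value of joint arrest below 0.15 rad and value of joint beam between -0.025 and 0.025 rad), for 0.2 s.
At the end, for the whole second after the job is handed in: every pillar present stands upright (within 7 degrees), foot down and at rest, its foot's centre on the green mat; arrest lever within 0.15 rad of its arrested end and the beam level within 0.025 rad (angle between each of pillar1, pillar2, pillar3's own z axis and vertical below 0.12 rad and x of pillar1 in the frame of mat between -0.14 and 0.14 m and y of pillar1 in the frame of mat between -0.2 and 0.2 m and z of pillar1 in the frame of mat between -0.01 and 0.014 m and linear speed of each of pillar1, pillar2, pillar3 below 0.03 m/s and x of pillar2 in the frame of mat between -0.14 and 0.14 m and y of pillar2 in the frame of mat between -0.2 and 0.2 m and z of pillar2 in the frame of mat between -0.01 and 0.014 m and x of pillar3 in the frame of mat between -0.14 and 0.14 m and y of pillar3 in the frame of mat between -0.2 and 0.2 m and z of pillar3 in the frame of mat between -0.01 and 0.014 m and value of joint arrest below 0.15 rad and value of joint beam between -0.025 and 0.025 rad); the robot touches nothing.
It fails at once if a pillar is touched by the fingers while the beam is free (value of joint arrest above 0.5 rad and (contact force between the fingers and pillar1 above 0.5 N or contact force between the fingers and pillar2 above 0.5 N or contact force between the fingers and pillar3 above 0.5 N)).
It fails at once if a bystander is moved by more than 40 mm (distance of any of tape, oil, wrench, disc, brush, cup from where it was at the start of the episode above 0.04 m).
Of pillar1, pillar2, pillar3 only 2 to 3 are there at a start; the rules pass over those that are not, and their reading is None.
At some moment in a run one of pillar1, pillar2, pillar3 may be knocked a few centimetres aside while the robot is not near it.
Once in a run the grip may slacken for a moment while it holds something.
It also fails if it takes over 210 s, if anything falls off the work surface, if the arm or the gripper's body presses on something with over 40 N, if the wrist force passes 120 N, or if a joint passes its speed limit or range.

## Working session

There is one attempt and no reset: what is moved stays moved. The work goes in short steps, Python scripts to look and compute and a tool call to move; the robot and the scene stay as the last step left them, time stands still between calls to the robot, and variables do not carry over. Pictures are saved under pics/ and viewed, and the job is handed in when it is done.

Besides the shell and the picture viewer there is one more tool, called after "Call:" as name([rows], argument=value, ...), one row to a line, values as JSON. servo_tool: Moves the arm, as the interface text tells. Its arguments: {"type":"object","properties":{"motion":{"type":"array"},"gripper":{"type":"number"},"newtons":{"type":"number"}},"required":["motion"]}

```bash
ls -la; mkdir -p pics
cat > h.py <<'E'
import numpy as np, cv2
from rig import observe, optics, manip
from scipy.spatial.transform import Rotation as R
def grab(n,save=None):
    f=optics.grab_frame(n)
    if save: cv2.imwrite(f'pics/{save}.png',cv2.cvtColor(f['pixels'],cv2.COLOR_RGB2BGR))
    return f
def rot(f):
    r=np.array(f['rotation'],float)
    return r if r.shape==(3,3) else R.from_rotvec(r).as_matrix()
def ray(f,u,v):
    d=rot(f)@np.array([(u-f['cx'])/f['fx'],(v-f['cy'])/f['fy'],1.]); return np.array(f['xyz'],float),d
def onz(f,u,v,z):
    o,d=ray(f,u,v); return o+d*(z-o[2])/d[2]
def proj(f,p):
    c=rot(f).T@(np.array(p,float)-np.array(f['xyz'])); return np.array([f['fx']*c[0]/c[2]+f['cx'],f['fy']*c[1]/c[2]+f['cy']])
E
python3 - <<'E'
from h import *
for n in ['scene','top','wrist']:
    f=grab(n,n+'0'); print(n,f['fx'],f['cx'],f['cy'],f['xyz'],np.round(f['rotation'],3).tolist())
print(observe())
E
```

```text
total 12
drwxr-xr-x  3 agent agent 4096 Dec  7 04:35 .
drwxr-xr-x 23 root  root  4096 Dec  7 04:35 ..
drwxr-xr-x  2 agent agent 4096 Dec  7 04:35 pics
scene 418.99148488603385 323.8509363175965 205.61661219631955 [1013.8945031   475.40266638  934.95640557] [-0.943, -2.595, 0.941]
top 396.72433003663673 320.3970997978307 201.9227315276401 [ 511.75792899  -53.50345359 1297.71089466] [-2.214, 2.172, -0.074]
wrist 311.09908786397074 321.3357930409289 204.27489612320377 [ 227.29875164 -585.99948353  371.61907285] [2.325, -1.776, -0.235]
{'clock': 0.15, 'q': array([-1.48346098e+00,  5.28281373e-01,  1.43362939e+00,  3.67848898e-05,
        1.18141849e+00, -1.78495432e-01]), 'qvel': array([-0.00107909, -0.00200387, -0.0040953 ,  0.00013019, -0.00023904,
       -0.00062274]), 'joint_torque': array([ 6.15464869e-04, -4.42744195e+01, -1.78277171e+01, -2.59471717e-04,
        5.64875358e-03, -1.35436895e-05]), 'position': array([ 164.20585535, -602.76531619,  403.93369183]), 'orientation': array([ 2.08032196,  0.2799348 , -2.08008457]), 'wrist_force': array([-0.38291508, -0.42734472, -0.13221838]), 'wrist_torque': array([-0.02138522,  0.04876708, -0.00191319]), 'opening': 1.0010612588361545}
```

View pics/scene0.png

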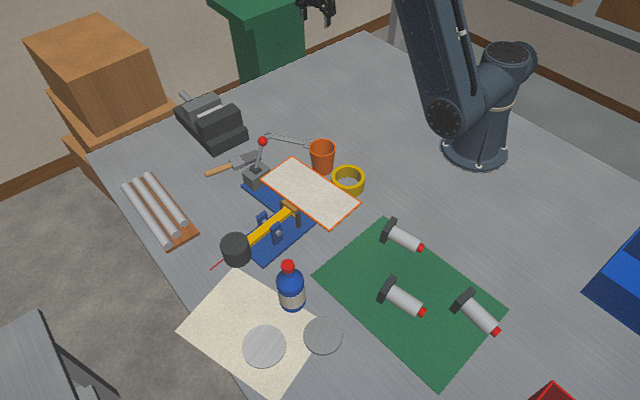

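View pics/top0.png

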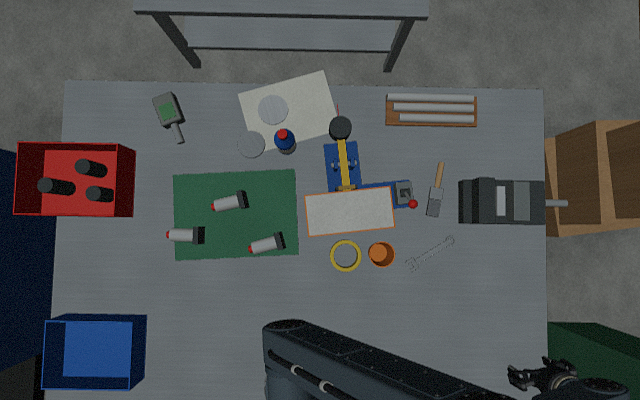

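View pics/wrist0.png

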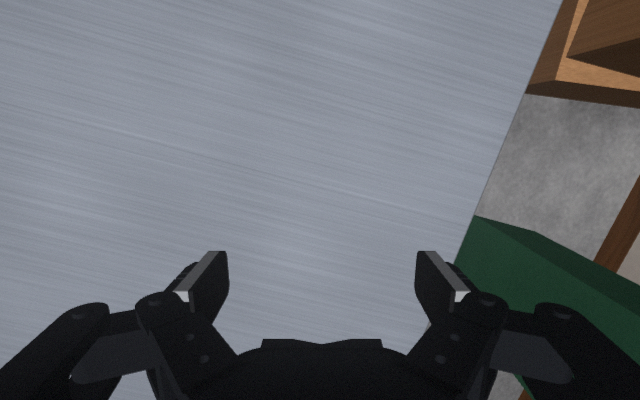

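```bash
cat > meas.py <<'E'
from h import *
f=grab('top'); hsv=cv2.cvtColor(f['pixels'],cv2.COLOR_RGB2HSV)
def comps(m,mn=20):
    n,l,s,c=cv2.connectedComponentsWithStats(m.astype(np.uint8)); 
    return [(s[i],c[i],l==i) for i in range(1,n) if s[i][4]>=mn]
H,S,V=[hsv[...,i].astype(int) for i in range(3)]
if __name__=='__main__':
    green=(H>55)&(H<90)&(S>90)&(V>40)
    for s,c,m in comps(green,800):
        r=cv2.minAreaRect(np.argwhere(m)[:,::-1].astype(np.float32)); 
        print('green',s,[onz(f,*p,4).round(0)[:2].tolist() for p in cv2.boxPoints(r)])
    red=((H<6)|(H>174))&(S>150)&(V>90)
    for s,c,m in comps(red,8): print('red',s,c.round(1),onz(f,*c,25)[:2].round(0),onz(f,*c,145)[:2].round(0))
    org=(H>6)&(H<20)&(S>130)&(V>120)
    for s,c,m in comps(org,20):
        r=cv2.minAreaRect(np.argwhere(m)[:,::-1].astype(np.float32)); 
        print('org',s,c.round(1),[onz(f,*p,75).round(0)[:2].tolist() for p in cv2.boxPoints(r)])
    M=R.from_rotvec(observe()['orientation']).as_matrix(); print(M.round(3))
E
python3 meas.py
python3 - <<'E'
import cv2
i=cv2.imread('pics/top0.png')[130:280,150:450]; cv2.imwrite('pics/topc.png',cv2.resize(i,None,fx=2.66,fy=2.66,interpolation=cv2.INTER_CUBIC))
E
```

```text
green [ 173  169  126   91 8874] [[671.0, 431.0], [699.0, 28.0], [423.0, 9.0], [396.0, 406.0]]
green [ 548  322   92   78 2572] [[103.0, -749.0], [221.0, -801.0], [88.0, -1135.0], [-28.0, -1082.0]]
red [277 129  10  10  74] [281.9 133.5] [811.  69.] [783.  58.]
red [  13  141  105   76 3807] [ 75.2 181.8] [640. 728.] [628. 655.]
red [409 200   8   8  58] [412.4 203.4] [ 592. -356.] [ 584. -328.]
red [211 204   4   6  16] [212.2 206.6] [569. 286.] [564. 254.]
red [166 231   3   7  15] [167.1 234.3] [478. 427.] [481. 382.]
red [248 246   4   7  20] [249.4 248.7] [437. 163.] [444. 143.]
org [387 186   5  17  20] [390.  192.8] [[641.0, -265.0], [643.0, -273.0], [594.0, -286.0], [592.0, -278.0]]
org [337 190  17   3  20] [344.8 190.7] [[623.0, -110.0], [629.0, -160.0], [626.0, -160.0], [619.0, -111.0]]
org [304 195  11  42  59] [306.6 216.5] [[606.0, 0.0], [610.0, -18.0], [482.0, -42.0], [479.0, -24.0]]
org [388 204   7  24  32] [392.6 217.6] [[585.0, -269.0], [586.0, -287.0], [515.0, -288.0], [514.0, -269.0]]
org [369 242  26  25 315] [379.2 253. ] [[467.0, -211.0], [469.0, -288.0], [396.0, -289.0], [394.0, -212.0]]
[[-0.     0.263 -0.965]
 [ 0.001 -0.965 -0.263]
 [-1.    -0.001 -0.   ]]
```

View pics/topc.png

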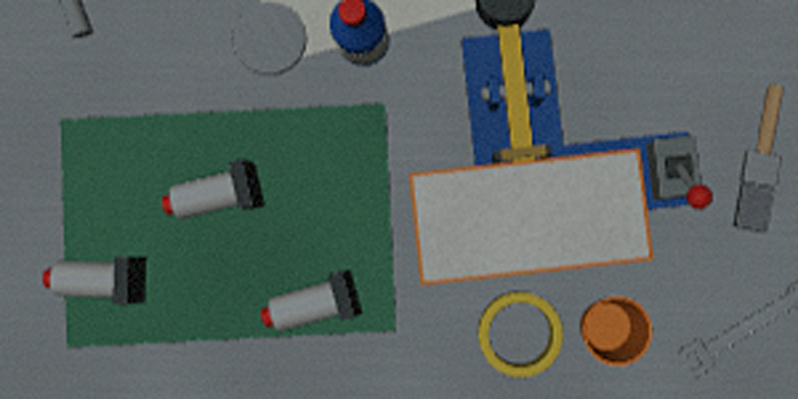

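```bash
cat > lying.py <<'E'
from meas import *
def lying(box=(165,165,300,265)):
    x0,y0,x1,y1=box
    reg=np.zeros(H.shape,bool); reg[y0:y1,x0:x1]=True
    red=((H<6)|(H>174))&(S>130)&(V>80)&reg
    noses=[c for s,c,m in comps(red,6)]
    sh=(S<60)&(V>110)&reg
    dark=(V<75)&(S<120)&reg
    for s,c,m in comps(sh,100):
        if s[2]>60: continue
        p=onz(f,*c,29+0)
        n=min(noses,key=lambda q:np.hypot(*(q-c)))
        d=[(cc,s2) for s2,cc,m2 in comps(dark,40)]
        ft,s2=min(d,key=lambda q:np.hypot(*(q[0]-c)))
        pts=np.argwhere(m)[:,::-1].astype(np.float32)
        # mask points on plane z=35
        P=np.array([onz(f,*q,35)[:2] for q in pts]); mu=P.mean(0)
        w,v=np.linalg.eigh(np.cov((P-mu).T)); ax=v[:,1]
        nn=onz(f,*n,25)[:2]
        if ax@(nn-mu)<0: ax=-ax
        L=(P-mu)@ax; W=(P-mu)@v[:,0]
        nf=nn-onz(f,*ft,40)[:2]
        print('shank mid',mu.round(1),'ang',np.degrees(np.arctan2(ax[1],ax[0])).round(1),'nose',nn.round(1),'nose-mid',np.degrees(np.arctan2(*(nn-mu)[::-1])).round(1),np.hypot(*(nn-mu)).round(1),'foot',onz(f,*ft,40)[:2].round(1),'nf ang',np.degrees(np.arctan2(*nf[::-1])).round(1),'len',np.ptp(L).round(0),'wid',np.ptp(W).round(0))
lying()
E
python3 lying.py
```

```text
shank mid [649.6  15.5] ang -175.7 nose [436.6 162.9] nose-mid 145.3 259.0 foot [594.4 189.1] nf ang -170.6 len 123.0 wid 25.0
shank mid [582.7 242. ] ang 105.0 nose [569.7 286.4] nose-mid 106.3 46.2 foot [594.4 189.1] nf ang 104.2 len 75.0 wid 31.0
shank mid [486.8 393. ] ang 57.5 nose [478.3 426.9] nose-mid 104.0 34.9 foot [478.5 324.8] nf ang 90.1 len 117.0 wid 93.0
shank mid [451.7 118.5] ang 106.2 nose [436.6 162.9] nose-mid 108.7 46.8 foot [465.1  68.2] nf ang 106.7 len 77.0 wid 32.0
```

```bash
cat >> h.py <<'E'
def tri(f1,p1,f2,p2):
    o1,d1=ray(f1,*p1);o2,d2=ray(f2,*p2);d1=d1/np.linalg.norm(d1);d2=d2/np.linalg.norm(d2)
    t=np.linalg.lstsq(np.c_[d1,-d2],o2-o1,rcond=None)[0]; a,b=o1+t[0]*d1,o2+t[1]*d2
    return (a+b)/2,np.linalg.norm(a-b)
def pose():
    s=observe(); return np.array(s['position']),R.from_rotvec(s['orientation']).as_matrix(),s
def plan(p,M,verbose=True,lim=1.0):
    """rows from here to tcp pose p,M"""
    from scipy.linalg import logm
    p0,M0,s=pose(); T0=np.eye(4);T0[:3,:3]=M0;T0[:3,3]=p0;T1=np.eye(4);T1[:3,:3]=M;T1[:3,3]=p
    D=np.linalg.inv(T0)@T1; w=R.from_matrix(D[:3,:3]).as_rotvec()
    n=1
    while 1:
        # n-th root
        wn=w/n; Rn=R.from_rotvec(wn).as_matrix(); A=sum((R.from_rotvec(wn*k).as_matrix() for k in range(n)))
        v=np.linalg.solve(A,D[:3,3])
        row=np.r_[v/25,np.degrees(wn)/4]
        if np.abs(row).max()<=lim: break
        n+=1
    if verbose: print('n',n,'row',row.round(3).tolist(),'| tcp',p0.round(1),'q',np.round(s['q'],2),'t',round(s['clock'],2),'op',round(s['opening'],3),'F',np.round(s['wrist_force'],1))
    return n,row
def tool(g,xdir,ydir,off=155.):
    x=np.array(xdir,float);x/=np.linalg.norm(x);y=np.array(ydir,float);y-=x*(x@y);y/=np.linalg.norm(y)
    return np.array(g,float)-off*x,np.c_[x,y,np.cross(x,y)]
def pil(ang,tilt):
    """tool axes for lying pillar heading ang deg; tilt deg: + = body on nose side"""
    a=np.radians(ang);n=np.array([np.cos(a),np.sin(a),0]);t=np.radians(tilt)
    return np.cos(t)*np.array([0,0,-1.])-np.sin(t)*n, np.array([n[1],-n[0],0])
E
python3 - <<'E'
from h import *
f=grab('top'); g=grab('scene')
c=[(412,174),(640,150),(652,258),(424,283)]
P=np.array([onz(f,u/2.66+150,v/2.66+130,75)[:2] for u,v in c]); print(P.round(0), P.mean(0))
print('sides',[np.hypot(*(P[i]-P[(i+1)%4])).round(0) for i in range(4)])
e=P[0]-P[1]+P[3]-P[2]; print('y axis ang',np.degrees(np.arctan2(e[1],e[0])))
hs=cv2.cvtColor(g['pixels'],cv2.COLOR_RGB2HSV); Hh,Ss,Vv=[hs[...,i].astype(int) for i in range(3)]
m=((Hh<6)|(Hh>174))&(Ss>150)&(Vv>90)
n,l,s,cc=cv2.connectedComponentsWithStats(m.astype(np.uint8))
for i in range(1,n):
    if s[i][4]>10: print(s[i],cc[i].round(1))
print('ball',tri(f,(412.4,203.4),g,min([cc[i] for i in range(1,n) if s[i][4]>10],key=lambda q:np.hypot(*(q-[263,141])))))
for t,n in [((569,286,25),'A'),((478,427,25),'B'),((437,163,25),'C')]: print(n,proj(g,t).round(1))
# plan: yaw in place & up for pillar C
pC=np.array([451.7,118.5,29]); x,y=pil(106.5,0)
p,M=tool(pC+[0,0,150],x,y); print(p,M.round(2)); plan(p,M)
E
```

```text
[[ 607.  -12.]
 [ 640. -276.]
 [ 515. -291.]
 [ 481.  -28.]] [ 560.72247064 -151.88424591]
sides [np.float64(267.0), np.float64(126.0), np.float64(265.0), np.float64(127.0)]
y axis ang 97.22792671022424
[258 137   9   9  63] [262.2 140.8]
[417 243   7  10  42] [420.2 247.5]
[210 258  15  12  21] [216.5 263.9]
[281 259  13  14 149] [287.3 265.5]
[418 307   8  10  52] [421.4 311.7]
[491 327  10  10  59] [495.7 331.2]
[536 380  39  20 170] [552.2 391.3]
[549 388  20  12  57] [556.5 395. ]
ball (array([ 582.79079426, -325.99190769,  147.84158772]), np.float64(3.20926431042856))
A [422.1 312.9]
B [496.9 333.5]
C [420.6 248.6]
[451.7 118.5 334. ] [[ 0.    0.96  0.28]
 [ 0.    0.28 -0.96]
 [-1.    0.    0.  ]]
n 35 row [0.081, -0.15, -0.977, -0.652, -0.0, 0.0] | tcp [ 164.2 -603.   404.5] q [-1.48  0.53  1.43 -0.    1.18 -0.18] t 0.35 op 1.001 F [ 0.2  0.1 -0.5]
```

Call:
servo_tool([
  [[0.08,-0.15,-0.98,-0.65,0,0],[0.08,-0.15,-0.98,-0.65,0,0],[0.08,-0.15,-0.98,-0.65,0,0],[0.08,-0.15,-0.98,-0.65,0,0],[0.08,-0.15,-0.98,-0.65,0,0],[0.08,-0.15,-0.98,-0.65,0,0],[0.08,-0.15,-0.98,-0.65,0,0],[0.08,-0.15,-0.98,-0.65,0,0],[0.08,-0.15,-0.98,-0.65,0,0],[0.08,-0.15,-0.98,-0.65,0,0]],
], gripper=100, newtons=100)

```text
clock: 1.18
position: [366.9, -458.5, 383.4]
orientation: [1.791, 0.68, -1.796]
wrist_force: [0.2, -1.6, 0.5]
opening: 1.0
```

```bash
cat > p1.py <<'E'
from h import *
pC=np.array([451.7,118.5,29]); x,y=pil(106.5,0)
p,M=tool(pC+[0,0,150],x,y); plan(p,M)
E
python3 p1.py
```

```text
n 25 row [0.076, -0.15, -0.973, -0.646, 0.004, -0.001] | tcp [ 366.9 -458.5  383.4] q [-1.09  0.5   1.55 -0.    1.08 -0.24] t 1.18 op 1.0 F [ 0.2 -1.6  0.5]
```

Call:
servo_tool([
  [[0.08,-0.15,-0.98,-0.65,0,0],[0.08,-0.15,-0.98,-0.65,0,0],[0.08,-0.15,-0.98,-0.65,0,0],[0.08,-0.15,-0.98,-0.65,0,0],[0.08,-0.15,-0.98,-0.65,0,0],[0.08,-0.15,-0.98,-0.65,0,0],[0.08,-0.15,-0.98,-0.65,0,0],[0.08,-0.15,-0.98,-0.65,0,0],[0.08,-0.15,-0.98,-0.65,0,0],[0.08,-0.15,-0.98,-0.65,0,0]],
])

```text
clock: 2.02
position: [486.4, -230.5, 361.6]
orientation: [1.466, 1.002, -1.47]
wrist_force: [1.3, -0.5, 0.1]
opening: 0.999
```

Call:
servo_tool([
  [[0.08,-0.15,-0.98,-0.65,0,0],[0.08,-0.15,-0.98,-0.65,0,0],[0.08,-0.15,-0.98,-0.65,0,0],[0.08,-0.15,-0.98,-0.65,0,0],[0.08,-0.15,-0.98,-0.65,0,0],[0.08,-0.15,-0.98,-0.65,0,0],[0.08,-0.15,-0.98,-0.65,0,0],[0.08,-0.15,-0.98,-0.65,0,0],[0.08,-0.15,-0.98,-0.65,0,0],[0.08,-0.15,-0.98,-0.65,0,0]],
])

```text
clock: 2.85
position: [488.5, 26.3, 339.1]
orientation: [1.12, 1.24, -1.122]
wrist_force: [0.3, -0.2, -0.3]
opening: 1.001
```

```bash
cat > p2.py <<'E'
from h import *
pC=np.array([451.7,118.5,29]); x,y=pil(106.5,45)
p,M=tool(pC+[0,0,60]-60*x,x,y); plan(p,M)
E
python3 p1.py;python3 p2.py
```

```text
n 4 row [0.04, -0.198, -0.975, -0.623, 0.061, -0.04] | tcp [488.5  26.3 339.1] q [-0.17  0.45  1.84 -0.02  0.84 -0.28] t 2.85 op 1.001 F [ 0.3 -0.2 -0.3]
n 11 row [0.007, -0.129, -0.997, -0.22, -0.998, 0.075] | tcp [488.5  26.3 339.1] q [-0.17  0.45  1.84 -0.02  0.84 -0.28] t 2.85 op 1.001 F [ 0.3 -0.2 -0.3]
```

Call:
servo_tool([
  [[0.0,-0.13,-0.99,-0.22,-0.99,0.08],[0.0,-0.13,-0.99,-0.22,-0.99,0.08],[0.0,-0.13,-0.99,-0.22,-0.99,0.08],[0.0,-0.13,-0.99,-0.22,-0.99,0.08],[0.0,-0.13,-0.99,-0.22,-0.99,0.08],[0.0,-0.13,-0.99,-0.22,-0.99,0.08],[0.0,-0.13,-0.99,-0.22,-0.99,0.08],[0.0,-0.13,-0.99,-0.22,-0.99,0.08],[0.0,-0.13,-0.99,-0.22,-0.99,0.08],[0.0,-0.13,-0.99,-0.22,-0.99,0.08]],
])

```text
clock: 3.68
position: [417.3, 256.6, 259.8]
orientation: [0.559, 0.686, -1.194]
wrist_force: [0.8, -0.3, 0.4]
opening: 0.999
```

```bash
python3 p2.py; python3 -c "
from h import *
grab('wrist','w1');f=grab('scene','s1')"
```

```text
n 1 row [0.281, -0.276, -0.79, -0.394, -0.621, -0.325] | tcp [417.3 256.6 259.8] q [ 0.49  0.67  1.84 -0.9   1.01  0.87] t 3.68 op 0.999 F [ 0.8 -0.3  0.4]
```

View pics/w1.png

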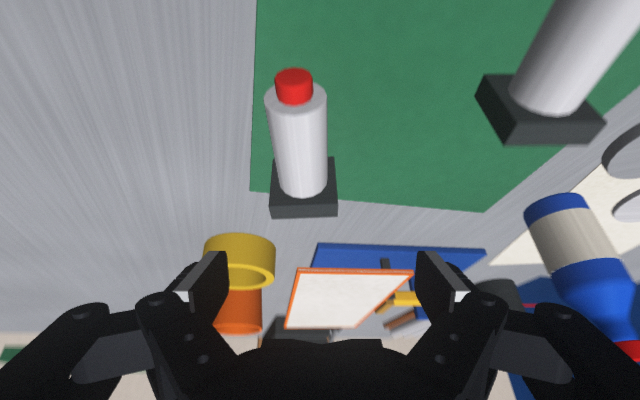

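View pics/s1.png

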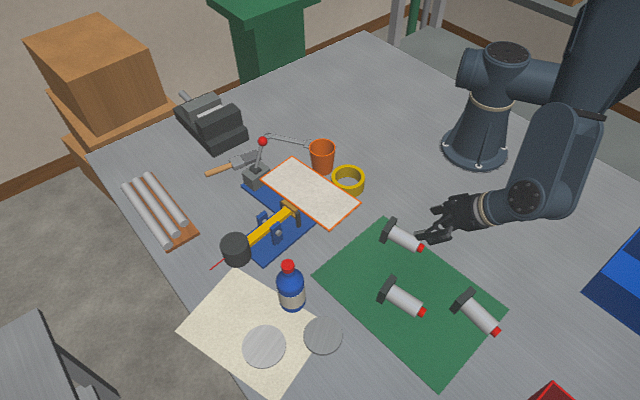

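Run:
```python
from h import *
f=grab('wrist')
for p,z in [((294,80),25),((299,142),30),((303,185),31)]: print(p,onz(f,*p,z).round(1))
a=onz(f,294,85,25)-onz(f,303,180,31); print(np.degrees(np.arctan2(a[1],a[0])))
print('proj',[proj(f,q).round(0) for q in ([451.7,118.5,29],[436.6,163,25])])
pC=np.array([451.7,118.5,29]); x,y=pil(106.5,45)
p,M=tool(pC-30*x+[0,0,0],x,y); plan(p,M)
```

```text
(294, 80) [432.3 168.2  25. ]
(299, 142) [446.  122.7  30. ]
(303, 185) [460.8  73.8  31. ]
107.23243857914213
proj [array([305., 146.]), array([299.,  89.])]
n 4 row [0.797, -0.074, -0.594, -0.08, -0.167, -0.072] | tcp [416.7 256.5 258.7] q [ 0.49  0.67  1.84 -0.9   1.01  0.87] t 3.83 op 1.001 F [ 0.1 -0.2  0.2]
```

Call:
servo_tool([
  [[0.8,-0.1,-0.6,-0.08,-0.17,-0.07],[0.8,-0.1,-0.6,-0.08,-0.17,-0.07],[0.8,-0.1,-0.6,-0.08,-0.17,-0.07],[0.8,-0.1,-0.6,-0.08,-0.17,-0.07]],
])

```text
clock: 4.17
position: [417.8, 243.1, 164.2]
orientation: [0.521, 0.663, -1.206]
wrist_force: [0.4, 0.3, 0.2]
opening: 1.0
```

```bash
cat > p3.py <<'E'
from h import *
import sys
b=float(sys.argv[1])
pC=np.array([449.5,119.5,29]); x,y=pil(106.7,45)
p,M=tool(pC-b*x,x,y); plan(p,M)
E
python3 p3.py 0;  python3 -c "
from h import *
grab('wrist','w2')"
```

```text
n 2 row [0.614, -0.109, -0.106, -0.125, -0.026, -0.074] | tcp [417.8 243.1 164.2] q [ 0.47  0.86  1.87 -1.06  0.92  1.09] t 4.17 op 1.0 F [0.4 0.3 0.2]
```

View pics/w2.png

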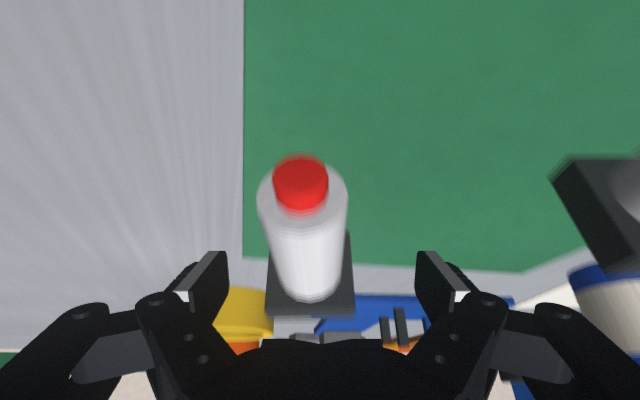

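Call:
servo_tool([
  [[0.6,-0.11,-0.1,-0.12,-0.03,-0.07],[0.6,-0.11,-0.1,-0.12,-0.03,-0.07]],
])

```text
clock: 4.38
position: [419.0, 222.8, 136.3]
orientation: [0.501, 0.676, -1.213]
wrist_force: [-0.1, -0.5, 0.6]
opening: 1.003
```

```bash
python3 p3.py 0;  python3 -c "
from h import *
grab('wrist','w3');grab('scene','s3')"
```

```text
n 1 row [-0.12, -0.018, 0.011, -0.0, -0.026, 0.063] | tcp [419.  222.8 136.3] q [ 0.44  0.92  1.89 -1.13  0.88  1.14] t 4.38 op 1.003 F [-0.1 -0.5  0.6]
```

View pics/w3.png

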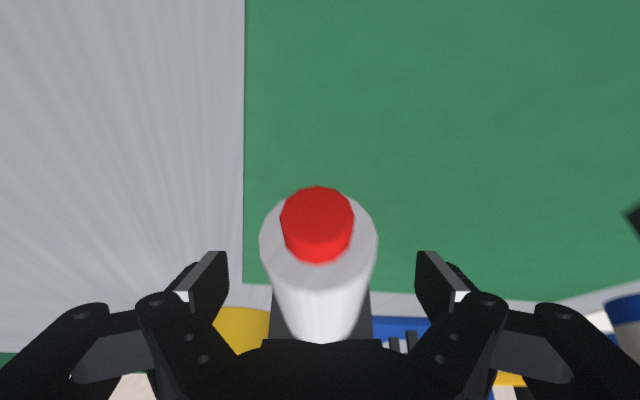

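View pics/s3.png

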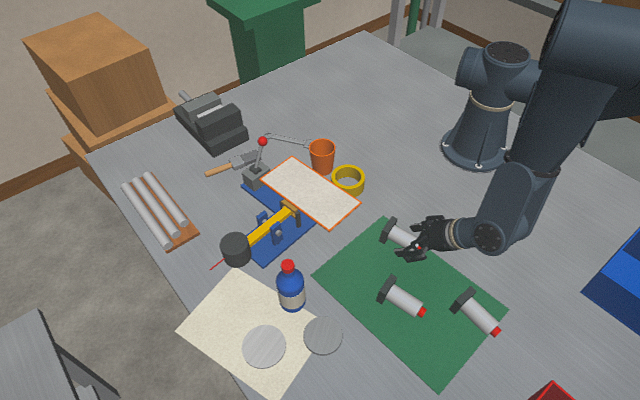

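Call:
servo_tool([
  [[0,0,0,0,0,0],[0,0,0,0,0,0],[0,0,0,0,0,0],[0,0,0,0,0,0],[0,0,0,0,0,0],[0,0,0,0,0,0]],
], gripper=0, newtons=100)

```text
clock: 4.98
position: [421.1, 222.7, 141.6]
orientation: [0.512, 0.674, -1.214]
wrist_force: [1.6, -0.5, -3.5]
opening: 0.468
```

```bash
python3 p3.py 0
```

```text
n 1 row [0.012, -0.1, -0.157, -0.137, -0.092, 0.032] | tcp [421.1 222.7 141.6] q [ 0.43  0.91  1.89 -1.12  0.88  1.13] t 4.98 op 0.468 F [ 1.6 -0.5 -3.5]
```

Call:
servo_tool([
  [[-0.5,0,0.5,0,0,0],[-0.7,0,0.7,0,0,0],[-0.7,0,0.7,0,0,0],[-0.7,0,0.7,0,0,0],[-0.7,0,0.7,0,0,0],[-0.35,0,0.8,0,0.8,0],[-0.2,0,0.6,0,1,0],[0,0,0.43,0,1,0]],
])

```text
clock: 5.65
position: [425.6, 201.0, 300.2]
orientation: [0.639, 0.862, -1.164]
wrist_force: [0.1, 0.0, -4.1]
opening: 0.467
```

```bash
python3 p3.py 0;  python3 -c "
from h import *
grab('wrist','w4');grab('scene','s4')"
```

```text
n 5 row [0.909, -0.003, -0.944, 0.004, -0.633, 0.002] | tcp [425.6 201.  300.2] q [ 0.35  0.55  1.89 -0.75  0.9   0.59] t 5.65 op 0.467 F [ 0.1  0.  -4.1]
```

View pics/w4.png

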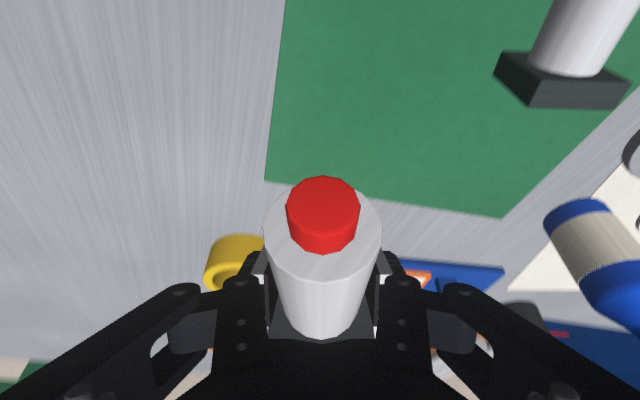

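View pics/s4.png

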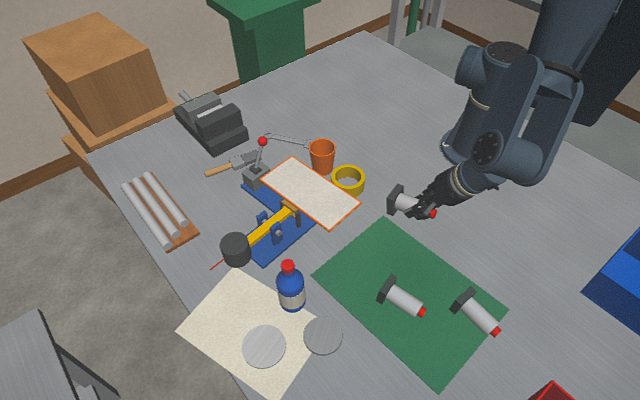

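```bash
cat > place.py <<'E'
from h import *
import json
PC=np.array([561.,-152.,75.]); ya=np.radians(97.2)
PY=np.array([np.cos(ya),np.sin(ya),0]); PX=np.array([PY[1],-PY[0],0])
def hold(tcp,rv,mid,ang):
    M=R.from_rotvec(rv).as_matrix(); a=np.radians(ang); c,s=np.cos(np.radians(5)),np.sin(np.radians(5))
    ax=np.array([c*np.cos(a),c*np.sin(a),-s]); o=np.array(mid)-58*ax
    at=M.T@ax; ot=M.T@(o-np.array(tcp)); at[1]=0; at/=np.linalg.norm(at); ot[1]=0
    return at,ot
def upright(at,ot,o,yaw):
    """tcp pose so that pillar origin at o, z up, tool y azimuth yaw deg"""
    y=np.array([np.cos(np.radians(yaw)),np.sin(np.radians(yaw)),0])
    up=np.array([0,0,1.]); B=np.c_[at,[0,1,0],np.cross(at,[0,1,0])]; W=np.c_[up,y,np.cross(up,y)]
    M=W@B.T; return np.array(o)-M@ot,M
E
cat > p4.py <<'E'
from place import *
import sys
at,ot=hold([421.1,222.7,141.6],[0.512,0.674,-1.214],[449.5,119.5,29],106.7)
print(at.round(3),ot.round(1))
p0,M0,_=pose(); print('axis now',(M0@at).round(3),'foot',(p0+M0@ot).round(1))
sl,h=float(sys.argv[1]),float(sys.argv[2])
p,M=upright(at,ot,PC+PY*sl+[0,0,h],7.2); print(p.round(1), M[:,0].round(2)); plan(p,M)
E
python3 p4.py 85 60
```

```text
[-0.638  0.    -0.77 ] [192.3   0.   41.7]
axis now [-0.282  0.951  0.124] foot [465.4  67.  160.4]
[ 565.6 -188.2  289.8] [-0.1   0.76 -0.64]
n 21 row [-0.079, 0.104, 0.848, 0.12, 0.984, 0.019] | tcp [426.1 199.8 300.1] q [ 0.34  0.55  1.89 -0.76  0.9   0.6 ] t 5.75 op 0.465 F [-0.   0.  -3.6]
```

Call:
servo_tool([
  [[-0.08,0.1,0.85,0.12,0.98,0.02],[-0.08,0.1,0.85,0.12,0.98,0.02],[-0.08,0.1,0.85,0.12,0.98,0.02],[-0.08,0.1,0.85,0.12,0.98,0.02],[-0.08,0.1,0.85,0.12,0.98,0.02],[-0.08,0.1,0.85,0.12,0.98,0.02],[-0.08,0.1,0.85,0.12,0.98,0.02],[-0.08,0.1,0.85,0.12,0.98,0.02],[-0.08,0.1,0.85,0.12,0.98,0.02],[-0.08,0.1,0.85,0.12,0.98,0.02]],
])

```text
clock: 6.58
position: [492.7, 16.3, 361.9]
orientation: [1.132, 1.429, -0.995]
wrist_force: [-0.6, 0.2, -3.7]
opening: 0.461
```

```bash
python3 p4.py 85 60
```

```text
[-0.638  0.    -0.77 ] [192.3   0.   41.7]
axis now [-0.137  0.656  0.742] foot [493.2   2.5 165.6]
[ 565.6 -188.2  289.8] [-0.1   0.76 -0.64]
n 11 row [-0.129, 0.127, 0.831, 0.101, 0.956, 0.076] | tcp [492.7  16.3 361.9] q [-0.23  0.42  1.79  0.15  1.01 -0.53] t 6.58 op 0.461 F [-0.6  0.2 -3.7]
```

Call:
servo_tool([
  [[-0.13,0.13,0.83,0.1,0.96,0.08],[-0.13,0.13,0.83,0.1,0.96,0.08],[-0.13,0.13,0.83,0.1,0.96,0.08],[-0.13,0.13,0.83,0.1,0.96,0.08],[-0.13,0.13,0.83,0.1,0.96,0.08],[-0.13,0.13,0.83,0.1,0.96,0.08],[-0.13,0.13,0.83,0.1,0.96,0.08],[-0.13,0.13,0.83,0.1,0.96,0.08],[-0.13,0.13,0.83,0.1,0.96,0.08],[-0.13,0.13,0.83,0.1,0.96,0.08]],
])

```text
clock: 7.42
position: [557.2, -175.6, 283.5]
orientation: [1.643, 1.94, -0.679]
wrist_force: [0.2, 0.3, -3.9]
opening: 0.461
```

```bash
python3 p4.py 85 25;  python3 -c "
from h import *
grab('wrist','w5');grab('scene','s5')"
```

```text
[-0.638  0.    -0.77 ] [192.3   0.   41.7]
axis now [0.046 0.039 0.998] foot [532.2 -61.6 125. ]
[ 565.6 -188.2  254.8] [-0.1   0.76 -0.64]
n 2 row [0.167, 0.153, 0.608, -0.184, 0.235, 0.35] | tcp [ 557.2 -175.6  283.5] q [-0.61  0.75  1.53  0.55  1.55 -0.94] t 7.42 op 0.461 F [ 0.2  0.3 -3.9]
```

View pics/w5.png

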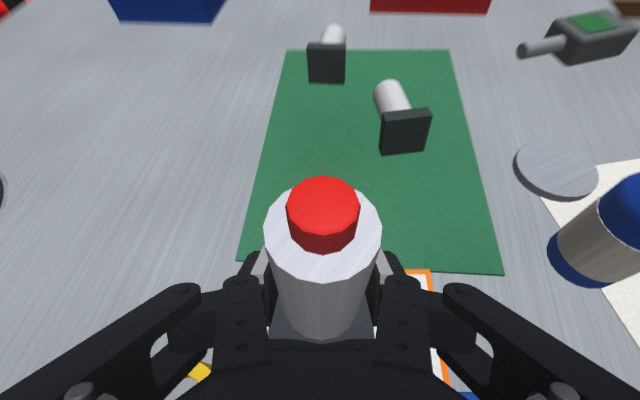

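View pics/s5.png

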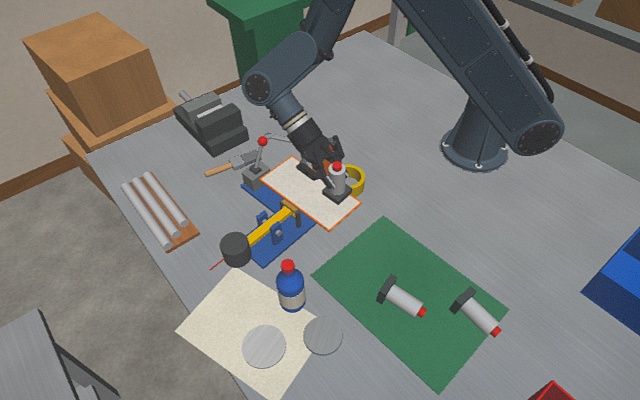

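Call:
servo_tool([
  [[0.17,0.15,0.6,-0.18,0.23,0.35],[0.17,0.15,0.6,-0.18,0.23,0.35]],
])

```text
clock: 7.68
position: [564.9, -187.6, 252.0]
orientation: [1.686, 1.92, -0.619]
wrist_force: [0.8, 1.1, -3.7]
opening: 0.465
```

```bash
python3 p4.py 85 8
```

```text
[-0.638  0.    -0.77 ] [192.3   0.   41.7]
axis now [0.007 0.005 1.   ] foot [548.4 -67.8  96.7]
[ 565.6 -188.2  237.8] [-0.1   0.76 -0.64]
n 1 row [0.342, 0.027, 0.453, -0.072, 0.052, 0.085] | tcp [ 564.9 -187.6  252. ] q [-0.63  0.81  1.52  0.59  1.52 -1.  ] t 7.68 op 0.465 F [ 0.8  1.1 -3.7]
```

Call:
servo_tool([
  [[0.33,0.03,0.44,-0.07,0.05,0.08],[0,0,0,0,0,0]],
])

```text
clock: 7.85
position: [565.5, -186.9, 235.3]
orientation: [1.687, 1.921, -0.615]
wrist_force: [1.3, -1.2, -2.6]
opening: 0.465
```

```bash
python3 p4.py 85 0
python3 - <<'E'
from h import *
for n in ('scene','top'):
    f=grab(n,n[0]+'6'); i=cv2.imread('pics/'+n[0]+'6.png')
    c=(250,130,400,250) if n=='scene' else (290,150,430,260)
    cv2.imwrite('pics/'+n[0]+'6c.png',cv2.resize(i[c[1]:c[3],c[0]:c[2]],None,fx=5,fy=5,interpolation=cv2.INTER_CUBIC))
    print(n,proj(f,[548,-68,195]),proj(f,[548,-68,83]))
E
```

```text
[-0.638  0.    -0.77 ] [192.3   0.   41.7]
axis now [0.005 0.002 1.   ] foot [549.2 -66.7  80.3]
[ 565.6 -188.2  229.8] [-0.1   0.76 -0.64]
n 1 row [0.099, -0.002, 0.201, -0.037, 0.019, 0.073] | tcp [ 565.5 -186.9  235.3] q [-0.63  0.83  1.52  0.59  1.5  -1.02] t 7.85 op 0.465 F [ 1.3 -1.2 -2.6]
scene [330.63348327 173.80423291] [330.44810455 203.2137951 ]
top [323.32729446 213.5605144 ] [322.82430916 214.75322436]
```

View pics/s6c.png

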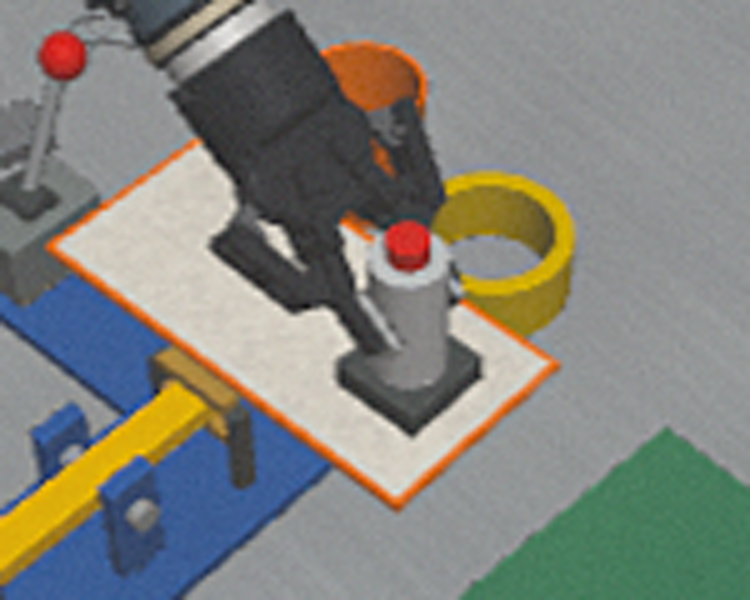

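View pics/t6c.png

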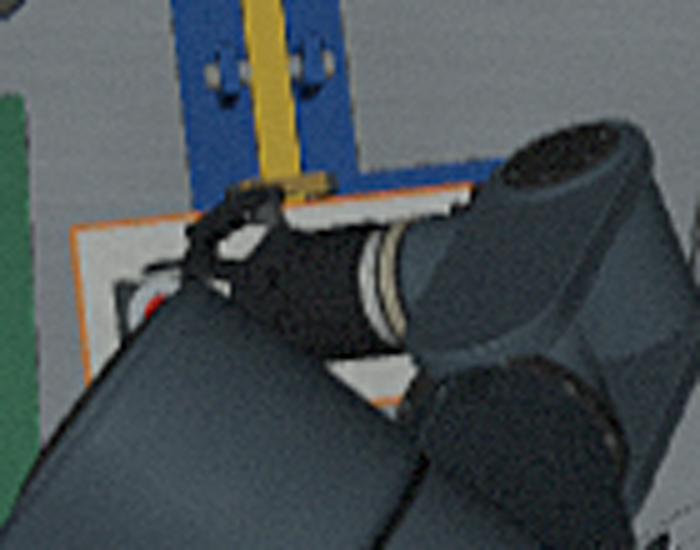

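Call:
servo_tool([
  [[0.08,0,0.1,0,0,0],[0.08,0,0.1,0,0,0]],
])

```text
clock: 8.12
position: [565.8, -185.9, 234.3]
orientation: [1.682, 1.924, -0.61]
wrist_force: [-3.1, -8.5, 15.5]
opening: 0.463
```

```bash
python3 p4.py 85 0
```

```text
[-0.638  0.    -0.77 ] [192.3   0.   41.7]
axis now [0.003 0.002 1.   ] foot [549.2 -65.8  79.4]
[ 565.6 -188.2  229.8] [-0.1   0.76 -0.64]
n 1 row [0.046, -0.019, 0.195, 0.032, 0.016, 0.109] | tcp [ 565.8 -185.9  234.3] q [-0.62  0.83  1.52  0.59  1.5  -1.02] t 8.12 op 0.463 F [-3.1 -8.5 15.5]
```

Call:
servo_tool([
  [[-0.05,0,-0.05,0,0,0],[0,0,0,0,0,0],[0,0,0,0,0,0],[0,0,0,0,0,0],[0,0,0,0,0,0]],
], gripper=85)

```text
clock: 8.53
position: [565.5, -183.8, 241.0]
orientation: [1.678, 1.926, -0.607]
wrist_force: [0.0, -0.8, -0.7]
opening: 0.848
```

```bash
python3 p4.py 85 0; python3 -c "
from h import *
grab('wrist','w7')"
```

```text
[-0.638  0.    -0.77 ] [192.3   0.   41.7]
axis now [0.002 0.    1.   ] foot [548.7 -63.5  86.1]
[ 565.6 -188.2  229.8] [-0.1   0.76 -0.64]
n 1 row [0.15, -0.021, 0.455, 0.085, 0.002, 0.137] | tcp [ 565.5 -183.8  241. ] q [-0.62  0.82  1.52  0.59  1.51 -1.02] t 8.53 op 0.848 F [ 0.  -0.8 -0.7]
```

View pics/w7.png

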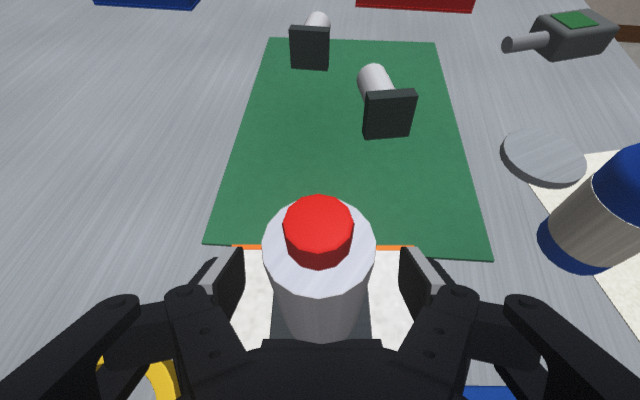

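Call:
servo_tool([
  [[-0.8,0,0,0,0,0],[-1,0,0,0,0,0],[-1,0,0,0,0,0],[-1,0,0,0,0,0],[-1,0,0,0,-0.5,0],[-1,0,0,0,-1,0],[-1,0,-0.5,0,-1,0],[-1,0,-0.8,0,-1,0]],
], gripper=100)

```text
clock: 9.25
position: [581.6, -306.0, 386.6]
orientation: [1.525, 1.773, -0.787]
wrist_force: [0.6, 0.3, -0.2]
opening: 0.996
```

```bash
cat > p5.py <<'E'
from h import *
pA=np.array([582.7,242,29]); x,y=pil(105,45)
p,M=tool(pA+[0,0,80]-70*x,x,y); print(p,M.round(2).tolist()); n,row=plan(p,M)
# path of grasp point
p0,M0,_=pose(); 
for k in range(n):
    p0=p0+M0@(row[:3]*25); M0=M0@R.from_rotvec(np.radians(row[3:]*4)).as_matrix()
    if k%5==4: print(p0.round(0),(p0+155*M0[:,0]).round(0))
E
python3 p5.py; python3 -c "
from h import *
grab('top','t7')"
```

```text
[541.52214207 395.67785793 268.09902577] [[0.18, 0.97, 0.18], [-0.68, 0.26, -0.68], [-0.71, 0.0, 0.71]]
n 31 row [0.121, 0.119, -0.987, -0.061, -0.66, 0.016] | tcp [ 581.6 -306.   386.6] q [-0.73  0.68  1.25  0.39  1.73 -0.9 ] t 9.25 op 0.996 F [ 0.6  0.3 -0.2]
[ 581. -192.  438.] [ 570. -131.  296.]
[576. -70. 463.] [572. -42. 310.]
[569.  55. 459.] [572.  48. 304.]
[559. 175. 427.] [570. 134. 278.]
[550. 285. 369.] [569. 212. 233.]
[543. 379. 287.] [570. 278. 172.]
```

View pics/t7.png

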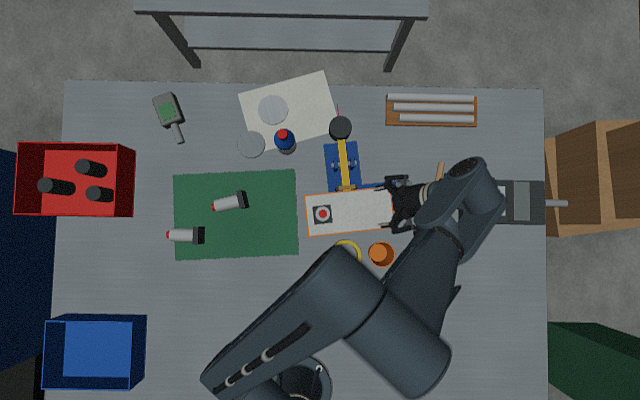

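Call:
servo_tool([
  [[0.12,0.12,-0.99,-0.06,-0.66,0.02],[0.12,0.12,-0.99,-0.06,-0.66,0.02],[0.12,0.12,-0.99,-0.06,-0.66,0.02],[0.12,0.12,-0.99,-0.06,-0.66,0.02],[0.12,0.12,-0.99,-0.06,-0.66,0.02],[0.12,0.12,-0.99,-0.06,-0.66,0.02],[0.12,0.12,-0.99,-0.06,-0.66,0.02],[0.12,0.12,-0.99,-0.06,-0.66,0.02],[0.12,0.12,-0.99,-0.06,-0.66,0.02],[0.12,0.12,-0.99,-0.06,-0.66,0.02]],
])

```text
clock: 10.13
position: [574.9, -63.4, 471.4]
orientation: [1.198, 1.386, -1.003]
wrist_force: [-0.1, 0.2, -0.5]
opening: 1.001
```

Call:
servo_tool([
  [[0.12,0.12,-0.99,-0.06,-0.66,0.02],[0.12,0.12,-0.99,-0.06,-0.66,0.02],[0.12,0.12,-0.99,-0.06,-0.66,0.02],[0.12,0.12,-0.99,-0.06,-0.66,0.02],[0.12,0.12,-0.99,-0.06,-0.66,0.02],[0.12,0.12,-0.99,-0.06,-0.66,0.02],[0.12,0.12,-0.99,-0.06,-0.66,0.02],[0.12,0.12,-0.99,-0.06,-0.66,0.02],[0.12,0.12,-0.99,-0.06,-0.66,0.02],[0.12,0.12,-0.99,-0.06,-0.66,0.02]],
])

```text
clock: 10.97
position: [555.3, 195.8, 426.9]
orientation: [0.86, 1.013, -1.15]
wrist_force: [0.0, -0.4, 0.1]
opening: 0.999
```

```bash
python3 p5.py
```

```text
[541.52214207 395.67785793 268.09902577] [[0.18, 0.97, 0.18], [-0.68, 0.26, -0.68], [-0.71, 0.0, 0.71]]
n 11 row [0.132, 0.109, -0.922, -0.081, -0.594, -0.001] | tcp [555.3 195.8 426.9] q [ 0.22  0.46  1.5  -0.36  1.17  0.15] t 10.97 op 0.999 F [ 0.  -0.4  0.1]
[549. 296. 366.] [570. 219. 233.]
[543. 381. 286.] [570. 279. 172.]
```

Call:
servo_tool([
  [[0.13,0.11,-0.92,-0.08,-0.6,0],[0.13,0.11,-0.92,-0.08,-0.6,0],[0.13,0.11,-0.92,-0.08,-0.6,0],[0.13,0.11,-0.92,-0.08,-0.6,0],[0.13,0.11,-0.92,-0.08,-0.6,0],[0.13,0.11,-0.92,-0.08,-0.6,0],[0.13,0.11,-0.92,-0.08,-0.6,0],[0.13,0.11,-0.92,-0.08,-0.6,0],[0.13,0.11,-0.92,-0.08,-0.6,0],[0.13,0.11,-0.92,-0.08,-0.6,0]],
])

```text
clock: 11.8
position: [536.1, 392.2, 277.8]
orientation: [0.524, 0.686, -1.233]
wrist_force: [0.4, -0.7, 0.1]
opening: 0.997
```

```bash
python3 p5.py;  python3 -c "
from h import *
grab('wrist','w8')"
```

```text
[541.52214207 395.67785793 268.09902577] [[0.18, 0.97, 0.18], [-0.68, 0.26, -0.68], [-0.71, 0.0, 0.71]]
n 1 row [0.227, 0.246, -0.325, 0.022, -0.284, 0.003] | tcp [536.1 392.2 277.8] q [ 0.59  0.81  1.34 -0.74  1.36  0.63] t 11.8 op 0.997 F [ 0.4 -0.7  0.1]
```

View pics/w8.png

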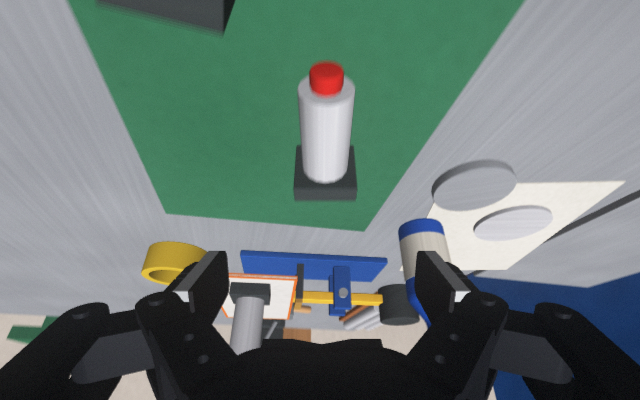

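```bash
cat > p6.py <<'E'
from h import *
import sys
v=list(map(float,sys.argv[1:]))  # mid x,y, ang, back
x,y=pil(v[2],45); p,M=tool(np.array([v[0],v[1],28.])-v[3]*x,x,y); plan(p,M)
E
python3 - <<'E'
from h import *
f=grab('wrist')
print(onz(f,326,133,30),onz(f,326,80,25),onz(f,325,172,31))
print('proj',[proj(f,q).round(0) for q in ([582.7,242,29],[569.7,286.4,25])])
E
python3 p6.py 581.5 242.5 105 20
```

```text
[577.07626382 246.2047239   30.        ] [564.80746325 289.0101295   25.        ] [589.71125    198.80784425  31.        ]
proj [array([331., 137.]), array([332.,  85.])]
n 5 row [0.89, 0.055, -0.49, 0.023, -0.06, 0.01] | tcp [534.6 393.1 274.2] q [ 0.59  0.82  1.34 -0.73  1.35  0.63] t 11.9 op 1.001 F [-0.2 -0.2 -0.3]
```

Call:
servo_tool([
  [[0.89,0.02,-0.49,0.02,-0.06,0],[0.89,0.02,-0.49,0.02,-0.06,0],[0.89,0.02,-0.49,0.02,-0.06,0],[0.89,0.02,-0.49,0.02,-0.06,0],[0.89,0.02,-0.49,0.02,-0.06,0]],
])

```text
clock: 12.32
position: [547.9, 362.1, 157.2]
orientation: [0.524, 0.665, -1.231]
wrist_force: [0.9, 0.3, 0.2]
opening: 1.0
```

```bash
python3 p6.py 580 243 105 0;  python3 -c "
from h import *
grab('wrist','w9')"
```

```text
n 1 row [0.946, -0.001, -0.161, -0.108, -0.067, -0.12] | tcp [547.9 362.1 157.2] q [ 0.54  0.97  1.39 -0.82  1.18  0.77] t 12.32 op 1.0 F [0.9 0.3 0.2]
```

View pics/w9.png

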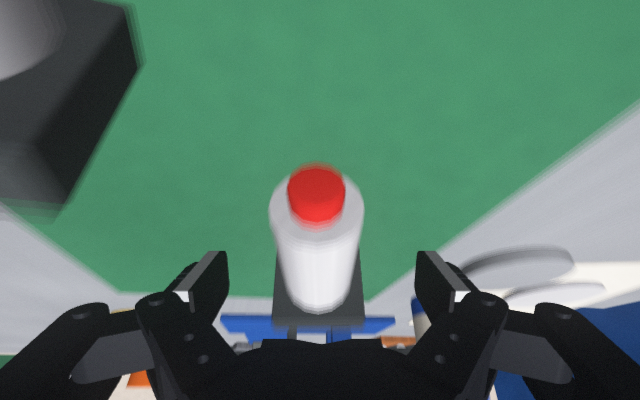

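Call:
servo_tool([
  [[0.9,0,-0.16,-0.1,-0.07,-0.1],[0,0,0,0,0,0]],
])

```text
clock: 12.53
position: [550.2, 345.3, 132.7]
orientation: [0.505, 0.673, -1.245]
wrist_force: [-0.4, -0.5, -0.9]
opening: 1.002
```

```bash
python3 p6.py 580 243 105 0
```

```text
n 1 row [-0.229, 0.09, 0.052, 0.066, 0.02, 0.15] | tcp [550.2 345.3 132.7] q [ 0.52  1.01  1.41 -0.84  1.16  0.78] t 12.53 op 1.002 F [-0.4 -0.5 -0.9]
```

Call:
servo_tool([
  [[-0.2,0.08,0.05,0.06,0,0.1],[0,0,0,0,0,0]],
])

```text
clock: 12.7
position: [552.5, 348.0, 139.8]
orientation: [0.512, 0.667, -1.242]
wrist_force: [1.1, -0.1, 0.3]
opening: 1.002
```

Call:
servo_tool([
  [[0,0,0,0,0,0],[0,0,0,0,0,0],[0,0,0,0,0,0],[0,0,0,0,0,0],[0,0,0,0,0,0],[0,0,0,0,0,0]],
], gripper=0)

```text
clock: 13.2
position: [553.1, 351.8, 147.8]
orientation: [0.524, 0.663, -1.234]
wrist_force: [1.1, -0.6, -2.1]
opening: 0.459
```

```bash
python3 p6.py 580 243 105 0; python3 -c "
from h import *
grab('wrist','w10')"
```

```text
n 1 row [0.359, -0.092, -0.216, -0.133, -0.051, -0.084] | tcp [553.1 351.8 147.8] q [ 0.53  0.99  1.4  -0.84  1.17  0.78] t 13.2 op 0.459 F [ 1.1 -0.6 -2.1]
```

View pics/w10.png

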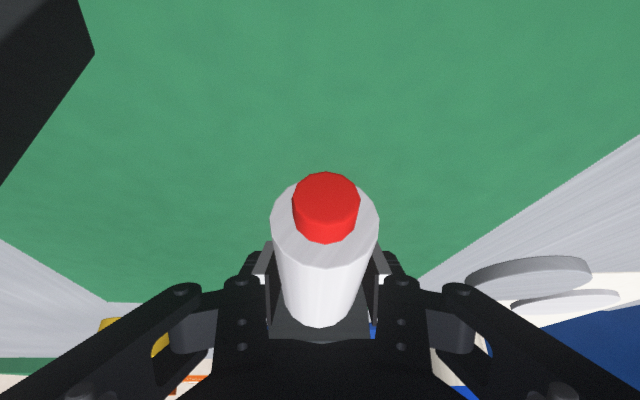

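Call:
servo_tool([
  [[-0.5,0,0.5,0,0,0],[-0.7,0,0.7,0,0,0],[-0.7,0,0.7,0,0,0],[-0.7,0,0.7,0,0,0],[-0.7,0,0.7,0,0,0],[-0.35,0,0.8,0,0.8,0],[-0.2,0,0.6,0,1,0],[0,0,0.43,0,1,0]],
])

```text
clock: 13.92
position: [555.4, 328.4, 299.8]
orientation: [0.644, 0.852, -1.193]
wrist_force: [-0.3, -0.1, -2.4]
opening: 0.457
```

```bash
cat > p7.py <<'E'
from place import *
import sys
at,ot=hold([553.1,351.8,147.8],[0.524,0.663,-1.234],[580,243,29],105)
print(at.round(3),ot.round(1))
p0,M0,_=pose(); print('axis now',(M0@at).round(3),'foot',(p0+M0@ot).round(1))
sl,h=float(sys.argv[1]),float(sys.argv[2])
p,M=upright(at,ot,PC+PY*sl+[0,0,h],7.2); print(p.round(1), M[:,0].round(2)); n,row=plan(p,M)
for k in range(n):
    p0=p0+M0@(row[:3]*25); M0=M0@R.from_rotvec(np.radians(row[3:]*4)).as_matrix()
    if k%4==3: print(p0.round(0),(p0+M0@ot).round(0))
E
python3 p7.py 5 80;  python3 -c "
from h import *
grab('wrist','w11');grab('scene','s11')"
```

```text
[-0.64   0.    -0.768] [200.4   0.   40.3]
axis now [-0.259  0.958  0.122] foot [591.8 190.6 153.2]
[ 576.4 -274.1  314.3] [-0.1   0.76 -0.64]
n 26 row [-0.15, -0.152, 0.99, 0.082, 0.797, 0.016] | tcp [555.4 328.4 299.8] q [ 0.46  0.73  1.42 -0.61  1.2   0.48] t 13.92 op 0.457 F [-0.3 -0.1 -2.4]
[561. 247. 359.] [589. 144. 185.]
[568. 155. 400.] [586.  92. 206.]
[573.  55. 419.] [582.  36. 215.]
[578. -45. 415.] [578. -21. 213.]
[ 580. -143.  390.] [572. -75. 198.]
[ 578. -233.  344.] [ 565. -125.  172.]
```

View pics/w11.png

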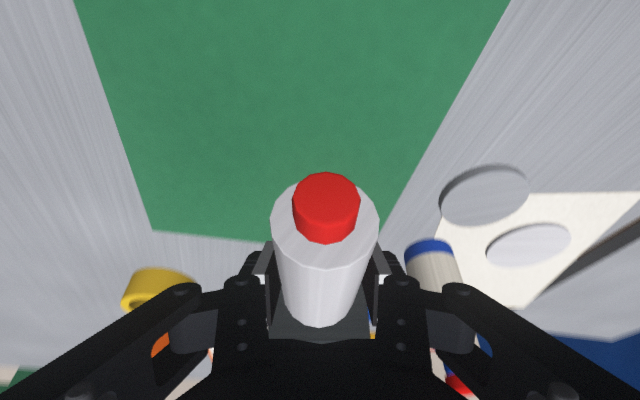

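Call:
servo_tool([
  [[-0.85,0,0.5,0,0,0],[-0.85,0,0.5,0,0,0],[-0.85,0,0.5,0,0,0]],
])

```text
clock: 14.27
position: [553.4, 328.7, 365.3]
orientation: [0.626, 0.856, -1.212]
wrist_force: [0.0, -0.1, -2.6]
opening: 0.461
```

```bash
python3 p7.py 5 110
```

```text
[-0.64   0.    -0.768] [200.4   0.   40.3]
axis now [-0.249  0.962  0.113] foot [586.1 188.6 220.1]
[ 576.4 -274.1  344.3] [-0.1   0.76 -0.64]
n 27 row [-0.082, -0.146, 0.963, 0.073, 0.773, 0.027] | tcp [553.4 328.7 365.3] q [ 0.47  0.65  1.37 -0.58  1.33  0.41] t 14.27 op 0.461 F [ 0.  -0.1 -2.6]
[560. 247. 419.] [585. 141. 246.]
[567. 157. 454.] [583.  88. 262.]
[574.  60. 469.] [581.  34. 266.]
[578. -37. 463.] [578. -20. 259.]
[ 580. -131.  436.] [573. -71. 241.]
[ 579. -217.  390.] [ 567. -117.  212.]
```

Call:
servo_tool([
  [[-0.08,-0.15,0.96,0.07,0.77,0.03],[-0.08,-0.15,0.96,0.07,0.77,0.03],[-0.08,-0.15,0.96,0.07,0.77,0.03],[-0.08,-0.15,0.96,0.07,0.77,0.03],[-0.08,-0.15,0.96,0.07,0.77,0.03],[-0.08,-0.15,0.96,0.07,0.77,0.03],[-0.08,-0.15,0.96,0.07,0.77,0.03],[-0.08,-0.15,0.96,0.07,0.77,0.03],[-0.08,-0.15,0.96,0.07,0.77,0.03],[-0.08,-0.15,0.96,0.07,0.77,0.03]],
])

```text
clock: 15.1
position: [566.8, 111.0, 454.0]
orientation: [1.003, 1.296, -1.071]
wrist_force: [-1.1, -0.2, -3.5]
opening: 0.457
```

```bash
python3 p7.py 5 110
```

```text
[-0.64   0.    -0.768] [200.4   0.   40.3]
axis now [-0.164  0.773  0.613] foot [572.7  63.8 255.2]
[ 576.4 -274.1  344.3] [-0.1   0.76 -0.64]
n 17 row [-0.108, -0.144, 0.959, 0.073, 0.768, 0.056] | tcp [566.8 111.  454. ] q [ 0.01  0.41  1.49 -0.04  1.26 -0.21] t 15.1 op 0.457 F [-1.1 -0.2 -3.5]
[574.  14. 461.] [573.  10. 256.]
[578. -82. 447.] [571. -43. 246.]
[ 580. -173.  413.] [568. -93. 225.]
[ 578. -256.  360.] [ 562. -137.  194.]
```

Call:
servo_tool([
  [[-0.11,-0.14,0.96,0.07,0.77,0.06],[-0.11,-0.14,0.96,0.07,0.77,0.06],[-0.11,-0.14,0.96,0.07,0.77,0.06],[-0.11,-0.14,0.96,0.07,0.77,0.06],[-0.11,-0.14,0.96,0.07,0.77,0.06],[-0.11,-0.14,0.96,0.07,0.77,0.06],[-0.11,-0.14,0.96,0.07,0.77,0.06],[-0.11,-0.14,0.96,0.07,0.77,0.06],[-0.11,-0.14,0.96,0.07,0.77,0.06],[-0.11,-0.14,0.96,0.07,0.77,0.06]],
])

```text
clock: 15.93
position: [576.7, -137.9, 416.3]
orientation: [1.399, 1.72, -0.863]
wrist_force: [0.5, -0.3, -4.2]
opening: 0.458
```

```bash
python3 p7.py 5 110
```

```text
[-0.64   0.    -0.768] [200.4   0.   40.3]
axis now [-0.02   0.351  0.936] foot [556.5 -76.1 222.5]
[ 576.4 -274.1  344.3] [-0.1   0.76 -0.64]
n 7 row [-0.155, -0.115, 0.864, 0.023, 0.731, 0.142] | tcp [ 576.7 -137.9  416.3] q [-0.5   0.53  1.44  0.37  1.55 -0.75] t 15.93 op 0.458 F [ 0.5 -0.3 -4.2]
[ 578. -219.  381.] [ 559. -118.  204.]
```

Call:
servo_tool([
  [[-0.16,-0.12,0.86,0.02,0.73,0.14],[-0.16,-0.12,0.86,0.02,0.73,0.14],[-0.16,-0.12,0.86,0.02,0.73,0.14],[-0.16,-0.12,0.86,0.02,0.73,0.14],[-0.16,-0.12,0.86,0.02,0.73,0.14],[-0.16,-0.12,0.86,0.02,0.73,0.14],[-0.16,-0.12,0.86,0.02,0.73,0.14]],
])

```text
clock: 16.52
position: [573.1, -281.2, 329.4]
orientation: [1.683, 1.951, -0.639]
wrist_force: [0.6, -0.0, -3.8]
opening: 0.46
```

```bash
python3 p7.py 5 40;  python3 -c "
from h import *
grab('wrist','w12');grab('scene','s12')"
```

```text
[-0.64   0.    -0.768] [200.4   0.   40.3]
axis now [ 0.037 -0.006  0.999] foot [ 550.1 -153.3  171.7]
[ 576.4 -274.1  274.3] [-0.1   0.76 -0.64]
n 2 row [0.799, 0.115, 0.768, -0.16, -0.076, 0.211] | tcp [ 573.1 -281.2  329.4] q [-0.73  0.76  1.33  0.52  1.78 -0.93] t 16.52 op 0.46 F [ 0.6 -0.  -3.8]
```

View pics/w12.png

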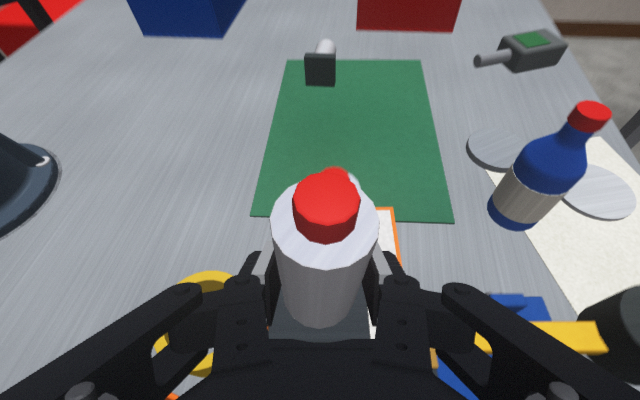

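View pics/s12.png

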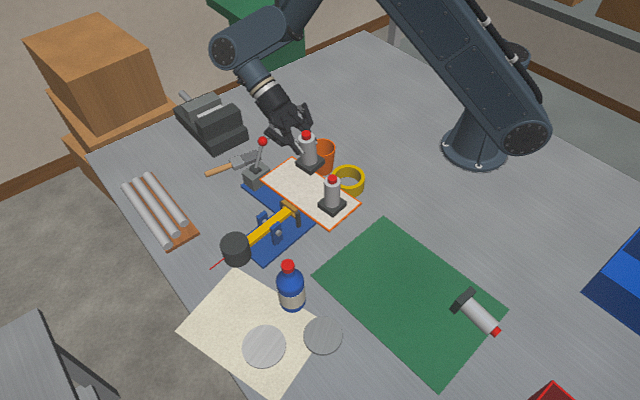

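Call:
servo_tool([
  [[0.8,0.12,0.76,-0.16,-0.08,0.2],[0.8,0.12,0.76,-0.16,-0.08,0.2]],
])

```text
clock: 16.78
position: [576.8, -277.2, 273.0]
orientation: [1.684, 1.91, -0.621]
wrist_force: [-0.1, 0.2, -2.6]
opening: 0.453
```

```bash
python3 p7.py 5 10
```

```text
[-0.64   0.    -0.768] [200.4   0.   40.3]
axis now [0.002 0.009 1.   ] foot [ 560.5 -151.5  112.7]
[ 576.4 -274.1  244.3] [-0.1   0.76 -0.64]
n 1 row [0.838, 0.006, 0.796, -0.048, 0.12, 0.017] | tcp [ 576.8 -277.2  273. ] q [-0.72  0.83  1.36  0.53  1.66 -0.99] t 16.78 op 0.453 F [-0.1  0.2 -2.6]
```

Call:
servo_tool([
  [[0.42,0,0.4,-0.04,0.06,0],[0.42,0,0.4,0,0.06,0]],
])

```text
clock: 16.95
position: [576.1, -271.8, 240.6]
orientation: [1.683, 1.925, -0.616]
wrist_force: [-8.8, -18.2, 50.8]
opening: 0.453
```

```bash
python3 p7.py 5 0;  python3 -c "
from h import *
grab('wrist','w13');grab('scene','s13')"
```

```text
[-0.64   0.    -0.768] [200.4   0.   40.3]
axis now [ 0.008 -0.001  1.   ] foot [ 558.2 -144.6   81.6]
[ 576.4 -274.1  234.3] [-0.1   0.76 -0.64]
n 1 row [0.088, 0.003, 0.255, -0.035, -0.03, 0.126] | tcp [ 576.1 -271.8  240.6] q [-0.72  0.87  1.37  0.53  1.63 -1.02] t 16.95 op 0.453 F [ -8.8 -18.2  50.8]
```

View pics/w13.png

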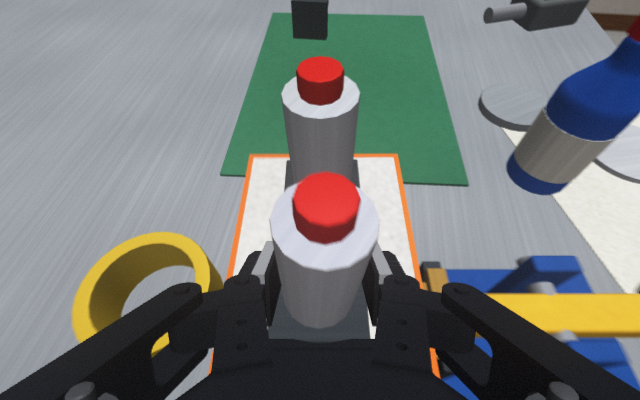

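View pics/s13.png

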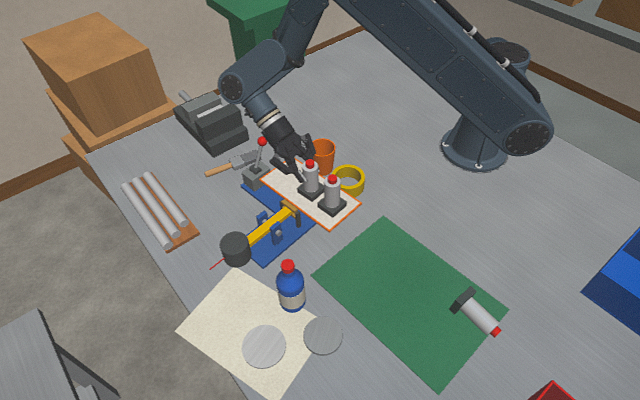

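Call:
servo_tool([
  [[-0.08,0,-0.08,0,0,0],[0,0,0,0,0,0]],
])

```text
clock: 17.22
position: [576.1, -271.1, 242.7]
orientation: [1.682, 1.928, -0.619]
wrist_force: [-0.1, -0.2, -3.5]
opening: 0.453
```

Call:
servo_tool([
  [[0,0,0,0,0,0],[0,0,0,0,0,0],[0,0,0,0,0,0],[0,0,0,0,0,0]],
], gripper=80)

```text
clock: 17.55
position: [577.3, -270.1, 246.8]
orientation: [1.68, 1.927, -0.614]
wrist_force: [0.2, -0.4, -0.1]
opening: 0.796
```

```bash
python3 p7.py 5 0;  python3 -c "
from h import *
grab('wrist','w14')"
```

```text
[-0.64   0.    -0.768] [200.4   0.   40.3]
axis now [ 0.007 -0.001  1.   ] foot [ 559.  -143.    87.8]
[ 576.4 -274.1  234.3] [-0.1   0.76 -0.64]
n 1 row [0.203, -0.051, 0.485, 0.002, -0.029, 0.161] | tcp [ 577.3 -270.1  246.8] q [-0.71  0.86  1.37  0.53  1.63 -1.02] t 17.55 op 0.796 F [ 0.2 -0.4 -0.1]
```

View pics/w14.png

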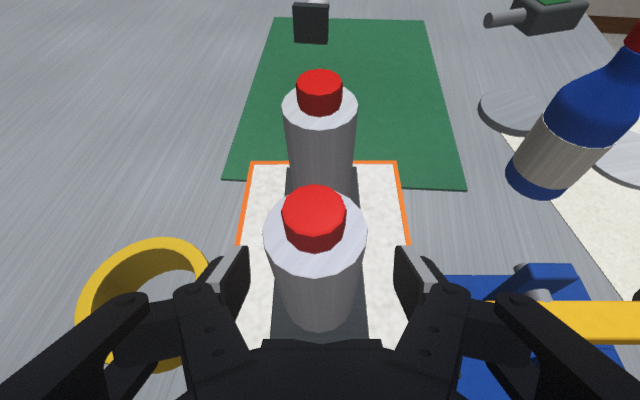

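Call:
servo_tool([
  [[-0.8,0,0,0,0,0],[-1,0,0,0,0,0],[-1,0,0,0,0,0],[-1,0,0,0,0,0],[-1,0,0,0,-0.5,0],[-1,0,-0.3,0,-1,0],[-1,0,-0.6,0,-1,0],[-1,0,-0.9,0,-1,0],[-0.7,0,-1,0,-1,0]],
], gripper=100)

```text
clock: 18.35
position: [591.5, -377.4, 435.5]
orientation: [1.483, 1.712, -0.837]
wrist_force: [-0.4, 0.1, 0.8]
opening: 1.001
```

```bash
cat > p5.py <<'E'
from h import *
import sys
v=list(map(float,sys.argv[1:])); pA=np.array([v[0],v[1],29]); x,y=pil(v[2],45)
p,M=tool(pA+[0,0,80]-70*x,x,y); print(p.round(0)); n,row=plan(p,M)
p0,M0,_=pose(); 
for k in range(n):
    p0=p0+M0@(row[:3]*25); M0=M0@R.from_rotvec(np.radians(row[3:]*4)).as_matrix()
    if k%5==4: print(p0.round(0),(p0+155*M0[:,0]).round(0))
E
python3 p5.py 478.5 380 90.5
```

```text
[477. 539. 268.]
n 41 row [0.087, -0.045, -0.985, 0.047, -0.472, 0.003] | tcp [ 591.5 -377.4  435.5] q [-0.78  0.69  1.07  0.33  1.84 -0.89] t 18.35 op 1.001 F [-0.4  0.1  0.8]
[ 573. -266.  485.] [ 562. -206.  343.]
[ 555. -147.  516.] [ 547. -112.  365.]
[538. -25. 526.] [532. -15. 372.]
[523.  97. 516.] [519.  82. 362.]
[509. 216. 486.] [507. 176. 337.]
[497. 329. 437.] [496. 265. 296.]
[487. 432. 370.] [487. 346. 241.]
[478. 523. 287.] [479. 417. 173.]
```

Call:
servo_tool([
  [[0.09,-0.05,-0.98,0.05,-0.47,0],[0.09,-0.05,-0.98,0.05,-0.47,0],[0.09,-0.05,-0.98,0.05,-0.47,0],[0.09,-0.05,-0.98,0.05,-0.47,0],[0.09,-0.05,-0.98,0.05,-0.47,0],[0.09,-0.05,-0.98,0.05,-0.47,0],[0.09,-0.05,-0.98,0.05,-0.47,0],[0.09,-0.05,-0.98,0.05,-0.47,0],[0.09,-0.05,-0.98,0.05,-0.47,0],[0.09,-0.05,-0.98,0.05,-0.47,0]],
])

```text
clock: 19.18
position: [549.2, -141.2, 527.0]
orientation: [1.281, 1.421, -1.059]
wrist_force: [-0.4, 0.3, 1.1]
opening: 1.003
```

Call:
servo_tool([
  [[0.09,-0.05,-0.98,0.05,-0.47,0],[0.09,-0.05,-0.98,0.05,-0.47,0],[0.09,-0.05,-0.98,0.05,-0.47,0],[0.09,-0.05,-0.98,0.05,-0.47,0],[0.09,-0.05,-0.98,0.05,-0.47,0],[0.09,-0.05,-0.98,0.05,-0.47,0],[0.09,-0.05,-0.98,0.05,-0.47,0],[0.09,-0.05,-0.98,0.05,-0.47,0],[0.09,-0.05,-0.98,0.05,-0.47,0],[0.09,-0.05,-0.98,0.05,-0.47,0]],
])

```text
clock: 20.02
position: [511.5, 114.7, 525.2]
orientation: [1.072, 1.139, -1.239]
wrist_force: [0.1, -0.2, -0.3]
opening: 0.999
```

```bash
python3 p5.py 478.5 380 90.5;  python3 -c "
from h import *
grab('top','t15')"
```

```text
[477. 539. 268.]
n 21 row [0.097, -0.038, -0.959, 0.028, -0.445, -0.005] | tcp [511.5 114.7 525.2] q [ 0.04  0.27  1.51 -0.14  1.37  0.02] t 20.02 op 0.999 F [ 0.1 -0.2 -0.3]
[501. 230. 490.] [501. 185. 342.]
[492. 338. 438.] [493. 271. 298.]
[485. 436. 369.] [486. 349. 241.]
[478. 523. 286.] [479. 417. 173.]
```

View pics/t15.png

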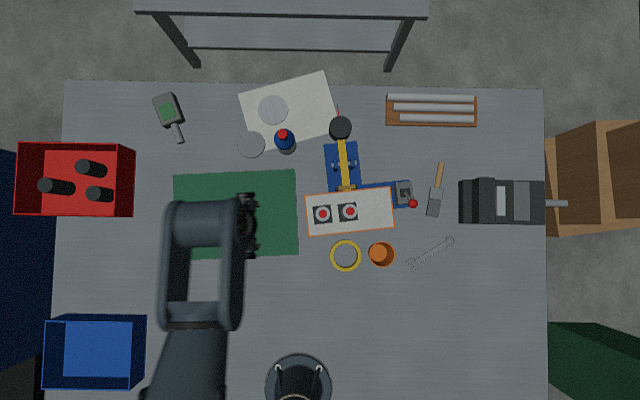

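Call:
servo_tool([
  [[0.1,-0.04,-0.96,0.03,-0.45,0],[0.1,-0.04,-0.96,0.03,-0.45,0],[0.1,-0.04,-0.96,0.03,-0.45,0],[0.1,-0.04,-0.96,0.03,-0.45,0],[0.1,-0.04,-0.96,0.03,-0.45,0],[0.1,-0.04,-0.96,0.03,-0.45,0],[0.1,-0.04,-0.96,0.03,-0.45,0],[0.1,-0.04,-0.96,0.03,-0.45,0],[0.1,-0.04,-0.96,0.03,-0.45,0],[0.1,-0.04,-0.96,0.03,-0.45,0]],
])

```text
clock: 20.9
position: [486.3, 348.6, 437.9]
orientation: [0.854, 0.879, -1.37]
wrist_force: [-0.2, -0.1, -0.4]
opening: 0.998
```

```bash
python3 p5.py 478.5 380 90.5
```

```text
[477. 539. 268.]
n 11 row [0.115, -0.02, -0.926, 0.019, -0.432, -0.01] | tcp [486.3 348.6 437.9] q [ 0.52  0.51  1.4  -0.4   1.47  0.58] t 20.9 op 0.998 F [-0.2 -0.1 -0.4]
[482. 442. 369.] [483. 354. 241.]
[478. 524. 286.] [479. 418. 173.]
```

Call:
servo_tool([
  [[0.12,-0.02,-0.93,0.02,-0.43,0],[0.12,-0.02,-0.93,0.02,-0.43,0],[0.12,-0.02,-0.93,0.02,-0.43,0],[0.12,-0.02,-0.93,0.02,-0.43,0],[0.12,-0.02,-0.93,0.02,-0.43,0],[0.12,-0.02,-0.93,0.02,-0.43,0],[0.12,-0.02,-0.93,0.02,-0.43,0],[0.12,-0.02,-0.93,0.02,-0.43,0],[0.12,-0.02,-0.93,0.02,-0.43,0],[0.12,-0.02,-0.93,0.02,-0.43,0]],
])

```text
clock: 21.73
position: [476.0, 532.4, 280.7]
orientation: [0.631, 0.631, -1.467]
wrist_force: [0.4, 1.0, 0.2]
opening: 1.0
```

```bash
python3 p5.py 478.5 380 90.5;  python3 -c "
from h import *
grab('wrist','w15')"
```

```text
[477. 539. 268.]
n 1 row [0.182, 0.044, -0.541, -0.035, -0.334, -0.038] | tcp [476.  532.4 280.7] q [ 0.77  0.91  1.1  -0.53  1.7   0.85] t 21.73 op 1.0 F [0.4 1.  0.2]
```

View pics/w15.png

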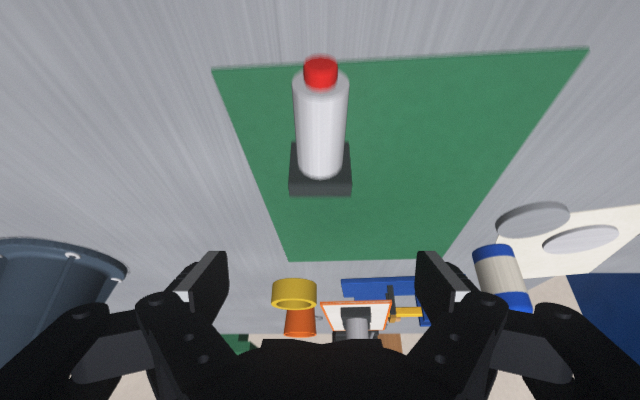

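```bash
python3 - <<'E'
from h import *
f=grab('wrist')
print(onz(f,320,126,30),onz(f,320,73,25),onz(f,320,168,31))
print('proj',[proj(f,q).round(0) for q in ([478.5,380,29],[478.3,427,25])])
E
python3 p6.py 477 380 90.3 20
```

```text
[475.21392551 385.61581463  30.        ] [474.83895824 428.56820293  25.        ] [475.64342471 334.42994048  31.        ]
proj [array([324., 130.]), array([325.,  75.])]
n 5 row [0.878, 0.013, -0.53, 0.016, -0.061, -0.008] | tcp [474.6 533.  276.6] q [ 0.77  0.91  1.1  -0.53  1.7   0.85] t 21.83 op 1.0 F [ 0.1 -1.1 -0.6]
```

Call:
servo_tool([
  [[0.88,0,-0.52,0,-0.06,0],[0.88,0,-0.52,0,-0.06,0],[0.88,0,-0.52,0,-0.06,0],[0.88,0,-0.52,0,-0.06,0],[0.8,0,-0.5,0,-0.06,0]],
])

```text
clock: 22.25
position: [478.5, 504.6, 162.2]
orientation: [0.627, 0.617, -1.465]
wrist_force: [-0.4, 0.3, -0.8]
opening: 1.001
```

```bash
python3 p6.py 476.5 381.5 90.3 0;  python3 -c "
from h import *
grab('wrist','w16')"
```

```text
n 2 row [0.539, -0.057, -0.152, -0.03, -0.089, -0.083] | tcp [478.5 504.6 162.2] q [ 0.75  1.03  1.18 -0.55  1.51  0.94] t 22.25 op 1.001 F [-0.4  0.3 -0.8]
```

View pics/w16.png

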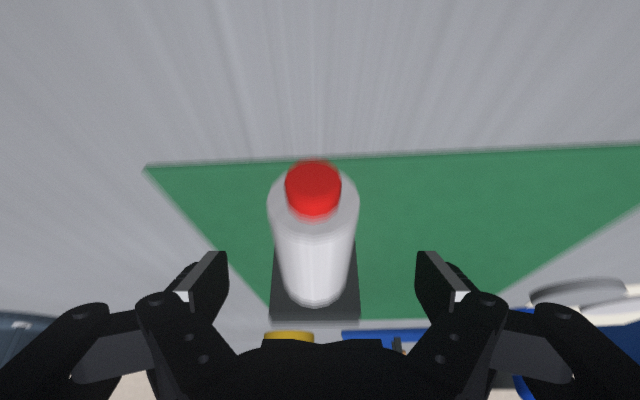

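Call:
servo_tool([
  [[0.52,-0.06,-0.15,0,-0.08,-0.05],[0.5,-0.06,-0.15,0,-0.08,-0.05]],
])

```text
clock: 22.47
position: [476.0, 489.1, 135.7]
orientation: [0.614, 0.612, -1.479]
wrist_force: [0.3, 0.1, -0.7]
opening: 0.996
```

Call:
servo_tool([
  [[0.02,0,-0.02,0,0,0],[0.03,0,-0.03,0,0,0],[0.03,0,-0.03,0,0,0],[0.03,0,-0.03,0,0,0],[0.03,0,-0.03,0,0,0],[0,0,0,0,0,0]],
], gripper=0)

```text
clock: 22.97
position: [476.9, 488.0, 134.2]
orientation: [0.616, 0.61, -1.481]
wrist_force: [-0.4, -0.5, -1.7]
opening: 0.47
```

```bash
python3 p6.py 476.5 381.5 90.3 0;  python3 -c "
from h import *
grab('wrist','w17')
print(observe()['orientation'])"
```

```text
n 1 row [-0.183, -0.039, 0.011, -0.094, 0.009, 0.013] | tcp [476.9 488.  134.2] q [ 0.73  1.06  1.21 -0.56  1.47  0.97] t 22.97 op 0.47 F [-0.4 -0.5 -1.7]
[ 0.61698609  0.61076516 -1.480423  ]
```

View pics/w17.png

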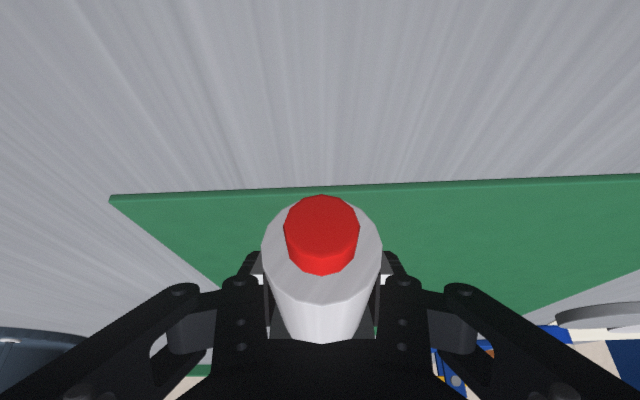

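Call:
servo_tool([
  [[-0.5,0,0.5,0,0,0],[-0.7,0,0.7,0,0,0],[-0.7,0,0.7,0,0,0],[-0.7,0,0.7,0,0,0],[-0.7,0,0.7,0,0,0],[-0.7,0,0.7,0,0,0],[-0.7,0,0.7,0,0,0],[-0.7,0,0.7,0,0,0],[-0.35,0,0.8,0,0.8,0]],
])

```text
clock: 23.77
position: [474.4, 482.1, 342.2]
orientation: [0.659, 0.674, -1.463]
wrist_force: [0.2, 0.9, -3.5]
opening: 0.469
```

```bash
sed -i 's/^at,ot=hold.*/at,ot=hold([476.9,488.0,134.2],[0.616,0.61,-1.481],[476.5,381.5,29],90.3)/' p7.py; python3 p7.py -75 110;  python3 -c "
from h import *
grab('wrist','w18')"
```

```text
[-0.644  0.    -0.765] [187.    0.   45.2]
axis now [-0.007  1.    -0.018] foot [474.6 325.1 230.9]
[ 584.7 -339.6  339.9] [-0.1   0.76 -0.64]
n 37 row [-0.054, 0.06, 0.994, -0.051, 0.614, -0.001] | tcp [474.4 482.1 342.2] q [ 0.72  0.78  1.2  -0.52  1.68  0.79] t 23.77 op 0.469 F [ 0.2  0.9 -3.5]
[482. 407. 407.] [482. 271. 270.]
[491. 321. 457.] [491. 211. 300.]
[501. 228. 493.] [500. 147. 319.]
[513. 131. 511.] [510.  80. 326.]
[525.  32. 513.] [521.  14. 322.]
[538. -65. 498.] [532. -51. 306.]
[ 552. -159.  466.] [ 544. -112.  280.]
[ 567. -245.  419.] [ 556. -167.  243.]
[ 581. -322.  357.] [ 567. -216.  198.]
```

View pics/w18.png

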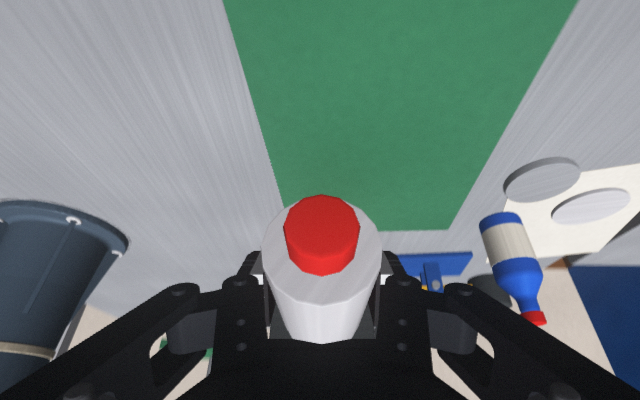

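Call:
servo_tool([
  [[-0.05,0.06,0.99,-0.05,0.61,0],[-0.05,0.06,0.99,-0.05,0.61,0],[-0.05,0.06,0.99,-0.05,0.61,0],[-0.05,0.06,0.99,-0.05,0.61,0],[-0.05,0.06,0.99,-0.05,0.61,0],[-0.05,0.06,0.99,-0.05,0.61,0],[-0.05,0.06,0.99,-0.05,0.61,0],[-0.05,0.06,0.99,-0.05,0.61,0],[-0.05,0.06,0.99,-0.05,0.61,0],[-0.05,0.06,0.99,-0.05,0.61,0]],
])

```text
clock: 24.65
position: [493.7, 270.8, 473.5]
orientation: [0.967, 1.05, -1.3]
wrist_force: [0.4, 0.1, -1.9]
opening: 0.47
```

Call:
servo_tool([
  [[-0.05,0.06,0.99,-0.05,0.61,0],[-0.05,0.06,0.99,-0.05,0.61,0],[-0.05,0.06,0.99,-0.05,0.61,0],[-0.05,0.06,0.99,-0.05,0.61,0],[-0.05,0.06,0.99,-0.05,0.61,0],[-0.05,0.06,0.99,-0.05,0.61,0],[-0.05,0.06,0.99,-0.05,0.61,0],[-0.05,0.06,0.99,-0.05,0.61,0],[-0.05,0.06,0.99,-0.05,0.61,0],[-0.05,0.06,0.99,-0.05,0.61,0]],
])

```text
clock: 25.48
position: [522.0, 17.8, 497.2]
orientation: [1.252, 1.413, -1.093]
wrist_force: [-0.3, -0.1, -3.2]
opening: 0.473
```

```bash
python3 p7.py -75 110;  python3 -c "
from h import *
grab('wrist','w19')"
```

```text
[-0.644  0.    -0.765] [187.    0.   45.2]
axis now [-0.024  0.639  0.769] foot [515.2   6.1 305.2]
[ 584.7 -339.6  339.9] [-0.1   0.76 -0.64]
n 17 row [-0.092, 0.064, 0.943, -0.046, 0.583, 0.014] | tcp [522.   17.8 497.2] q [-0.22  0.3   1.55  0.16  1.39 -0.34] t 25.48 op 0.473 F [-0.3 -0.1 -3.2]
[536. -75. 483.] [528. -55. 292.]
[ 551. -164.  455.] [ 541. -114.  269.]
[ 566. -247.  412.] [ 554. -168.  237.]
[ 581. -322.  356.] [ 567. -216.  196.]
```

View pics/w19.png

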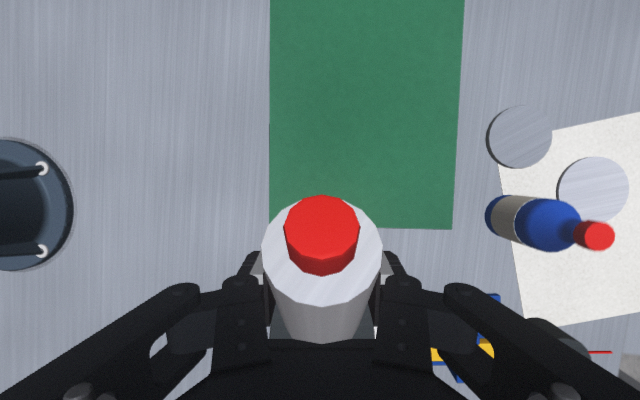

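Call:
servo_tool([
  [[-0.09,0.06,0.94,-0.05,0.58,0.01],[-0.09,0.06,0.94,-0.05,0.58,0.01],[-0.09,0.06,0.94,-0.05,0.58,0.01],[-0.09,0.06,0.94,-0.05,0.58,0.01],[-0.09,0.06,0.94,-0.05,0.58,0.01],[-0.09,0.06,0.94,-0.05,0.58,0.01],[-0.09,0.06,0.94,-0.05,0.58,0.01],[-0.09,0.06,0.94,-0.05,0.58,0.01],[-0.09,0.06,0.94,-0.05,0.58,0.01],[-0.09,0.06,0.94,-0.05,0.58,0.01]],
])

```text
clock: 26.37
position: [556.4, -218.0, 424.0]
orientation: [1.509, 1.735, -0.846]
wrist_force: [0.6, 0.6, -2.4]
opening: 0.466
```

```bash
python3 p7.py -75 110
```

```text
[-0.644  0.    -0.765] [187.    0.   45.2]
axis now [0.006 0.277 0.961] foot [ 541.3 -152.1  243.9]
[ 584.7 -339.6  339.9] [-0.1   0.76 -0.64]
n 6 row [-0.116, 0.102, 0.995, -0.079, 0.663, 0.058] | tcp [ 556.4 -218.   424. ] q [-0.64  0.55  1.4   0.39  1.64 -0.81] t 26.37 op 0.466 F [ 0.6  0.6 -2.4]
[ 575. -302.  372.] [ 561. -204.  207.]
```

Call:
servo_tool([
  [[-0.12,0.1,0.99,-0.08,0.66,0.06],[-0.12,0.1,0.99,-0.08,0.66,0.06],[-0.12,0.1,0.99,-0.08,0.66,0.06],[-0.12,0.1,0.99,-0.08,0.66,0.06],[-0.12,0.1,0.99,-0.08,0.66,0.06],[-0.12,0.1,0.99,-0.08,0.66,0.06]],
])

```text
clock: 26.87
position: [584.9, -345.7, 331.3]
orientation: [1.686, 1.921, -0.623]
wrist_force: [0.8, -0.4, -2.8]
opening: 0.465
```

```bash
python3 p7.py -75 40;  python3 -c "
from h import *
grab('wrist','w20');grab('scene','s20')"
```

```text
[-0.644  0.    -0.765] [187.    0.   45.2]
axis now [ 0.011 -0.002  1.   ] foot [ 568.9 -232.2  176.8]
[ 584.7 -339.6  269.9] [-0.1   0.76 -0.64]
n 2 row [0.881, 0.02, 0.864, -0.052, -0.023, 0.052] | tcp [ 584.9 -345.7  331.3] q [-0.78  0.81  1.19  0.51  1.86 -0.95] t 26.87 op 0.465 F [ 0.8 -0.4 -2.8]
```

View pics/w20.png

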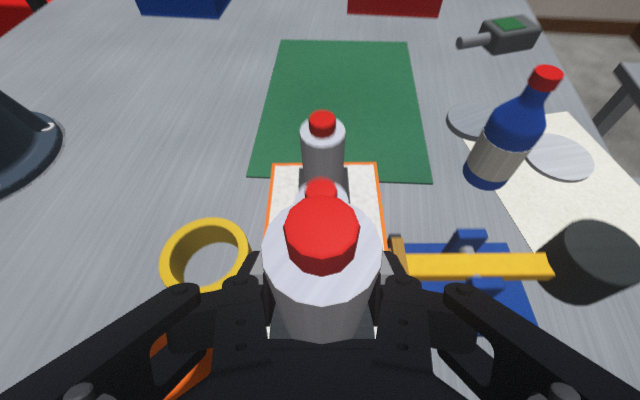

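View pics/s20.png

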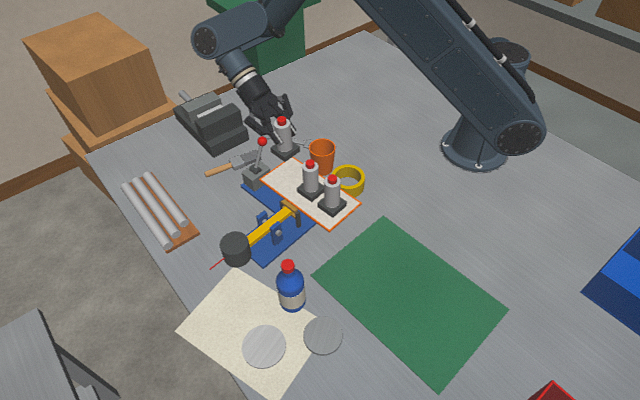

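```bash
sed -i 's/PY\*sl+\[0,0,h\],7.2/PY*sl+[0,0,h],7.2-25/' p7.py; python3 p7.py -71 80
```

```text
[-0.644  0.    -0.765] [187.    0.   45.2]
axis now [ 0.015 -0.003  1.   ] foot [ 567.8 -233.9  172.6]
[ 535.  -331.1  309.9] [ 0.23  0.73 -0.64]
n 5 row [0.176, -0.401, 0.035, 0.765, -0.003, 0.98] | tcp [ 584.2 -347.5  327. ] q [-0.79  0.82  1.2   0.5   1.85 -0.95] t 26.97 op 0.467 F [-0.6  0.7 -3. ]
[ 544. -336.  313.] [ 569. -225.  159.]
```

Call:
servo_tool([
  [[0.18,-0.4,0.03,0.76,0,0.98],[0.18,-0.4,0.03,0.76,0,0.98],[0.18,-0.4,0.03,0.76,0,0.98],[0.18,-0.4,0.03,0.76,0,0.98],[0.18,-0.4,0.03,0.76,0,0.98]],
])

```text
clock: 27.38
position: [536.2, -328.7, 305.0]
orientation: [2.126, 1.533, -0.79]
wrist_force: [0.1, 0.1, -4.0]
opening: 0.474
```

```bash
python3 p7.py -71 30
```

```text
[-0.644  0.    -0.765] [187.    0.   45.2]
axis now [0.007 0.007 1.   ] foot [ 571.3 -221.5  149. ]
[ 535.  -331.1  259.9] [ 0.23  0.73 -0.64]
n 2 row [0.544, -0.004, 0.72, -0.085, 0.062, -0.047] | tcp [ 536.2 -328.7  305. ] q [-0.86  0.74  1.46  0.71  1.5  -0.8 ] t 27.38 op 0.474 F [ 0.1  0.1 -4. ]
```

Call:
servo_tool([
  [[0.54,0,0.72,-0.08,0.06,-0.05],[0.54,0,0.72,-0.08,0.06,-0.05]],
])

```text
clock: 27.55
position: [533.8, -329.0, 263.7]
orientation: [2.117, 1.541, -0.777]
wrist_force: [-0.3, 0.4, -2.8]
opening: 0.47
```

```bash
python3 p7.py -71 8;  python3 -c "
from h import *
grab('wrist','w21');grab('scene','s21')"
```

```text
[-0.644  0.    -0.765] [187.    0.   45.2]
axis now [-0.     0.006  1.   ] foot [ 568.8 -221.3  108.1]
[ 535.  -331.1  237.9] [ 0.23  0.73 -0.64]
n 1 row [0.618, 0.069, 0.827, 0.014, 0.079, -0.029] | tcp [ 533.8 -329.   263.7] q [-0.86  0.8   1.48  0.71  1.45 -0.86] t 27.55 op 0.47 F [-0.3  0.4 -2.8]
```

View pics/w21.png

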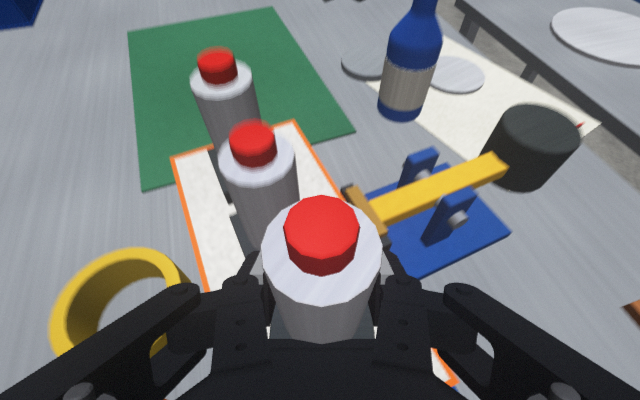

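View pics/s21.png

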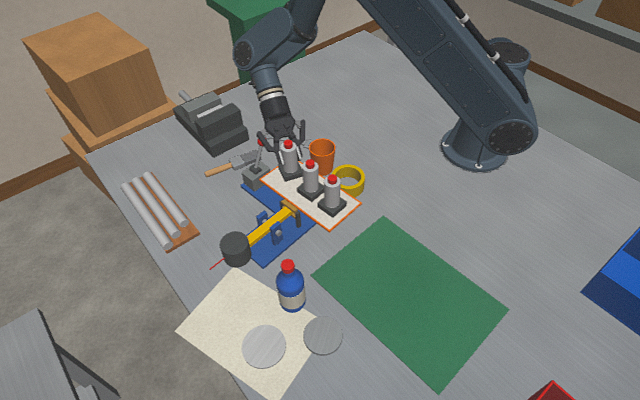

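Call:
servo_tool([
  [[0.4,0.04,0.54,0,0.05,-0.03],[0.22,0.02,0.3,0,0.02,0]],
])

```text
clock: 27.82
position: [535.3, -329.9, 236.9]
orientation: [2.118, 1.552, -0.775]
wrist_force: [-0.4, -1.1, -1.7]
opening: 0.469
```

```bash
python3 p7.py -71 0
```

```text
[-0.644  0.    -0.765] [187.    0.   45.2]
axis now [ 0.004 -0.002  1.   ] foot [ 569.2 -220.8   82.1]
[ 535.  -331.1  229.9] [ 0.23  0.73 -0.64]
n 1 row [0.142, 0.007, 0.244, -0.015, -0.013, 0.072] | tcp [ 535.3 -329.9  236.9] q [-0.86  0.84  1.47  0.72  1.43 -0.88] t 27.82 op 0.469 F [-0.4 -1.1 -1.7]
```

Call:
servo_tool([
  [[0.06,0,0.08,0,0,0.05],[0.06,0,0.08,0,0,0]],
])

```text
clock: 27.98
position: [535.0, -330.5, 236.0]
orientation: [2.12, 1.556, -0.767]
wrist_force: [-4.4, -1.8, 6.5]
opening: 0.468
```

```bash
python3 p7.py -71 0
```

```text
[-0.644  0.    -0.765] [187.    0.   45.2]
axis now [ 0.    -0.008  1.   ] foot [ 569.3 -220.6   81.9]
[ 535.  -331.1  229.9] [ 0.23  0.73 -0.64]
n 1 row [0.139, 0.008, 0.198, 0.021, -0.103, 0.08] | tcp [ 535.  -330.5  236. ] q [-0.86  0.84  1.47  0.72  1.44 -0.89] t 27.98 op 0.468 F [-4.4 -1.8  6.5]
```

Contact with the platform. Release.

Call:
servo_tool([
  [[0,0,0,0,0,0],[0,0,0,0,0,0],[0,0,0,0,0,0],[0,0,0,0,0,0]],
], gripper=80)

```text
clock: 28.32
position: [536.8, -330.7, 241.0]
orientation: [2.119, 1.552, -0.76]
wrist_force: [-0.1, -0.7, 0.2]
opening: 0.802
```

```bash
python3 p7.py -71 0;  python3 -c "
from h import *
grab('wrist','w22')"
```

```text
[-0.644  0.    -0.765] [187.    0.   45.2]
axis now [-0.006 -0.006  1.   ] foot [ 572.  -221.    86.9]
[ 535.  -331.1  229.9] [ 0.23  0.73 -0.64]
n 1 row [0.257, -0.067, 0.364, 0.095, -0.104, 0.028] | tcp [ 536.8 -330.7  241. ] q [-0.86  0.84  1.47  0.72  1.44 -0.89] t 28.32 op 0.802 F [-0.1 -0.7  0.2]
```

View pics/w22.png

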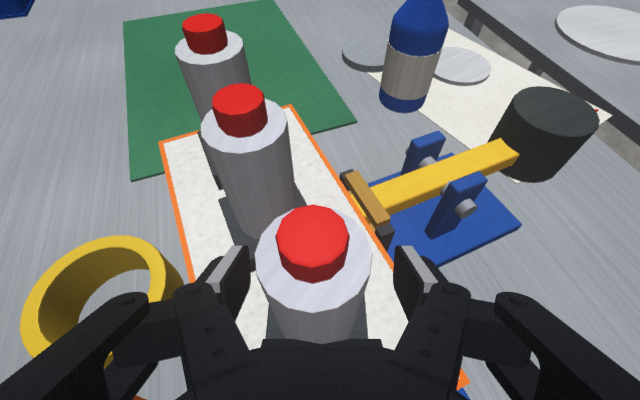

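Call:
servo_tool([
  [[-0.8,0,0,0,0,0],[-1,0,0,0,0,0],[-1,0,0,0,0,0],[-1,0,0,0,0,0],[-1,0,0,0,0,0],[-1,0,0,0,-0.5,0],[-1,0,-0.3,0,-0.8,0]],
])

```text
clock: 28.95
position: [499.2, -449.0, 354.0]
orientation: [2.055, 1.526, -0.848]
wrist_force: [0.9, 0.8, 0.2]
opening: 0.801
```

```bash
cat > lev.py <<'E'
from place import *
import sys
g=np.array(list(map(float,sys.argv[1:4])))
p,M=tool(g,[0,0,-1],-PY); n,row=plan(p,M)
p0,M0,_=pose(); 
for k in range(n):
    p0=p0+M0@(row[:3]*25); M0=M0@R.from_rotvec(np.radians(row[3:]*4)).as_matrix()
    if k%3==2: print(p0.round(0),(p0+173*M0[:,0]).round(0))
E
python3 lev.py 584 -327 250;  python3 -c "
from h import *
grab('wrist','w23');grab('scene','s23');grab('top','t23')"
```

```text
n 16 row [0.049, -0.109, -0.407, 0.966, -0.625, 0.416] | tcp [ 499.2 -449.   354. ] q [-1.    0.74  1.26  0.58  1.7  -0.79] t 28.95 op 0.801 F [0.9 0.8 0.2]
[ 501. -423.  372.] [ 543. -326.  236.]
[ 510. -397.  387.] [ 552. -323.  237.]
[ 526. -372.  398.] [ 562. -321.  237.]
[ 548. -349.  404.] [ 572. -322.  235.]
[ 574. -332.  406.] [ 581. -326.  233.]
```

View pics/s23.png

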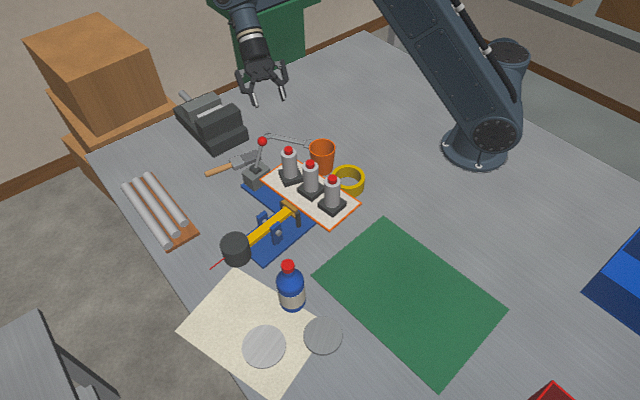

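View pics/w23.png

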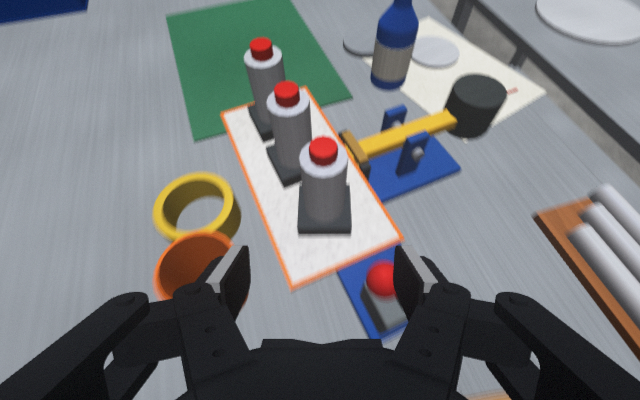

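```bash
cat > reds.py <<'E'
from h import *
def reds(n,box,mn=15):
    f=grab(n); hs=cv2.cvtColor(f['pixels'],cv2.COLOR_RGB2HSV); a,b,c=[hs[...,i].astype(int) for i in range(3)]
    m=((a<6)|(a>174))&(b>130)&(c>80); z=np.zeros_like(m); z[box[1]:box[3],box[0]:box[2]]=1; m&=z
    k,l,s,cc=cv2.connectedComponentsWithStats(m.astype(np.uint8))
    return f,[(cc[i].round(1),s[i][4]) for i in range(1,k) if s[i][4]>=mn]
if __name__=='__main__':
    f,a=reds('top',(290,170,430,250)); g,b=reds('scene',(230,110,400,230))
    print(a,b)
    for p,_ in a:
        best=min(((tri(f,p,g,q)) for q,_ in b),key=lambda t:t[1]+(0 if 120<t[0][2]<220 else 99)); print(p,best[0].round(1),best[1].round(1))
E
python3 reds.py
```

```text
[(array([412.4, 203.1]), np.int32(65)), (array([377.2, 207. ]), np.int32(48)), (array([349.7, 210.9]), np.int32(48)), (array([322.3, 213.4]), np.int32(47))] [(array([261.9, 140.8]), np.int32(69)), (array([287.8, 149.9]), np.int32(62)), (array([309.6, 163.6]), np.int32(67)), (array([332.1, 178.7]), np.int32(71))]
[412.4 203.1] [ 583.7 -325.9  148.2] 3.1
[377.2 207. ] [ 569.1 -219.2  180.2] 2.2
[349.7 210.9] [ 556.8 -141.9  180. ] 1.7
[322.3 213.4] [547.9 -64.4 180.5] 2.6
```

Call:
servo_tool([
  [[0.05,-0.11,-0.41,0.97,-0.62,0.42],[0.05,-0.11,-0.41,0.97,-0.62,0.42],[0.05,-0.11,-0.41,0.97,-0.62,0.42],[0.05,-0.11,-0.41,0.97,-0.62,0.42],[0.05,-0.11,-0.41,0.97,-0.62,0.42],[0.05,-0.11,-0.41,0.97,-0.62,0.42],[0.05,-0.11,-0.41,0.97,-0.62,0.42],[0.05,-0.11,-0.41,0.97,-0.62,0.42],[0.05,-0.11,-0.41,0.97,-0.62,0.42],[0.05,-0.11,-0.41,0.97,-0.62,0.42]],
])

```text
clock: 30.03
position: [534.6, -345.5, 381.0]
orientation: [2.24, 0.748, -1.778]
wrist_force: [-0.3, -0.1, -0.1]
opening: 0.802
```

```bash
python3 lev.py 584 -327 230
```

```text
n 6 row [0.028, -0.006, -0.354, 0.882, -0.564, 0.51] | tcp [ 534.6 -345.5  381. ] q [-0.81  0.58  1.42  0.32  1.25  0.14] t 30.03 op 0.802 F [-0.3 -0.1 -0.1]
[ 558. -334.  385.] [ 574. -312.  214.]
[ 584. -327.  385.] [ 584. -327.  212.]
```

Call:
servo_tool([
  [[0.03,0,-0.35,0.88,-0.56,0.51],[0.03,0,-0.35,0.88,-0.56,0.51],[0.03,0,-0.35,0.88,-0.56,0.51],[0.03,0,-0.35,0.88,-0.56,0.51],[0.03,0,-0.35,0.88,-0.56,0.51],[0.03,0,-0.35,0.88,-0.56,0.51]],
], gripper=70)

```text
clock: 30.53
position: [584.4, -314.8, 372.3]
orientation: [2.137, 0.141, -2.196]
wrist_force: [0.2, -0.5, -0.7]
opening: 0.7
```

```bash
python3 lev.py 584 -327 190;  python3 -c "
from h import *
grab('wrist','w24')"
```

```text
n 2 row [0.544, 0.246, 0.026, -0.058, 0.187, 0.103] | tcp [ 584.4 -314.8  372.3] q [-0.66  0.62  1.35 -0.01  1.2   0.8 ] t 30.53 op 0.7 F [ 0.2 -0.5 -0.7]
```

View pics/w24.png

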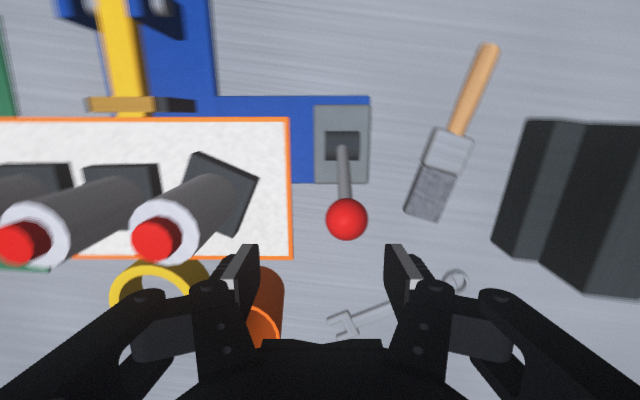

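Call:
servo_tool([
  [[0.54,0.24,0.02,-0.06,0.19,0.1],[0.54,0.24,0.02,-0.06,0.19,0.1],[0,0,0,0,0,0]],
])

```text
clock: 30.83
position: [586.6, -320.3, 339.4]
orientation: [2.151, 0.157, -2.158]
wrist_force: [-0.5, 0.6, -0.0]
opening: 0.698
```

```bash
python3 lev.py 584 -327 148;  python3 -c "
from h import *
f=grab('wrist','w25'); print(proj(f,[583.5,-326.5,147]))"
```

```text
n 2 row [0.726, 0.131, 0.069, 0.083, 0.019, 0.062] | tcp [ 586.6 -320.3  339.4] q [-0.67  0.66  1.37  0.    1.12  0.76] t 30.83 op 0.698 F [-0.5  0.6 -0. ]
[333.58876319 249.62054952]
```

View pics/w25.png

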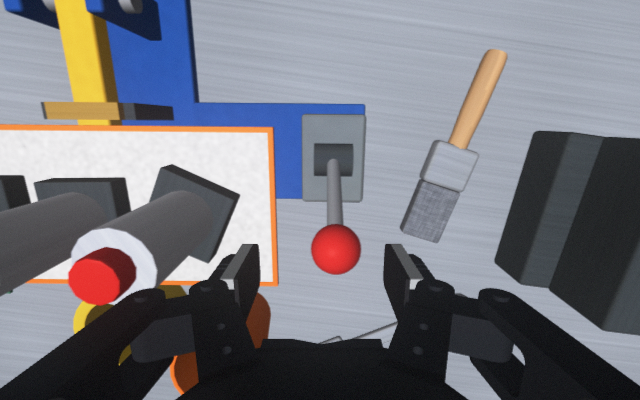

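Call:
servo_tool([
  [[0.72,0.14,0.07,0.08,0,0.06],[0.72,0.14,0.07,0.08,0,0.06],[0.05,0,0,0,0,0]],
])

```text
clock: 31.13
position: [583.8, -325.3, 302.5]
orientation: [2.153, 0.143, -2.16]
wrist_force: [-0.7, 0.8, -0.9]
opening: 0.7
```

```bash
python3 lev.py 584 -327 146;  python3 -c "
from h import *
f=grab('wrist','w26')"
```

```text
n 1 row [0.059, 0.069, -0.001, 0.04, 0.043, 0.063] | tcp [ 583.8 -325.3  302.5] q [-0.68  0.7   1.4   0.    1.04  0.77] t 31.13 op 0.7 F [-0.7  0.8 -0.9]
```

View pics/w26.png

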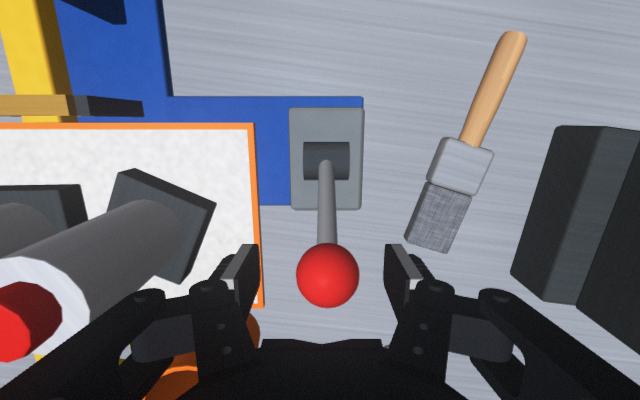

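Call:
servo_tool([
  [[0.06,0.07,0,0.04,0.04,0.05],[0.04,0,0,0,0,0],[0.04,0,0,0,0,0],[0.04,0,0,0,0,0],[0.04,0,0,0,0,0]],
], gripper=0, newtons=40)

```text
clock: 31.6
position: [584.7, -326.9, 302.8]
orientation: [2.158, 0.135, -2.151]
wrist_force: [-2.1, -0.1, 1.9]
opening: 0.304
```

```bash
python3 lev.py 584 -327 146;  python3 -c "
from h import *
f=grab('wrist','w27')"
```

```text
n 1 row [0.072, -0.0, 0.029, 0.024, -0.048, -0.034] | tcp [ 584.7 -326.9  302.8] q [-0.68  0.7   1.4   0.    1.04  0.77] t 31.6 op 0.304 F [-2.1 -0.1  1.9]
```

View pics/w27.png

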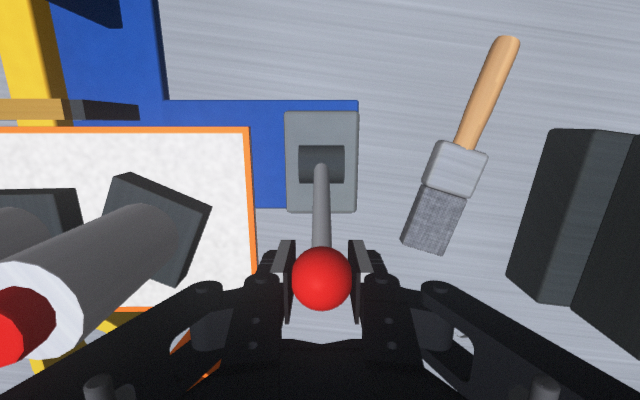

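Call:
servo_tool([
  [[-0.13,0,-0.34,0,0,0],[-0.1,0,-0.35,0,0,0],[-0.06,0,-0.36,0,0,0],[-0.02,0,-0.36,0,0,0],[0.01,0,-0.36,0,0,0]],
])

```text
clock: 32.07
position: [621.2, -323.1, 309.7]
orientation: [2.125, 0.139, -2.187]
wrist_force: [-8.4, -0.4, 8.4]
opening: 0.3
```

```bash
python3 lev.py 669 -316 145;  python3 -c "
from h import *
f=grab('wrist','w28')"
```

```text
n 2 row [0.174, -0.019, -0.969, 0.014, 0.205, 0.022] | tcp [ 621.2 -323.1  309.7] q [-0.64  0.74  1.3  -0.02  1.13  0.82] t 32.07 op 0.3 F [-8.4 -0.4  8.4]
```

View pics/w28.png

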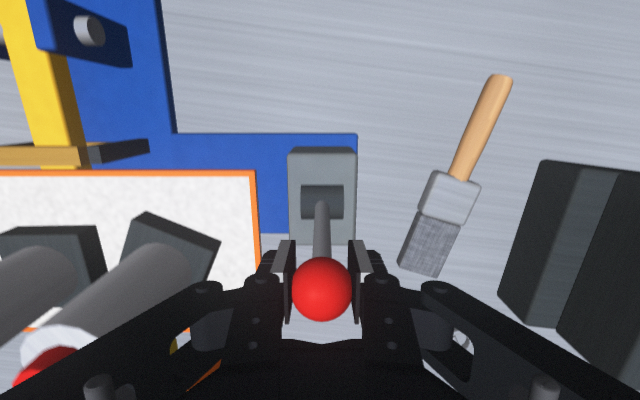

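Call:
servo_tool([
  [[0.04,0,-0.36,0,0.02,0],[0.08,0,-0.36,0,0.02,0],[0.11,0,-0.36,0,0.02,0],[0.15,0,-0.36,0,0.02,0],[0.18,0,-0.36,0,0.02,0]],
])

```text
clock: 32.53
position: [669.9, -317.0, 297.0]
orientation: [2.139, 0.137, -2.17]
wrist_force: [0.7, 0.1, -0.1]
opening: 0.005
```

```bash
python3 lev.py 669 -316 145
```

```text
n 1 row [-0.119, -0.042, 0.031, 0.038, 0.208, -0.004] | tcp [ 669.9 -317.   297. ] q [-0.59  0.8   1.19 -0.01  1.16  0.86] t 32.53 op 0.005 F [ 0.7  0.1 -0.1]
```

```bash
python3 -c "
from h import *
f=grab('wrist','w29');grab('scene','s29')"; python3 reds.py
```

```text
[(array([377., 208.]), np.int32(48)), (array([349.7, 211.9]), np.int32(47)), (array([323.2, 213.2]), np.int32(25))] [(array([253.1, 143.6]), np.int32(57)), (array([288.7, 150.4]), np.int32(61)), (array([310.5, 163.9]), np.int32(67)), (array([332.7, 179.1]), np.int32(71))]
[377. 208.] [ 566.4 -219.1  176.8] 2.2
[349.7 211.9] [ 554.  -142.1  177. ] 1.9
[323.2 213.2] [547.3 -65.7 177.8] 6.3
```

View pics/w29.png

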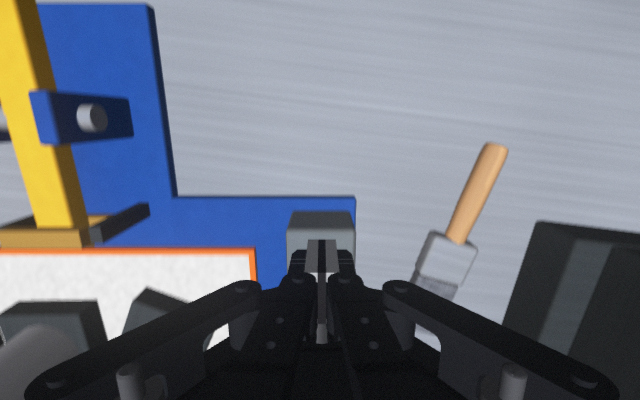

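View pics/s29.png

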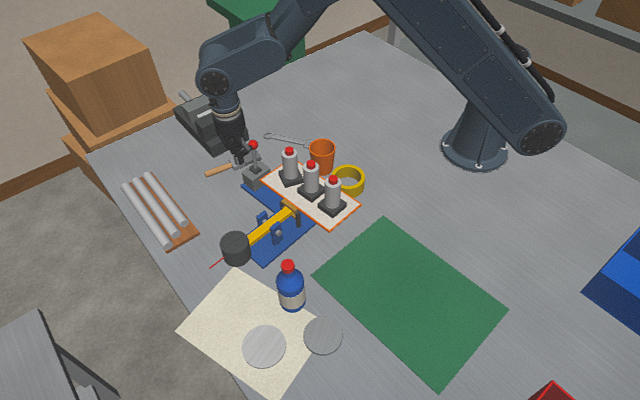

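```bash
python3 - <<'E'
from h import *
f=grab('scene')
h=np.array([626.5,-321,66.]); sx=np.array([.992,.126,0])
for t in np.arange(0,1.05,.1): print(round(t,1),proj(f,h+90*(sx*np.sin(t-.5)+[0,0,np.cos(t-.5)])).round(1))
E
python3 lev.py 668 -316 225
```

```text
0.0 [261.4 141.5]
0.1 [259.  141.9]
0.2 [256.6 142.6]
0.3 [254.1 143.5]
0.4 [251.6 144.8]
0.5 [249.1 146.3]
0.6 [246.6 148. ]
0.7 [244.2 150. ]
0.8 [241.8 152.3]
0.9 [239.6 154.7]
1.0 [237.5 157.3]
n 4 row [-0.834, -0.011, 0.013, 0.01, 0.061, 0.003] | tcp [ 668.6 -317.   296.6] q [-0.59  0.8   1.19 -0.01  1.16  0.86] t 32.78 op -0.003 F [-0.4 -0.6  0.5]
[ 668. -316.  359.] [ 668. -316.  186.]
```

Call:
servo_tool([
  [[-1,0,0,0,0.05,0],[-1,0,0,0,0.05,0],[-1,0,0,0,0.05,0],[-0.2,0,1,0,0,0],[0,0,1,0,0,0],[0,0,1,0,0,0],[0,0,1,0,0,0]],
], gripper=0)

```text
clock: 33.37
position: [568.6, -329.9, 380.2]
orientation: [2.148, 0.141, -2.159]
wrist_force: [-0.7, -0.8, -0.8]
opening: -0.0
```

```bash
python3 lev.py 570 -328.5 200;python3 reds.py; python3 -c "
from h import *
f=grab('wrist','w30')"
```

```text
n 2 row [0.504, -0.024, -0.032, 0.039, 0.038, -0.003] | tcp [ 568.6 -329.9  380.2] q [-0.69  0.6   1.37 -0.    1.18  0.75] t 33.37 op -0.0 F [-0.7 -0.8 -0.8]
[(array([411.8, 191.7]), np.int32(64)), (array([355.3, 207.7]), np.int32(48)), (array([377.3, 207.9]), np.int32(49)), (array([322.4, 214.5]), np.int32(48))] [(array([252.5, 144.3]), np.int32(72)), (array([288.6, 150.2]), np.int32(61)), (array([303.3, 162.9]), np.int32(67)), (array([332.7, 179.1]), np.int32(71))]
[411.8 191.7] [ 616.2 -322.1  156.7] 2.9
[355.3 207.7] [ 565.9 -157.5  176.6] 2.7
[377.3 207.9] [ 566.5 -219.8  177.2] 2.7
[322.4 214.5] [545.1 -65.  176.7] 2.1
```

View pics/w30.png

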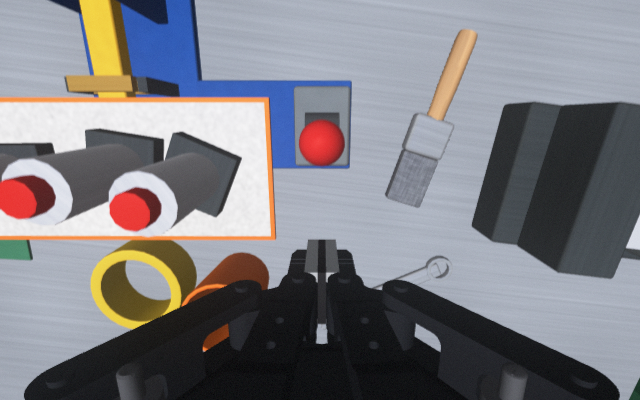

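Call:
servo_tool([
  [[1,0,0,0.04,0.04,0],[1,0,0,0.04,0.04,0],[1,0,0,0,0,0],[0.3,0,0,0,0,0]],
])

```text
clock: 33.85
position: [571.6, -332.4, 300.8]
orientation: [2.168, 0.121, -2.141]
wrist_force: [-0.9, -0.0, -0.7]
opening: -0.005
```

```bash
python3 lev.py 600 -324 145;python3 reds.py
```

```text
n 2 row [0.021, -0.097, -0.585, -0.032, -0.083, -0.07] | tcp [ 571.6 -332.4  300.8] q [-0.7   0.69  1.43  0.    1.    0.75] t 33.85 op -0.005 F [-0.9 -0.  -0.7]
[(array([411.5, 191.7]), np.int32(58)), (array([355.3, 207.7]), np.int32(48)), (array([377.3, 207.9]), np.int32(49)), (array([322.4, 214.4]), np.int32(47))] [(array([252.5, 144.3]), np.int32(72)), (array([288.6, 150.2]), np.int32(61)), (array([303.3, 162.9]), np.int32(67)), (array([332.6, 179.1]), np.int32(72))]
[411.5 191.7] [ 616.3 -321.3  157.3] 2.4
[355.3 207.7] [ 565.9 -157.5  176.6] 2.7
[377.3 207.9] [ 566.5 -219.8  177.2] 2.7
[322.4 214.4] [545.4 -65.  176.9] 2.1
```

Call:
servo_tool([
  [[0.03,-0.12,-0.4,-0.03,-0.06,-0.06],[0.03,-0.04,-0.4,0,0,0],[0.03,0,-0.4,0,0,0],[0.03,0,-0.4,0,0,0]],
])

```text
clock: 34.28
position: [613.5, -324.0, 304.7]
orientation: [2.159, 0.125, -2.148]
wrist_force: [-4.4, -2.4, -2.4]
opening: 0.002
```

```bash
python3 lev.py 645 -319 143;python3 reds.py; python3 -c "
from h import *
f=grab('wrist','w31')"
```

```text
n 2 row [0.136, -0.022, -0.637, -0.01, -0.031, -0.063] | tcp [ 613.5 -324.   304.7] q [-0.65  0.73  1.33 -0.    1.07  0.8 ] t 34.28 op 0.002 F [-4.4 -2.4 -2.4]
[(array([355.4, 208.5]), np.int32(48)), (array([377.3, 208.6]), np.int32(50)), (array([322.4, 214.9]), np.int32(45))] [(array([245.7, 149.2]), np.int32(75)), (array([289.4, 150.7]), np.int32(65)), (array([304.1, 162.9]), np.int32(66)), (array([333.3, 179.6]), np.int32(67))]
[355.4 208.5] [ 563.5 -157.8  174.9] 3.3
[377.3 208.6] [ 564.4 -220.   174. ] 3.4
[322.4 214.9] [543.8 -64.8 174.2] 2.8
```

View pics/w31.png

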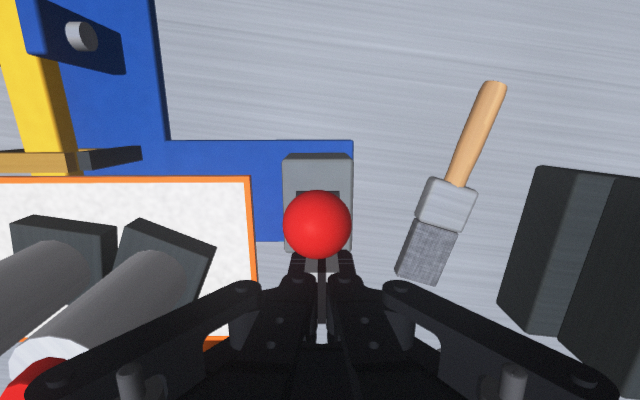

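Call:
servo_tool([
  [[0.1,0,-0.38,0,0,-0.03],[0.12,0,-0.38,0,0,-0.03],[0.12,0,-0.36,0,0,0],[0.1,0,-0.3,0,0,0]],
])

```text
clock: 34.77
position: [644.6, -320.8, 297.9]
orientation: [2.134, 0.132, -2.172]
wrist_force: [-37.0, -3.0, 30.9]
opening: 0.002
```

```bash
python3 lev.py 645 -319 143;python3 reds.py; python3 -c "
from h import *
f=grab('wrist','w32')"
```

```text
n 1 row [-0.004, -0.069, -0.024, 0.026, 0.258, -0.054] | tcp [ 644.6 -320.8  297.9] q [-0.61  0.77  1.25 -0.02  1.13  0.84] t 34.77 op 0.002 F [-37.   -3.   30.9]
[(array([355.4, 208.5]), np.int32(49)), (array([377.4, 208.8]), np.int32(48)), (array([322.3, 215.3]), np.int32(48))] [(array([289.4, 150.7]), np.int32(65)), (array([239.1, 156.3]), np.int32(76)), (array([304.1, 162.9]), np.int32(66)), (array([333.3, 179.6]), np.int32(67))]
[355.4 208.5] [ 563.5 -157.8  174.9] 3.3
[377.4 208.8] [ 564.  -220.5  173.4] 3.1
[322.3 215.3] [543.  -64.8 173.6] 1.8
```

View pics/w32.png

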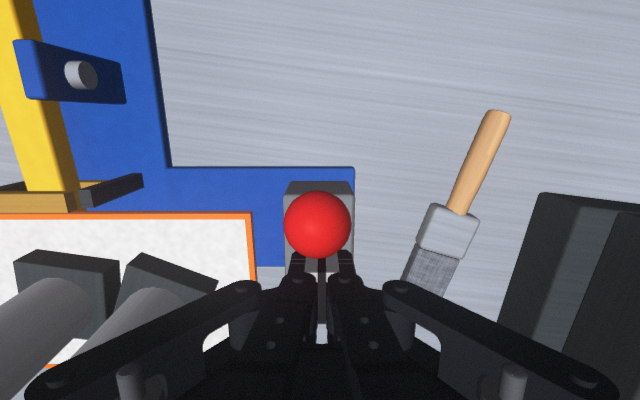

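Call:
servo_tool([
  [[0,0,0.2,0,0,0],[-0.8,0,0,0,0.1,0],[-1,0,0,0,0.1,0],[-1,0,0,0,0.05,0],[-0.2,0,-1,0,0,0],[0,0,-1,0,0,0],[0,0,-1,0,0,0],[0,0,-0.5,0,0,0]],
])

```text
clock: 35.58
position: [730.8, -311.7, 381.9]
orientation: [2.177, 0.124, -2.14]
wrist_force: [0.1, -0.3, -0.1]
opening: 0.003
```

Call:
servo_tool([
  [[0,0,0,0,0,0],[0,0,0,0,0,0],[0,0,0,0,0,0],[0,0,0,0,0,0],[0,0,0,0,0,0],[0,0,0,0,0,0],[0,0,0,0,0,0],[0,0,0,0,0,0],[0,0,0,0,0,0],[0,0,0,0,0,0]],
])

```text
clock: 36.42
position: [731.7, -311.0, 381.3]
orientation: [2.183, 0.125, -2.135]
wrist_force: [-0.3, -0.6, 0.2]
opening: -0.004
```

```bash
python3 lev.py 718 -310 143;python3 reds.py; python3 -c "
from h import *
f=grab('wrist','w33');grab('scene','s33')"
```

```text
n 4 row [0.831, -0.028, 0.146, -0.026, -0.078, -0.015] | tcp [ 731.7 -311.   381.3] q [-0.54  0.79  0.96  0.01  1.37  0.91] t 36.42 op -0.004 F [-0.3 -0.6  0.2]
[ 722. -310.  319.] [ 723. -310.  146.]
[(array([355.4, 208.5]), np.int32(49)), (array([322.4, 215.1]), np.int32(46))] [(array([289.4, 150.7]), np.int32(65)), (array([239.1, 156.4]), np.int32(76)), (array([304.1, 162.9]), np.int32(66)), (array([333.2, 179.6]), np.int32(68))]
[355.4 208.5] [ 563.5 -157.8  174.9] 3.3
[322.4 215.1] [543.5 -65.  173.8] 2.2
```

View pics/s33.png

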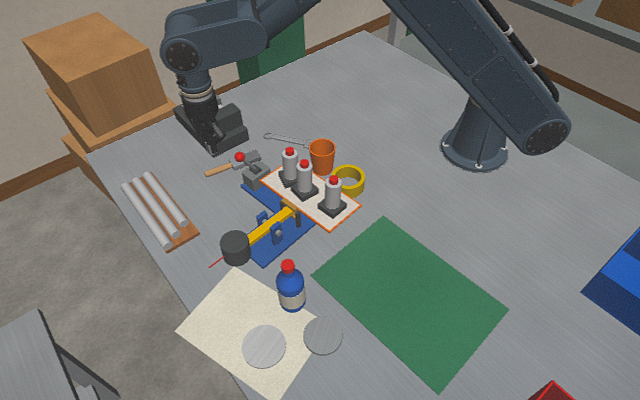

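View pics/w33.png

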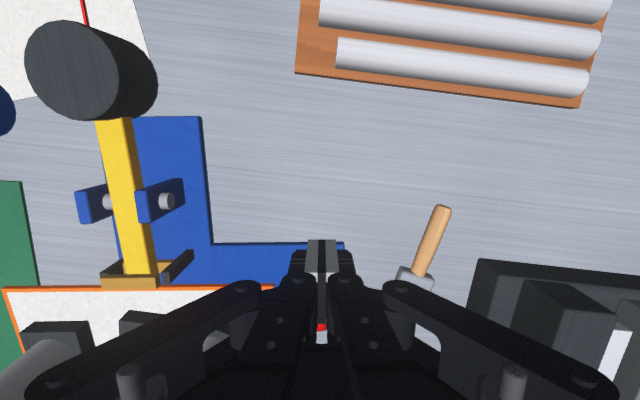

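Call:
servo_tool([
  [[0.8,0,0.2,0,-0.08,0],[0.83,0,0.15,0,-0.08,0],[0.83,0,0.1,0,-0.08,0],[0.75,0,0.1,0,-0.05,0],[0.03,0,0,0,0,0],[0.03,0,0,0,0,0],[0.03,0,0,0,0,0]],
])

```text
clock: 37.2
position: [720.7, -312.9, 299.3]
orientation: [2.164, 0.12, -2.148]
wrist_force: [0.0, 0.5, -0.2]
opening: -0.001
```

```bash
python3 lev.py 718 -310 143;python3 -c "
from h import *
f=grab('wrist','w34');grab('scene','s34')"
```

```text
n 1 row [0.052, -0.129, 0.093, -0.086, -0.101, -0.123] | tcp [ 720.7 -312.9  299.3] q [-0.55  0.86  1.05 -0.    1.22  0.9 ] t 37.2 op -0.001 F [ 0.   0.5 -0.2]
```

View pics/s34.png

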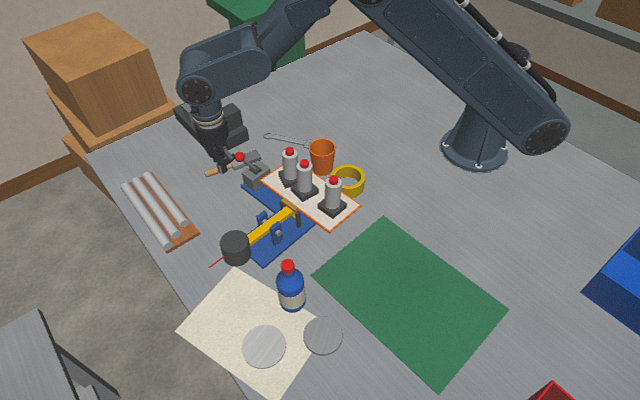

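Call:
servo_tool([
  [[0.03,-0.12,0.4,-0.08,-0.08,-0.1],[0.03,0,0.4,0,0,0],[0.03,0,0.4,0,0,0],[0.03,0,0.4,0,0,0],[0.03,0,0.4,0,0,0],[0.03,0,0.4,0,0,0]],
])

```text
clock: 37.8
position: [669.6, -315.8, 310.3]
orientation: [2.204, 0.118, -2.095]
wrist_force: [7.7, 4.3, 3.3]
opening: 0.003
```

```bash
python3 lev.py 608 -323 143;python3 reds.py;python3 -c "
from h import *
f=grab('wrist','w35')"
```

```text
n 3 row [0.137, -0.009, 0.831, -0.007, -0.237, -0.085] | tcp [ 669.6 -315.8  310.3] q [-0.59  0.78  1.2   0.02  1.11  0.84] t 37.8 op 0.003 F [7.7 4.3 3.3]
[ 608. -323.  298.] [ 608. -323.  125.]
[(array([410. , 179.9]), np.int32(37)), (array([355.4, 208.5]), np.int32(49)), (array([377.3, 208.8]), np.int32(47)), (array([322.4, 215.1]), np.int32(46))] [(array([289.4, 150.7]), np.int32(65)), (array([243.6, 153.6]), np.int32(44)), (array([304.1, 162.9]), np.int32(66)), (array([333.3, 179.6]), np.int32(67))]
[410.  179.9] [ 650.8 -318.6  145.6] 5.1
[355.4 208.5] [ 563.5 -157.8  174.9] 3.3
[377.3 208.8] [ 564.  -220.2  173.6] 2.9
[322.4 215.1] [543.4 -64.9 173.8] 2.4
```

View pics/w35.png

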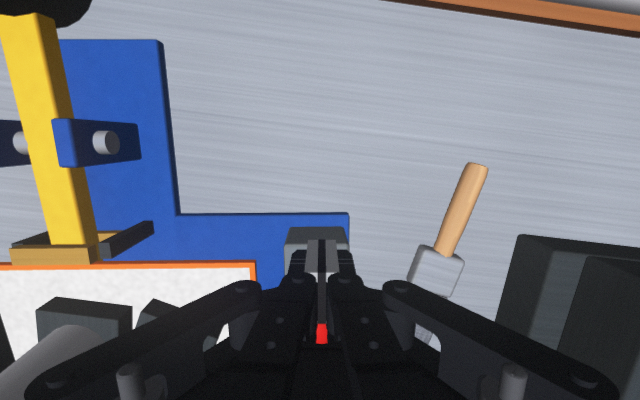

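Call:
servo_tool([
  [[0.12,0,0.4,0,-0.1,-0.06],[0.12,0,0.4,0,-0.1,0],[0.08,0,0.4,0,-0.05,0],[0.08,0,0.4,0,-0.05,0]],
])

```text
clock: 38.28
position: [642.3, -318.3, 317.0]
orientation: [2.235, 0.101, -2.051]
wrist_force: [6.7, 5.0, 4.6]
opening: 0.002
```

```bash
python3 lev.py 608 -323 143;python3 reds.py
```

```text
n 2 row [0.337, -0.001, 0.714, -0.026, -0.599, -0.238] | tcp [ 642.3 -318.3  317. ] q [-0.62  0.73  1.28  0.04  1.04  0.81] t 38.28 op 0.002 F [6.7 5.  4.6]
[(array([355.2, 208.2]), np.int32(48)), (array([377.5, 208.4]), np.int32(49)), (array([322.5, 214.9]), np.int32(46))] [(array([249.5, 147.9]), np.int32(48)), (array([288.7, 150.5]), np.int32(60)), (array([303.6, 163. ]), np.int32(65)), (array([333.1, 179.3]), np.int32(72))]
[355.2 208.2] [ 564.7 -157.5  175.5] 2.3
[377.5 208.4] [ 565.4 -220.9  174.6] 2.3
[322.5 214.9] [543.9 -65.1 175. ] 2.5
```

Call:
servo_tool([
  [[0.35,0,0.1,0,-0.3,-0.2],[0.3,0,0.3,0,-0.3,-0.1],[0.2,0,0.4,0,-0.2,0],[0.15,0,0.4,0,-0.2,0]],
])

```text
clock: 38.72
position: [625.5, -322.7, 309.7]
orientation: [2.215, 0.092, -2.07]
wrist_force: [5.0, 3.4, 3.8]
opening: 0.002
```

```bash
python3 lev.py 608 -323 143;python3 reds.py;python3 -c "
from h import *
f=grab('wrist','w36')"
```

```text
n 1 row [0.418, -0.087, 0.724, -0.092, -0.932, -0.543] | tcp [ 625.5 -322.7  309.7] q [-0.64  0.73  1.32  0.02  1.02  0.8 ] t 38.72 op 0.002 F [5.  3.4 3.8]
[(array([355.3, 207.7]), np.int32(48)), (array([377.4, 207.9]), np.int32(48)), (array([322.3, 214.2]), np.int32(46))] [(array([255.1, 145. ]), np.int32(38)), (array([288.4, 150.1]), np.int32(64)), (array([303.3, 162.9]), np.int32(68)), (array([332.5, 179.1]), np.int32(70))]
[355.3 207.7] [ 565.9 -157.5  176.6] 2.7
[377.4 207.9] [ 566.6 -220.2  177.3] 2.3
[322.3 214.2] [546.  -64.7 177.5] 2.0
```

View pics/w36.png

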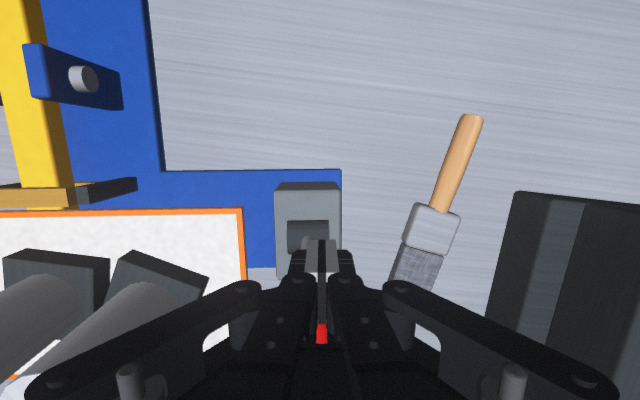

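Call:
servo_tool([
  [[0.25,-0.1,0.4,0,-0.4,-0.25],[0.2,-0.06,0.4,0,-0.3,-0.2],[0.15,0,0.4,0,-0.2,-0.1],[0.1,0,0.4,0,-0.1,0]],
])

```text
clock: 39.2
position: [597.1, -326.3, 300.4]
orientation: [2.197, 0.103, -2.109]
wrist_force: [35.8, 14.3, -3.8]
opening: 0.001
```

```bash
python3 lev.py 608 -323 143;python3 reds.py
```

```text
n 1 row [0.111, -0.084, -0.445, -0.159, -0.568, -0.313] | tcp [ 597.1 -326.3  300.4] q [-0.67  0.71  1.38  0.01  1.    0.78] t 39.2 op 0.001 F [35.8 14.3 -3.8]
[(array([355.4, 206.5]), np.int32(51)), (array([377.4, 206.8]), np.int32(50)), (array([322.3, 213.1]), np.int32(47))] [(array([264.2, 142.2]), np.int32(33)), (array([287.6, 149.7]), np.int32(62)), (array([302.4, 162.4]), np.int32(67)), (array([332. , 178.7]), np.int32(71))]
[355.4 206.5] [ 569.  -157.3  180.6] 3.1
[377.4 206.8] [ 569.5 -219.5  180.9] 2.5
[322.3 213.1] [548.6 -64.3 181.1] 3.0
```

Call:
servo_tool([
  [[0,0,-0.2,0,0,0],[0,0,-0.3,0,0,0],[-0.8,0,0,0,-0.2,0],[-1,0,0,0,-0.2,-0.1],[-1,0,0,0,-0.2,-0.1],[-1,0,0,0,0,0]],
])

```text
clock: 39.8
position: [607.7, -321.8, 390.4]
orientation: [2.135, 0.129, -2.188]
wrist_force: [0.1, -0.6, -0.2]
opening: -0.001
```

```bash
python3 reds.py;python3 -c "
from h import *
f=grab('wrist','w37');grab('top','t37')
i=cv2.imread('pics/t37.png')[130:280,150:450]; cv2.imwrite('pics/t37c.png',cv2.resize(i,None,fx=2.66,fy=2.66,interpolation=cv2.INTER_CUBIC))"
```

```text
[(array([355.3, 206.6]), np.int32(50)), (array([377.4, 206.8]), np.int32(50)), (array([322.2, 213.1]), np.int32(46))] [(array([262.9, 140.7]), np.int32(69)), (array([287.6, 149.7]), np.int32(62)), (array([302.4, 162.4]), np.int32(66)), (array([332. , 178.7]), np.int32(71))]
[355.3 206.6] [ 568.8 -157.1  180.6] 2.7
[377.4 206.8] [ 569.5 -219.5  180.9] 2.5
[322.2 213.1] [548.7 -64.  181.3] 2.8
```

View pics/t37c.png

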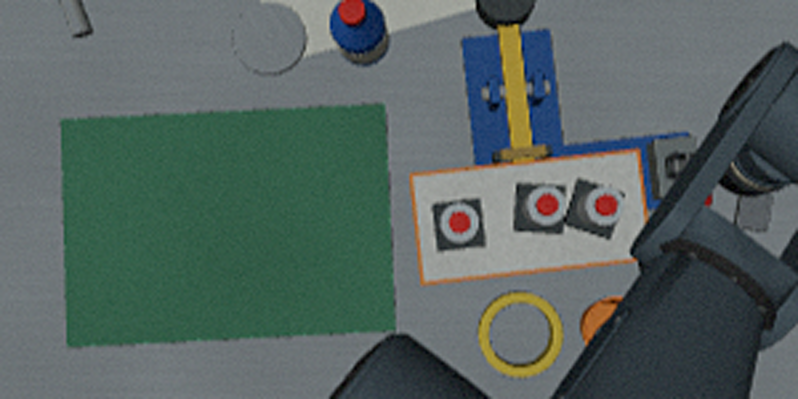

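```bash
cat > dn.py <<'E'
from place import *
import sys
v=list(map(float,sys.argv[1:])); y=np.radians(v[3] if len(v)>3 else 7.2)
p,M=tool(v[:3],[0,0,-1],[np.cos(y),np.sin(y),0]); n,row=plan(p,M)
p0,M0,_=pose(); 
for k in range(n):
    p0=p0+M0@(row[:3]*25); M0=M0@R.from_rotvec(np.radians(row[3:]*4)).as_matrix()
    if k%5==4: print(p0.round(0),(p0+173*M0[:,0]).round(0))
E
python3 dn.py 548 -65 265
```

```text
n 23 row [-0.053, -0.409, -0.306, -0.983, 0.009, 0.01] | tcp [ 608.  -322.   390.7] q [-0.65  0.63  1.27 -0.01  1.26  0.81] t 40.0 op -0.003 F [ 0.1 -0.9 -0.3]
[ 632. -263.  397.] [ 629. -264.  224.]
[ 635. -200.  403.] [ 633. -201.  230.]
[ 616. -139.  409.] [ 615. -140.  236.]
[578. -88. 416.] [578. -89. 243.]
```

Call:
servo_tool([
  [[-0.1,-0.41,-0.31,-0.98,0,0],[-0.1,-0.41,-0.31,-0.98,0,0],[-0.1,-0.41,-0.31,-0.98,0,0],[-0.05,-0.41,-0.31,-0.98,0,0],[-0.05,-0.41,-0.31,-0.98,0,0],[-0.05,-0.41,-0.31,-0.98,0,0],[-0.05,-0.41,-0.31,-0.98,0,0],[-0.05,-0.41,-0.31,-0.98,0,0],[-0.05,-0.41,-0.31,-0.98,0,0],[-0.05,-0.41,-0.31,-0.98,0,0]],
])

```text
clock: 40.83
position: [628.2, -197.6, 382.9]
orientation: [1.694, 0.804, -1.796]
wrist_force: [-0.0, 0.2, -0.6]
opening: -0.0
```

Call:
servo_tool([
  [[-0.05,-0.41,-0.31,-0.98,0,0],[-0.05,-0.41,-0.31,-0.98,0,0],[-0.05,-0.41,-0.31,-0.98,0,0],[-0.05,-0.41,-0.31,-0.98,0,0],[-0.05,-0.41,-0.31,-0.98,0,0],[-0.05,-0.41,-0.31,-0.98,0,0],[-0.05,-0.41,-0.31,-0.98,0,0],[-0.05,-0.41,-0.31,-0.98,0,0],[-0.05,-0.41,-0.31,-0.98,0,0],[-0.05,-0.41,-0.31,-0.98,0,0]],
], gripper=100)

```text
clock: 41.67
position: [559.2, -81.5, 380.2]
orientation: [1.192, 1.304, -1.3]
wrist_force: [0.1, 0.3, -0.2]
opening: 0.995
```

```bash
python3 dn.py 548 -65 250;  python3 -c "
from h import *
f=grab('wrist','w38')"
```

```text
n 3 row [-0.314, -0.169, -0.231, -0.718, -0.17, 0.545] | tcp [559.2 -81.5 380.2] q [-0.34  0.5   1.58 -0.01  1.19 -0.31] t 41.67 op 0.995 F [ 0.1  0.3 -0.2]
```

View pics/w38.png

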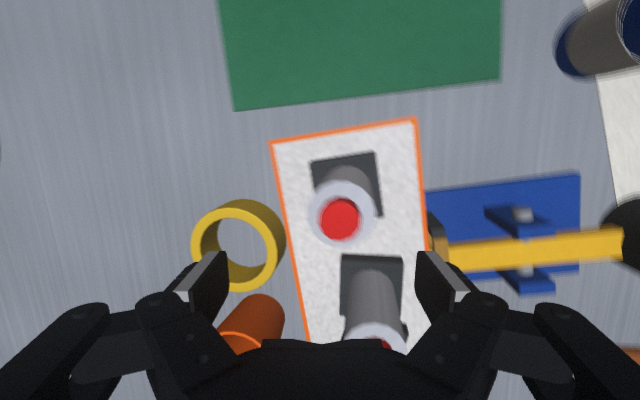

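Call:
servo_tool([
  [[-0.3,-0.17,-0.23,-0.72,-0.17,0.54],[-0.3,-0.17,-0.23,-0.72,-0.17,0.54],[-0.3,-0.17,-0.23,-0.72,-0.17,0.54]],
])

```text
clock: 41.97
position: [544.1, -63.7, 398.0]
orientation: [1.109, 1.283, -1.121]
wrist_force: [-0.2, -0.0, -0.6]
opening: 1.001
```

```bash
python3 dn.py 548 -64.5 152;  python3 -c "
from h import *
f=grab('wrist','w39');print(proj(f,[548.3,-64.3,187]))"
```

```text
n 4 row [0.909, 0.046, 0.016, 0.018, -0.021, 0.054] | tcp [544.1 -63.7 398. ] q [-0.32  0.43  1.63 -0.    1.09 -0.45] t 41.97 op 1.001 F [-0.2 -0.  -0.6]
[332.84897677 234.75353222]
```

View pics/w39.png

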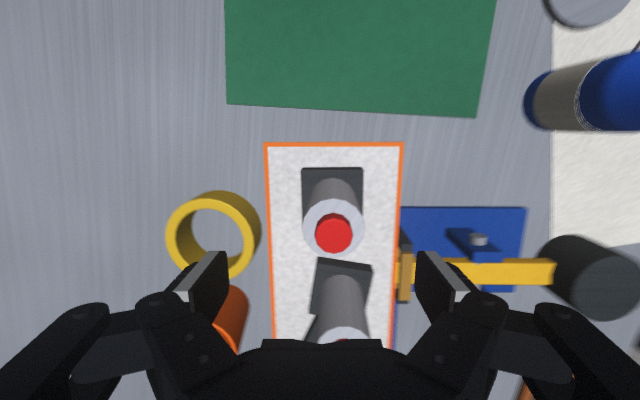

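Call:
servo_tool([
  [[0.92,0.05,0.02,0.02,0,0.05],[0.92,0.05,0.02,0.02,0,0.05],[0.92,0.05,0.02,0.02,0,0.05],[0.7,0.05,0.02,0,0,0.05],[0.05,0,0,0,0,0]],
])

```text
clock: 42.43
position: [547.5, -65.3, 306.3]
orientation: [1.124, 1.269, -1.123]
wrist_force: [-0.0, 0.2, -0.5]
opening: 1.002
```

```bash
python3 dn.py 548 -64.5 150;  python3 -c "
from h import *
f=grab('wrist','w40')"
```

```text
n 1 row [0.052, 0.023, -0.03, -0.113, -0.072, 0.053] | tcp [547.5 -65.3 306.3] q [-0.32  0.57  1.71  0.    0.87 -0.44] t 42.43 op 1.002 F [-0.   0.2 -0.5]
```

View pics/w40.png

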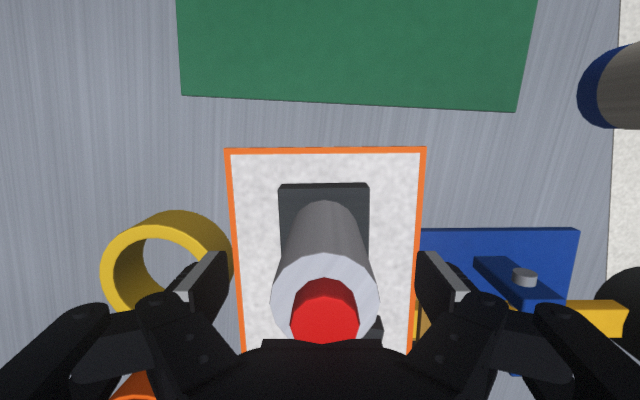

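Centred; grip the first pillar and lift it.

Call:
servo_tool([
  [[0.06,0.02,-0.02,-0.1,-0.05,0.05],[0.04,0,0,0,0,0],[0.04,0,0,0,0,0],[0.04,0,0,0,0,0],[0.04,0,0,0,0,0],[0.03,0,0,0,0,0]],
], gripper=0, newtons=100)

```text
clock: 42.98
position: [548.7, -65.7, 303.9]
orientation: [1.118, 1.264, -1.118]
wrist_force: [-1.6, 0.3, -0.3]
opening: 0.475
```

```bash
python3 dn.py 548 -64.5 150
```

```text
n 1 row [-0.046, -0.022, -0.05, -0.042, 0.006, -0.013] | tcp [548.7 -65.7 303.9] q [-0.32  0.57  1.71 -0.    0.86 -0.44] t 42.98 op 0.475 F [-1.6  0.3 -0.3]
```

Call:
servo_tool([
  [[-0.6,0,0,0,0,0],[-1,0,0,0,0,0],[-1,0,-0.5,0,0,0],[-0.6,0,-1,0,0,0],[0,0,-1,0,0,0],[0,0,-1,0,0,0]],
])

```text
clock: 43.48
position: [538.3, 19.1, 385.9]
orientation: [1.124, 1.259, -1.125]
wrist_force: [-1.2, 0.5, -2.9]
opening: 0.472
```

```bash
python3 dn.py 560 330 180 7.2
```

```text
n 13 row [0.156, 0.18, -0.942, -0.013, 0.002, -0.001] | tcp [538.3  19.1 385.9] q [-0.17  0.44  1.67 -0.    1.03 -0.28] t 43.48 op 0.472 F [-1.2  0.5 -2.9]
[547. 139. 366.] [547. 138. 193.]
[555. 258. 347.] [555. 258. 174.]
```

Call:
servo_tool([
  [[0.08,0.18,-0.94,0,0,0],[0.08,0.18,-0.94,0,0,0],[0.12,0.18,-0.94,0,0,0],[0.15,0.18,-0.94,0,0,0],[0.15,0.18,-0.94,0,0,0],[0.15,0.18,-0.94,0,0,0],[0.15,0.18,-0.94,0,0,0],[0.15,0.18,-0.94,0,0,0],[0.15,0.18,-0.94,0,0,0],[0.15,0.18,-0.94,0,0,0]],
])

```text
clock: 44.32
position: [552.4, 269.5, 349.8]
orientation: [1.124, 1.258, -1.128]
wrist_force: [0.8, -0.6, -3.9]
opening: 0.472
```

```bash
python3 dn.py 560 330 100 7.2;python3 -c "
from h import *
f=grab('wrist','w41')"
```

```text
n 4 row [0.947, 0.146, -0.594, -0.051, 0.011, 0.002] | tcp [552.4 269.5 349.8] q [ 0.27  0.58  1.51 -0.    1.05  0.16] t 44.32 op 0.472 F [ 0.8 -0.6 -3.9]
```

View pics/w41.png

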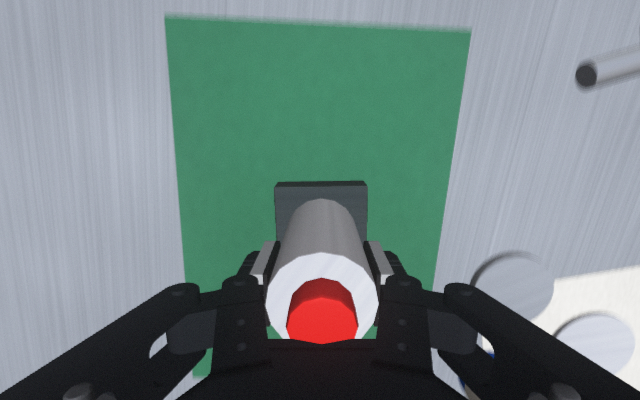

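Call:
servo_tool([
  [[0.9,0.14,-0.6,-0.04,0,0],[0.9,0.14,-0.6,-0.04,0,0],[0.9,0.14,-0.6,-0.04,0,0],[0.6,0.14,-0.4,-0.04,0,0],[0.1,0,0,0,0,0]],
])

```text
clock: 44.78
position: [559.3, 335.2, 260.6]
orientation: [1.117, 1.266, -1.109]
wrist_force: [-0.6, 0.4, -3.9]
opening: 0.472
```

```bash
python3 dn.py 560 330 80 7.2
```

```text
n 2 row [0.512, -0.0, 0.107, 0.025, -0.014, -0.034] | tcp [559.3 335.2 260.6] q [0.37 0.74 1.47 0.   0.93 0.24] t 44.78 op 0.472 F [-0.6  0.4 -3.9]
```

Call:
servo_tool([
  [[0.5,0,0,0,0,-0.04],[0.3,0,0,0,0,-0.03],[0.12,0,0,0,0,0],[0.08,0,0,0,0,0]],
])

```text
clock: 45.12
position: [558.7, 333.8, 233.4]
orientation: [1.112, 1.27, -1.116]
wrist_force: [-4.2, 0.5, 12.4]
opening: 0.47
```

```bash
python3 dn.py 560 330 78 7.2
```

```text
n 1 row [0.017, 0.033, 0.157, 0.049, -0.008, 0.051] | tcp [558.7 333.8 233.4] q [0.37 0.78 1.48 0.   0.89 0.24] t 45.12 op 0.47 F [-4.2  0.5 12.4]
```

Call:
servo_tool([
  [[0,0,0,0,0,0],[0,0,0,0,0,0],[0,0,0,0,0,0],[0,0,0,0,0,0],[0,0,0,0,0,0]],
], gripper=100)

```text
clock: 45.53
position: [561.5, 332.3, 239.1]
orientation: [1.121, 1.263, -1.109]
wrist_force: [-0.3, 0.3, 0.5]
opening: 1.0
```

Call:
servo_tool([
  [[-0.6,0,0,0,0,0],[-1,0,0,0,0,0],[-1,0,0,0,0,0],[-1,0,0,0,0,0],[-1,0,0,0,0,0],[-1,0,0.6,0,0,0],[-0.5,0,1,0,0,0]],
])

```text
clock: 46.12
position: [564.5, 294.2, 396.7]
orientation: [1.117, 1.268, -1.108]
wrist_force: [0.9, -0.8, 0.6]
opening: 0.997
```

```bash
python3 reds.py; python3 dn.py 569 -157 260 7.2;python3 -c "
from h import *
f=grab('wrist','w42')"
```

```text
[(array([412.5, 204.3]), np.int32(65)), (array([355.3, 206.6]), np.int32(50)), (array([377.4, 206.7]), np.int32(51))] [(array([262.9, 140.7]), np.int32(69)), (array([287.6, 149.7]), np.int32(62)), (array([302.4, 162.3]), np.int32(68))]
[412.5 204.3] [ 580.2 -326.7  146.2] 3.3
[355.3 206.6] [ 568.8 -157.1  180.9] 2.6
[377.4 206.7] [ 569.7 -219.4  181.1] 2.7
n 18 row [-0.041, -0.117, 0.988, -0.0, -0.001, -0.004] | tcp [565.5 290.8 396.8] q [0.3  0.55 1.41 0.   1.17 0.17] t 46.22 op 0.998 F [-0.   0.7 -0.2]
[566. 166. 402.] [567. 167. 229.]
[567.  42. 407.] [568.  42. 234.]
[568. -82. 412.] [569. -82. 239.]
```

View pics/w42.png

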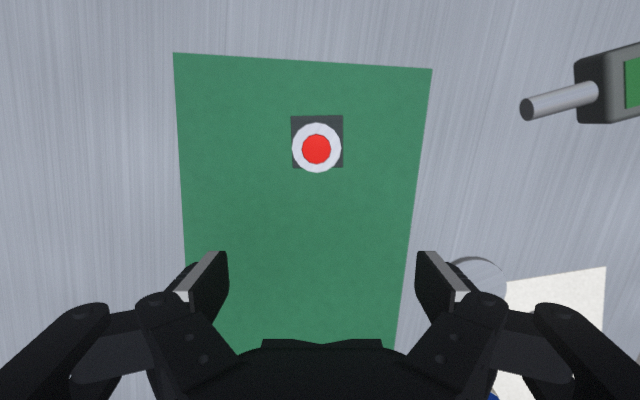

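Call:
servo_tool([
  [[-0.04,-0.12,0.99,0,0,0],[-0.04,-0.12,0.99,0,0,0],[-0.04,-0.12,0.99,0,0,0],[-0.04,-0.12,0.99,0,0,0],[-0.04,-0.12,0.99,0,0,0],[-0.04,-0.12,0.99,0,0,0],[-0.04,-0.12,0.99,0,0,0],[-0.04,-0.12,0.99,0,0,0],[-0.04,-0.12,0.99,0,0,0],[-0.04,-0.12,0.99,0,0,0]],
])

```text
clock: 47.1
position: [562.6, 44.0, 392.6]
orientation: [1.108, 1.291, -1.114]
wrist_force: [0.4, -0.3, 0.2]
opening: 1.0
```

```bash
python3 dn.py 569 -158 250 7.2
```

```text
n 9 row [-0.06, -0.09, 0.893, 0.019, -0.019, 0.025] | tcp [562.6  44.  392.6] q [-0.12  0.46  1.6   0.01  1.1  -0.26] t 47.1 op 1.0 F [ 0.4 -0.3  0.2]
[566. -68. 399.] [565. -67. 226.]
```

Call:
servo_tool([
  [[-0.08,-0.09,0.89,0.02,-0.02,0.02],[-0.08,-0.09,0.89,0.02,-0.02,0.02],[-0.06,-0.09,0.89,0.02,-0.02,0.02],[-0.06,-0.09,0.89,0.02,-0.02,0.02],[-0.06,-0.09,0.89,0.02,-0.02,0.02],[-0.06,-0.09,0.89,0.02,-0.02,0.02],[-0.06,-0.09,0.89,0.02,-0.02,0.02],[-0.06,-0.09,0.89,0.02,-0.02,0.02],[-0.06,-0.09,0.7,0.02,-0.02,0.02],[0,0,0,0,0,0]],
])

```text
clock: 47.93
position: [567.7, -158.9, 392.6]
orientation: [1.115, 1.288, -1.128]
wrist_force: [-0.2, 0.3, -1.1]
opening: 1.001
```

```bash
python3 dn.py 569 -158 152 7.2;python3 -c "
from h import *
f=grab('wrist','w43');print(proj(f,[568.8,-157.5,187]))"
```

```text
n 4 row [0.856, 0.025, -0.001, -0.008, -0.042, 0.073] | tcp [ 567.7 -158.9  392.6] q [-0.46  0.5   1.53 -0.    1.14 -0.58] t 47.93 op 1.001 F [-0.2  0.3 -1.1]
[330.24941609 235.90815385]
```

View pics/w43.png

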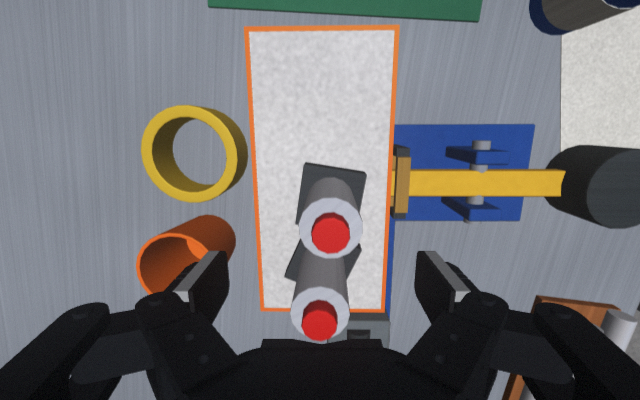

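Call:
servo_tool([
  [[0.88,0.03,-0.02,0,-0.04,0.07],[0.88,0.03,-0.02,0,-0.04,0.07],[0.86,0.02,0,0,-0.04,0.07],[0.55,0.02,0,0,-0.04,0.05],[0.05,0,0,0,0,0]],
])

```text
clock: 48.4
position: [568.8, -148.7, 307.1]
orientation: [1.119, 1.274, -1.115]
wrist_force: [0.1, -0.0, 0.2]
opening: 0.999
```

```bash
python3 dn.py 569 -157.5 152 7.2;python3 -c "
from h import *
f=grab('wrist','w44')"
```

```text
n 1 row [0.003, -0.036, 0.35, 0.006, -0.111, 0.048] | tcp [ 568.8 -148.7  307.1] q [-0.45  0.61  1.61  0.01  0.93 -0.58] t 48.4 op 0.999 F [ 0.1 -0.   0.2]
```

View pics/w44.png

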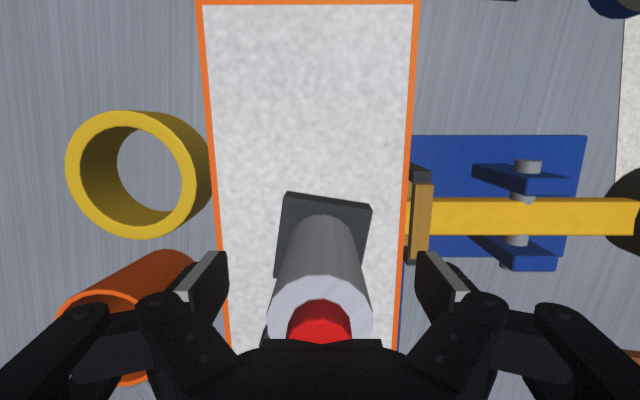

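Call:
servo_tool([
  [[0.03,0,0.33,0,-0.1,0.04],[0.03,0,0,0,0,0]],
])

```text
clock: 48.62
position: [570.4, -155.3, 306.4]
orientation: [1.114, 1.269, -1.114]
wrist_force: [-0.7, 0.6, -0.0]
opening: 1.0
```

```bash
python3 dn.py 569 -157.5 150 7.2;python3 -c "
from h import *
f=grab('wrist','w45')"
```

```text
n 1 row [0.058, -0.069, 0.08, 0.05, -0.013, 0.009] | tcp [ 570.4 -155.3  306.4] q [-0.45  0.61  1.61  0.    0.93 -0.58] t 48.62 op 1.0 F [-0.7  0.6 -0. ]
```

View pics/w45.png

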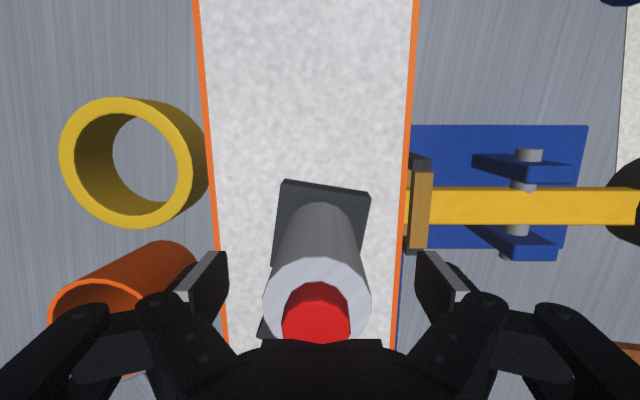

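Call:
servo_tool([
  [[0.06,-0.06,0.05,0.04,0,0],[0.04,0,0,0,0,0],[0.04,0,0,0,0,0],[0.04,0,0,0,0,0],[0.04,0,0,0,0,0],[0.03,0,0,0,0,0]],
], gripper=0)

```text
clock: 49.17
position: [569.2, -156.8, 305.4]
orientation: [1.118, 1.262, -1.114]
wrist_force: [-1.3, 1.0, 1.6]
opening: 0.475
```

```bash
python3 dn.py 569 -157.5 150 7.2
```

```text
n 1 row [0.017, -0.01, 0.029, -0.009, 0.016, -0.059] | tcp [ 569.2 -156.8  305.4] q [-0.46  0.61  1.61  0.    0.92 -0.58] t 49.17 op 0.475 F [-1.3  1.   1.6]
```

Call:
servo_tool([
  [[-0.6,0,0,0,0,0],[-1,0,0,0,0,0],[-1,0,0,0,0,0],[-1,0,-0.5,0,0,0],[0,0,-1,0,0,0],[0,0,-1,0,0,0],[0,0,-1,0,0,0],[0,0,-1,0,0,0]],
])

```text
clock: 49.83
position: [554.1, -47.0, 395.7]
orientation: [1.125, 1.261, -1.124]
wrist_force: [0.2, 0.5, -3.3]
opening: 0.47
```

```bash
python3 dn.py 560 230 170 7.2
```

```text
n 11 row [0.258, 0.141, -0.998, -0.015, -0.001, -0.0] | tcp [554.1 -47.  395.7] q [-0.29  0.45  1.62  0.    1.08 -0.4 ] t 49.83 op 0.47 F [ 0.2  0.5 -3.3]
[557.  79. 364.] [557.  79. 191.]
[560. 205. 331.] [560. 205. 158.]
```

Call:
servo_tool([
  [[0,0.14,-0.99,0,0,0],[0.1,0.14,-0.99,0,0,0],[0.2,0.14,-0.99,0,0,0],[0.25,0.14,-0.99,0,0,0],[0.3,0.14,-0.99,0,0,0],[0.3,0.14,-0.99,0,0,0],[0.3,0.14,-0.99,0,0,0],[0.3,0.14,-0.99,0,0,0],[0.3,0.14,-0.99,0,0,0],[0.3,0.14,-0.8,0,0,0]],
])

```text
clock: 50.67
position: [556.4, 210.3, 331.2]
orientation: [1.125, 1.266, -1.131]
wrist_force: [0.4, -0.9, -2.6]
opening: 0.472
```

```bash
python3 dn.py 560 230 95 7.2
```

```text
n 4 row [0.812, 0.063, -0.19, -0.052, -0.008, 0.026] | tcp [556.4 210.3 331.2] q [0.17 0.58 1.58 0.   0.99 0.06] t 50.67 op 0.472 F [ 0.4 -0.9 -2.6]
```

Call:
servo_tool([
  [[0.8,0.06,-0.19,-0.05,0,0.03],[0.8,0.06,-0.19,-0.05,0,0.03],[0.8,0.06,-0.1,-0.05,0,0.03],[0.6,0.06,0,-0.05,0,0.03],[0.2,0,0,0,0,0],[0.1,0,0,0,0,0]],
])

```text
clock: 51.17
position: [558.3, 230.1, 241.2]
orientation: [1.112, 1.274, -1.111]
wrist_force: [0.6, 0.5, -2.0]
opening: 0.477
```

```bash
python3 dn.py 560 230 79.5 7.2
```

```text
n 1 row [0.266, 0.069, 0.016, 0.108, -0.058, 0.043] | tcp [558.3 230.1 241.2] q [0.21 0.72 1.61 0.01 0.82 0.07] t 51.17 op 0.477 F [ 0.6  0.5 -2. ]
```

Call:
servo_tool([
  [[0.2,0,0,0,-0.05,0.04],[0.1,0,0,0,0,0],[0.06,0,0,0,0,0]],
])

```text
clock: 51.42
position: [558.2, 230.0, 234.9]
orientation: [1.111, 1.269, -1.111]
wrist_force: [-2.2, 0.8, 3.4]
opening: 0.47
```

```bash
python3 dn.py 560 230 79.5 7.2
```

```text
n 1 row [0.017, 0.07, 0.008, 0.096, -0.006, 0.002] | tcp [558.2 230.  234.9] q [0.21 0.73 1.61 0.   0.8  0.07] t 51.42 op 0.47 F [-2.2  0.8  3.4]
```

Contact. Release and rise.

Call:
servo_tool([
  [[0.02,0,0,0,0,0],[0.02,0,0,0,0,0],[0,0,0,0,0,0],[0,0,0,0,0,0],[0,0,0,0,0,0]],
], gripper=100)

```text
clock: 51.83
position: [560.5, 229.5, 238.7]
orientation: [1.119, 1.261, -1.104]
wrist_force: [0.7, 1.0, -0.0]
opening: 1.001
```

Call:
servo_tool([
  [[-0.6,0,0,0,0,0],[-1,0,0,0,0,0],[-1,0,0,0,0,0],[-1,0,0,0,0,0],[-1,0,0,0,0,0],[-1,0,0.6,0,0,0],[-0.7,0,1,0,0,0]],
])

```text
clock: 52.42
position: [563.0, 191.4, 397.4]
orientation: [1.11, 1.271, -1.109]
wrist_force: [1.3, 0.9, 0.1]
opening: 1.004
```

```bash
python3 reds.py; python3 dn.py 569.5 -220 255 7.2;python3 -c "
from h import *
f=grab('wrist','w46')"
```

```text
[(array([412.5, 204.4]), np.int32(64)), (array([377.5, 206.6]), np.int32(49))] [(array([262.9, 140.7]), np.int32(69)), (array([287.6, 149.7]), np.int32(62))]
[412.5 204.4] [ 580.  -326.8  146. ] 3.1
[377.5 206.6] [ 569.8 -219.6  181.1] 3.1
n 17 row [-0.026, -0.111, 0.954, 0.003, 0.0, -0.004] | tcp [564.5 188.3 398.8] q [ 0.13  0.49  1.52 -0.    1.13  0.  ] t 52.52 op 1.002 F [-0.1  0.4 -0.1]
[566.  68. 402.] [567.  68. 229.]
[568. -52. 405.] [568. -52. 232.]
[ 569. -172.  409.] [ 569. -172.  236.]
```

View pics/w46.png

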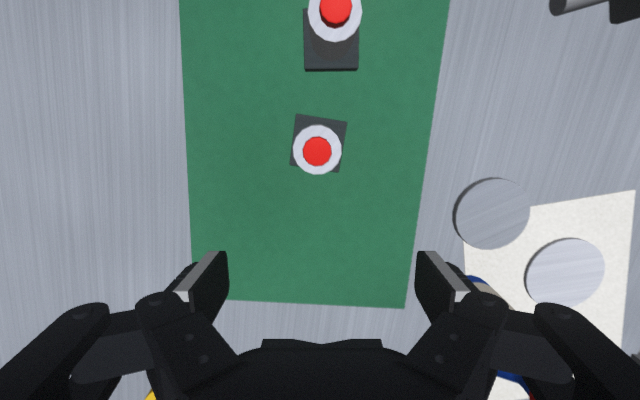

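Both placed pillars stand upright on the mat (noses at (336,8) and (318,150) in the wrist view). On to the third.

Call:
servo_tool([
  [[-0.05,-0.11,0.96,0,0,0],[-0.05,-0.11,0.96,0,0,0],[-0.05,-0.11,0.96,0,0,0],[-0.05,-0.11,0.96,0,0,0],[-0.05,-0.11,0.96,0,0,0],[-0.05,-0.11,0.96,0,0,0],[-0.05,-0.11,0.96,0,0,0],[-0.05,-0.11,0.96,0,0,0],[-0.05,-0.11,0.96,0,0,0],[-0.05,-0.11,0.96,0,0,0]],
])

```text
clock: 53.4
position: [563.5, -50.5, 393.3]
orientation: [1.103, 1.301, -1.116]
wrist_force: [-0.3, -0.7, 0.0]
opening: 0.999
```

```bash
python3 dn.py 569.5 -220 250 7.2
```

```text
n 7 row [-0.074, -0.096, 0.964, 0.03, -0.032, 0.049] | tcp [563.5 -50.5 393.3] q [-0.29  0.47  1.59  0.01  1.12 -0.43] t 53.4 op 0.999 F [-0.3 -0.7  0. ]
[ 568. -172.  401.] [ 567. -171.  228.]
```

Call:
servo_tool([
  [[-0.09,-0.1,0.96,0.03,-0.03,0.05],[-0.09,-0.1,0.96,0.03,-0.03,0.05],[-0.07,-0.1,0.96,0.03,-0.03,0.05],[-0.07,-0.1,0.96,0.03,-0.03,0.05],[-0.07,-0.1,0.96,0.03,-0.03,0.05],[-0.07,-0.1,0.9,0.03,-0.03,0.05],[-0.05,-0.1,0.6,0.03,-0.03,0.05],[0,0,0,0,0,0]],
])

```text
clock: 54.07
position: [566.2, -214.4, 390.3]
orientation: [1.12, 1.289, -1.124]
wrist_force: [0.5, -0.3, 0.2]
opening: 1.002
```

```bash
python3 dn.py 569.5 -220 153 7.2;python3 -c "
from h import *
f=grab('wrist','w47');print(proj(f,[569.6,-220,187]))"
```

```text
n 4 row [0.822, 0.035, 0.068, -0.01, -0.057, 0.062] | tcp [ 566.2 -214.4  390.3] q [-0.55  0.52  1.49  0.    1.15 -0.67] t 54.07 op 1.002 F [ 0.5 -0.3  0.2]
[331.43628918 250.22331673]
```

View pics/w47.png

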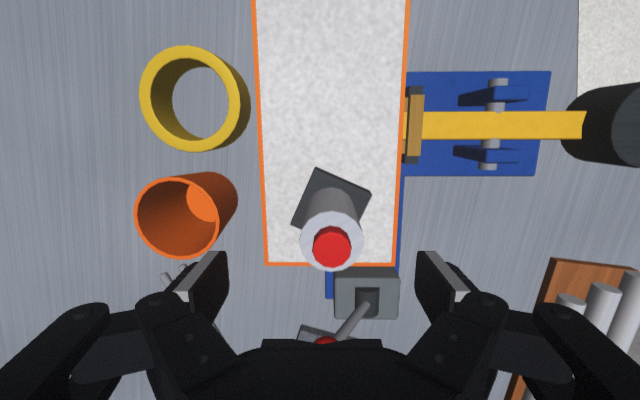

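Call:
servo_tool([
  [[0.82,0.03,0.1,0,-0.06,0.06],[0.82,0.03,0.1,0,-0.06,0.06],[0.82,0.03,0.1,0,-0.06,0.06],[0.6,0.03,0.1,0,-0.06,0.06],[0.05,0,0,0,0,0]],
])

```text
clock: 54.53
position: [569.4, -213.9, 308.3]
orientation: [1.119, 1.273, -1.113]
wrist_force: [-0.1, 0.5, 0.4]
opening: 1.0
```

```bash
python3 dn.py 569.5 -220 150 7.2;python3 -c "
from h import *
f=grab('wrist','w48')"
```

```text
n 1 row [0.131, -0.027, 0.242, 0.022, -0.097, 0.024] | tcp [ 569.4 -213.9  308.3] q [-0.54  0.63  1.56  0.01  0.96 -0.67] t 54.53 op 1.0 F [-0.1  0.5  0.4]
```

View pics/w48.png

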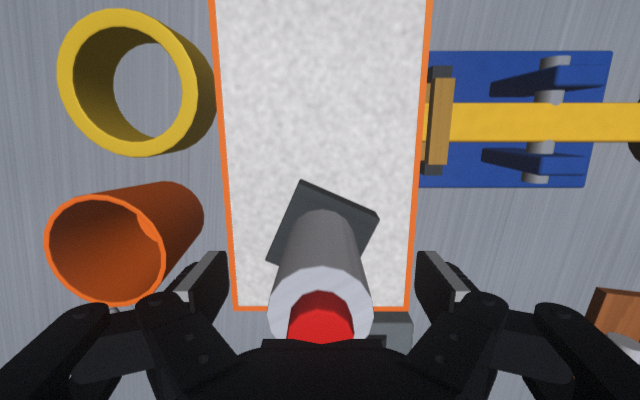

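Call:
servo_tool([
  [[0.12,0,0.22,0,-0.09,0.02],[0.05,0,0.04,0,0,0]],
])

```text
clock: 54.75
position: [570.8, -218.0, 305.3]
orientation: [1.113, 1.269, -1.112]
wrist_force: [-0.1, 0.2, 0.1]
opening: 1.004
```

Call:
servo_tool([
  [[0.04,0,0,0,0,0],[0.04,0,0,0,0,0],[0.04,0,0,0,0,0],[0.04,0,0,0,0,0],[0.04,0,0,0,0,0],[0.03,0,0,0,0,0]],
], gripper=0)

```text
clock: 55.25
position: [571.1, -217.7, 304.6]
orientation: [1.112, 1.265, -1.111]
wrist_force: [-0.9, 1.4, 1.6]
opening: 0.472
```

```bash
python3 dn.py 569.5 -220 150 7.2
```

```text
n 1 row [-0.015, -0.075, 0.083, 0.076, 0.03, -0.044] | tcp [ 571.1 -217.7  304.6] q [-0.55  0.63  1.56  0.    0.95 -0.68] t 55.25 op 0.472 F [-0.9  1.4  1.6]
```

Call:
servo_tool([
  [[-0.6,0,0,0,0,0],[-1,0,0,0,0,0],[-1,0,0,0,0,0],[-1,0,-0.5,0,0,0],[0,0.1,-1,0,0,0],[0,0.1,-1,0,0,0],[0,0.1,-1,0,0,0],[0,0.1,-1,0,0,0],[0,0.1,-1,0,0,0]],
])

```text
clock: 56.0
position: [564.7, -80.9, 394.9]
orientation: [1.122, 1.261, -1.12]
wrist_force: [0.4, 0.3, -2.5]
opening: 0.475
```

```bash
python3 dn.py 560 130 170 7.2
```

```text
n 9 row [0.31, 0.093, -0.933, -0.011, 0.001, -0.003] | tcp [564.7 -80.9 394.9] q [-0.34  0.47  1.58  0.    1.09 -0.46] t 56.0 op 0.475 F [ 0.4  0.3 -2.5]
[562.  36. 356.] [562.  36. 183.]
```

Call:
servo_tool([
  [[0,0.09,-0.95,0,0,0],[0,0.09,-0.95,0,0,0],[0.1,0.09,-0.95,0,0,0],[0.3,0.09,-0.95,0,0,0],[0.3,0.09,-0.95,0,0,0],[0.3,0.09,-0.95,0,0,0],[0.3,0.09,-0.9,0,0,0],[0.3,0.09,-0.7,0,0,0]],
])

```text
clock: 56.67
position: [558.2, 112.7, 351.8]
orientation: [1.124, 1.262, -1.121]
wrist_force: [0.3, -0.0, -3.1]
opening: 0.471
```

```bash
python3 dn.py 560 130 95 7.2
```

```text
n 5 row [0.815, 0.03, -0.135, -0.025, -0.004, -0.004] | tcp [558.2 112.7 351.8] q [ 0.    0.52  1.63  0.    0.99 -0.12] t 56.67 op 0.471 F [ 0.3 -0.  -3.1]
[560. 130. 250.] [560. 130.  77.]
```

Call:
servo_tool([
  [[0.85,0.03,-0.14,-0.03,0,0],[0.85,0.03,-0.14,-0.03,0,0],[0.85,0.03,-0.14,-0.03,0,0],[0.8,0.03,0,-0.03,0,0],[0.5,0,0,0,0,0],[0.2,0,0,0,0,0]],
])

```text
clock: 57.17
position: [558.6, 130.4, 244.6]
orientation: [1.115, 1.27, -1.108]
wrist_force: [-0.5, -0.5, -2.5]
opening: 0.47
```

```bash
python3 dn.py 560 130 79 7.2
```

```text
n 1 row [0.422, 0.051, 0.023, 0.096, -0.056, -0.031] | tcp [558.6 130.4 244.6] q [ 0.03  0.69  1.69  0.01  0.77 -0.1 ] t 57.17 op 0.47 F [-0.5 -0.5 -2.5]
```

Call:
servo_tool([
  [[0.3,0,0,0.05,-0.05,-0.03],[0.12,0,0,0,0,0],[0.08,0,0,0,0,0]],
])

```text
clock: 57.42
position: [558.4, 130.5, 234.0]
orientation: [1.113, 1.269, -1.116]
wrist_force: [-5.9, -0.2, 21.2]
opening: 0.47
```

```bash
python3 dn.py 560 130 79 7.2
```

```text
n 1 row [-0.002, 0.06, 0.028, 0.036, -0.004, 0.031] | tcp [558.4 130.5 234. ] q [ 0.03  0.7   1.69  0.    0.75 -0.09] t 57.42 op 0.47 F [-5.9 -0.2 21.2]
```

Call:
servo_tool([
  [[0,0,0,0,0,0],[0,0,0,0,0,0],[0,0,0,0,0,0],[0,0,0,0,0,0],[0,0,0,0,0,0]],
], gripper=100)

```text
clock: 57.83
position: [560.5, 130.1, 238.3]
orientation: [1.119, 1.261, -1.11]
wrist_force: [0.4, 0.3, -0.2]
opening: 1.002
```

Call:
servo_tool([
  [[-0.6,0,0,0,0,0],[-1,0,0,0,0,0],[-1,0,0,0,0,0],[-1,0,0,0,0,0],[-1,0,0,0,0,0],[-1,-0.3,0.6,0,0,0],[-0.7,-0.8,1,0,0,0],[0,-0.8,1,0,0,0],[0,-0.8,1,0,0,0],[0,0,0,0,0,0]],
])

```text
clock: 58.67
position: [504.0, 30.0, 402.5]
orientation: [1.115, 1.258, -1.105]
wrist_force: [-0.2, -0.2, -0.7]
opening: 1.004
```

```bash
python3 -c "
from h import *
f=grab('wrist','w49');g=grab('scene','s49');t=grab('top','t49');print(observe()['clock'],observe()['wrist_force'])
import reds
a,A=reds.reds('top',(160,160,430,260)); b,B=reds.reds('scene',(230,110,520,380)); print(A,B)
for p,_ in A:
    best=min((tri(a,p,b,q) for q,_ in B),key=lambda x:x[1]); print(p,best[0].round(1),best[1].round(1))
"
```

```text
58.8167 [ 0.79060009  0.11276995 -0.38475724]
[(array([412.5, 204.4]), np.int32(63)), (array([188. , 208.4]), np.int32(41)), (array([223.3, 209. ]), np.int32(43))] [(array([262.9, 140.7]), np.int32(69)), (array([382.1, 246.2]), np.int32(81)), (array([287.3, 265.6]), np.int32(157)), (array([413.6, 274.9]), np.int32(91)), (array([450.7, 308.3]), np.int32(107))]
[412.5 204.4] [ 580.  -326.8  146. ] 3.1
[188.  208.4] [558.  335.5 112.4] 1.2
[223.3 209. ] [558.1 230.2 112.7] 1.4
```

View pics/s49.png

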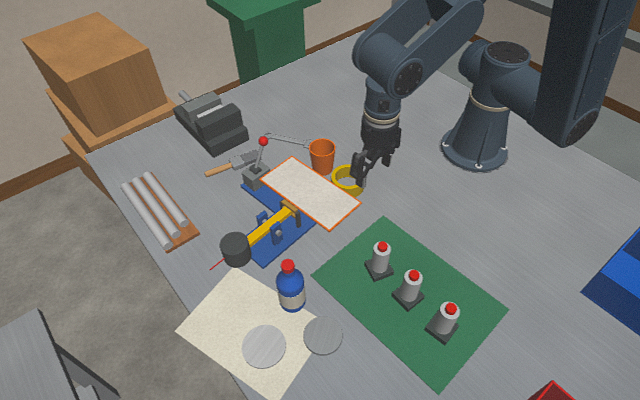

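View pics/t49.png

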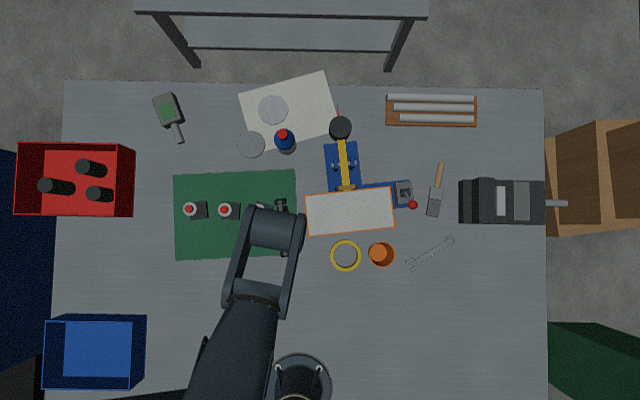

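```bash
python3 -c "
from h import *
a=cv2.imread('pics/t49.png').astype(int);b=cv2.imread('pics/top0.png').astype(int)
d=np.abs(a-b).max(2)>60
for n,(x0,y0,x1,y1) in dict(platform=(300,180,400,240),tape=(325,235,365,275),cup=(366,238,398,268),oil=(270,120,300,155),disc=(235,128,268,160),brush=(425,158,447,218),wrench=(402,232,458,274)).items(): print(n,d[y0:y1,x0:x1].sum())
manip.close_job()"
```

```text
platform 103
tape 0
cup 0
oil 0
disc 0
brush 0
wrench 0
the job is handed in; nothing more can be done
```

```bash
python3 -c "
import cv2,numpy as np
a=cv2.imread('pics/t49.png').astype(int);b=cv2.imread('pics/top0.png').astype(int)
d=np.abs(a-b).max(2)>60
ys,xs=np.nonzero(d[180:240,300:400]); print(xs.min()+300,xs.max()+300,ys.min()+180,ys.max()+180, np.bincount(xs+300)[300:].tolist())"
```

```text
300 306 213 239 [7, 13, 10, 19, 24, 19, 11]
```

I handed the job in at 58.8 s of the 210 s allowed. As far as I can tell from the cameras, every step was met; no verdict is reported.

- **Loading:** there were three pillars, and I stood all of them upright on the arrested platform. Their noses measured about 180 mm up, which fits a level platform.
- **Freeing the beam:** the first throw lost its grip on the ball partway, at about 0.4 rad. I finished it by pushing with shut fingers to the hard stop (about 37 N). The noses sank about 6.5 mm and rested for more than two seconds.
- **Knocked pillar:** partway through the throw the middle pillar was knocked about 20 mm aside. It stayed upright on the platform.
- **Arresting:** I pulled the lever back to its stop (about 36 N) and the platform came back level. The fingers never touched a pillar while the beam was free.
- **Unloading:** all three pillars now stand on the green mat, let go, at about (559, 335), (558, 230) and (560, 130) mm.

**Last checks**
- **Pillars:** all three look upright on the mat in the scene view. Two noses triangulated at 112 mm, which matches the expected height. The arm hid the third from the top camera, so I could not triangulate that one.
- **Lever:** the ball is about 3–4 mm from where it started, on the arrested side, so it is at its stop. I judged this and the beam's level from the images only, as there is no joint reading.
- **Bystanders:** the image areas around the tape, cup, oil, disc, brush and wrench match the first picture. The only change near the platform was at its left edge, where the hand was in view.

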